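# Make the light board ready for a drypoint plate

### The arm

A 6-joint arm with a two-finger parallel gripper is mounted at the origin on the work surface. World frame = base frame: x ahead of the robot, y to its left, z up, the work surface at z = 0. Lengths are in m, angles in rad, forces in N, time in s.
With the tool pointing down it reaches from about 0.35 to 1 m from the base axis. Payload 7.1 kg.
Tool frame: the origin (TCP) lies on the centre line of the jaws, within the pads' length; the fingertips stand 17 mm ahead of it and the grasp point (between the pads) lies 2 mm behind it; y points along the fingers, x is the direction in which the jaws open and shut, and the axes are right-handed (so a half turn about y gives the same grasp; the last joint's range is limited). The gripper opens to 85 mm and grips with 20 to 120 N. Pads are 22 mm wide; open, the fingers measure 114 mm over their backs; the gripper's body (76 mm by 85 mm) begins 54 mm behind the grasp point. The pads swing forward as they close: fully open they stand 13 mm farther back than shut.
Start: joints at [1.315, 0.423, 1.63, -0, 1.089, -0.019], TCP at [0.147, 0.608, 0.248] pointing down, gripper open.
Joint ranges: [-3, 3], [-0.9, 2.11], [0.09, 2.58], [-1.31, 4.45], [0.11, 2.69], [-2.54, 2.54]. Speed limits (rad/s): [2.39, 2.39, 3.01, 3.14, 3.14, 3.14].

### API

Orientations are given as [roll, pitch, yaw] about the fixed x, y, z axes, in that order (R = Rz(yaw) Ry(pitch) Rx(roll)).
In Python, from bench import robot gives the robot as it stands.
- The arm moves only by the tool carry_out, never from a script. Its argument "motion" is a list of rows, each an object with "linear": the shift along the tool's x, y, z in m, a list of three; "yaw": the turn about the tool's y in degrees; "hand": the closure in counts, from 0 (fully open) to 255 (shut). A call has 1 to 10 rows; each row shifts and turns the pose as measured when the row begins, along the tool's axes as they then stand; what a row does not reach is not made up. A row lasts 1/10 s, in which the tool goes at most 50 mm and 8.59 degrees, less where a joint would pass 70% of its speed; a pose out of reach is approached as far as the arm can. A call with a gripper value outside its range is refused whole. The fingers move at their own pace and stop on an object; "grip_force" is the grip in N (left out, the last holds). Time passes only in rows, so rows that do not move let the fingers close. It gives the time, the measured TCP pose, the force and the opening at its end, in the units of the state.
- robot.sense(): the state, without advancing time (a new reading comes with each control period).
- robot.camera(name): name is "scene" or "side" or "wrist"; returns a dict with "color" (384x512x3 uint8, blue, green, red), "range_z" (384x512 float32, m along the optical axis (not along the pixel's ray), 0 where there is no reading), "fx", "fy", "cx", "cy" (pixels), "world_to_cam" (4x4, takes a point from world to camera coordinates). Camera axes: x right, y up, looking along -z (the intrinsics and any distortion apply to the point x, -y, -z); pixel columns grow to the right and rows downward; lengths in m; the calibration is good to about 2 mm. A picture is of the moment at which its call begins.
- robot.job_done(): hands the job in, once; it reports no verdict.
Trained networks look in a picture, given as the dict that the camera call returned (one of the last four; its "shot" number tells which), for a name from the list of things; names that differ only in an ending like _2 or _b are one class to them, and where a whole thing is asked for, a point or a joint stands for the part that bears it (a point fixed in the world has none). Each returns a list of dicts, best first, with "conf" (0 to 1); they miss things now and then, are a little off and sometimes report something else, mostly with a low value. They report only what shows in the picture. A call takes as long as a camera call.
- robot.search_frame(picture, label): "point" ([column, row] in pixels, amid what is visible of it).
- robot.masks_of(picture, label): "pixels" (384x512 bool, what is visible of it) and "point" ([column, row] in pixels, amid what is visible of it).
The state is a dict: "t": time; "qpos": joint angles; "joint_velocities": joint speeds; "tau": joint torques, N m; "eef_pos": TCP position; "tool_rot": TCP orientation; "wrist_force": force on the tool from outside, world axes, zero at the start; "moment": the same for the moment, N m; "gripper_width": opening from 0.0 (shut) to 1.0 (fully open).
Only numpy, scipy, OpenCV 4.12 (cv2) and the standard library are available. Lean on these libraries where they do the work, as an engineer would, in place of code of your own. Each camera call takes 0.05 s, during which the arm holds its last target.

### The job

First clear the light board: put every drypoint needle that lies on it into the slanted rack, point down and fully home, one to a slot. Then set the sliding stop so that its pointer stands over the blue tape on the fence, and lay the orange acrylic plate flat on the board, its short end up against the fence and its long side up against the right-hand side of the stop as the robot sees it. Only then slide the dimmer up until the fader's red line stands at its own blue tape; if anything gets knocked out of place, put it right, and leave the other things on the table where they are.

Things in the scene. Friction and masses are not known exactly. Their poses are not given: they have to be found in the camera images.
- light_board: LED light board, fixed: aluminium tray 240 (x) x 320 (y) x 22 mm with a white panel and a paper drawing on it. Origin: centre of the underside; x to its far side, y to its left; flat top at z = 22 mm. A steel fence, 12 mm high above the top, runs along the far side over the whole width, x = 85 to 100 mm; the plate's end is laid against its near face, x = 85 mm
- stop (a joint): sliding stop on the fence: travel in m along the board's +y, 0 (knob at board y -80 mm) to 0.2. Friction slide, about 5 N, stays where left. Black saddle 30 mm long with a red knob on top, and a black blade reaching from the fence 30 mm toward the near side (board x 55 to 85 mm), 12 mm wide in y (6 mm either side of the knob's axis), 10 mm high
- stop_knob (a point): centre of the flat top of the stop's red knob: upright cylinder 18 mm across, 22 mm high, top 62 mm above the board's underside. The stop's red pointer (3 mm wide, hanging down behind the fence) is at the same board y; the blade's right-hand face, for the plate, is 6 mm to the right (-y). Axes as the board's. Pinch it from above along the fence
- stop_tape: strip of blue masking tape stuck on the board's far margin behind the fence: the mark for the stop. 8 mm wide along the board's y, 16 mm long in x, paper-thin. Origin: its middle; y along the fence as the board's y
- dim_box: desk dimmer of the light board: black box with grey top, 60 (x) x 130 (y) x 45 mm high, fixed. Origin: centre of its underside; the fader slot runs along its y at x = +6 mm
- dimmer (a joint): the dimmer's fader: travel in m along the box's +y, 0 = dark (right-hand end, box y = -45 mm) to 0.09 = full. Friction slide (about 2 N), stays where it is left
- dimmer_top (a point): centre of the top of the white fader cap with a red centre line: 24 (x) x 14 (y) mm, 20 mm high, its top 67 mm above the box's underside (22 mm above the grey panel)
- dim_tape: strip of blue masking tape stuck beside the fader slot on its near (-x) side: the mark for the fader's centre line. 8 mm wide along the box's y, 16 mm long in x, paper-thin. Origin: its middle; y as the box's y
- rack: slanted wooden needle rack, fixed: base 115 (x) x 206 (y) x 10 mm and a block with four square slots side by side, each 22 x 22 mm and 75 mm deep, at rack y = -72, -24, 24 and 72 mm. They run down at 45 degrees from mouths that look up and to rack +x; mouth face square to the slots, wood above and below them 8 mm. Origin: centre of the underside
- rack_floor (a point): middle of the slots' floor between the second and third slot, at rack (-30, 0, 34) mm; a slot's floor centre is this point shifted by the slot's y. Axes as the rack's. From here the way out of a slot is the rack direction (0.707, 0, 0.707)
- plate: orange acrylic drypoint plate 120 (x) x 56 (y) x 8 mm thick, loose, 70 g, lying flat on the table. Origin: centre of its underside; x along its length. Either way round is the same
- needle1: drypoint needle, red handle, loose, 30 g, 145 mm long, lying on the light board; may be absent. Square handle 14 x 14 x 100 mm (x -50 to +50 mm) with a pale band near its tail, then a brass taper and a thin steel needle to x = +95 mm. Origin: middle of the handle's underside, long axis at z = 7 mm; x points to the needle's point. Lies still on its flats, balances near its origin
- needle1_tip (a point): the point of that needle, 95 mm ahead of the origin on its long axis
- needle2: drypoint needle, blue handle, loose, 30 g, 145 mm long, lying on the light board; may be absent. Square handle 14 x 14 x 100 mm (x -50 to +50 mm) with a pale band near its tail, then a brass taper and a thin steel needle to x = +95 mm. Origin: middle of the handle's underside, long axis at z = 7 mm; x points to the needle's point. Lies still on its flats, balances near its origin
- needle2_tip (a point): the point of that needle, 95 mm ahead of the origin on its long axis
- needle3: drypoint needle, yellow handle, loose, 30 g, 145 mm long, lying on the light board; may be absent. Square handle 14 x 14 x 100 mm (x -50 to +50 mm) with a pale band near its tail, then a brass taper and a thin steel needle to x = +95 mm. Origin: middle of the handle's underside, long axis at z = 7 mm; x points to the needle's point. Lies still on its flats, balances near its origin
- needle3_tip (a point): the point of that needle, 95 mm ahead of the origin on its long axis
- needle4: drypoint needle, green handle, loose, 30 g, 145 mm long, lying on the light board; may be absent. Square handle 14 x 14 x 100 mm (x -50 to +50 mm) with a pale band near its tail, then a brass taper and a thin steel needle to x = +95 mm. Origin: middle of the handle's underside, long axis at z = 7 mm; x points to the needle's point. Lies still on its flats, balances near its origin
- needle4_tip (a point): the point of that needle, 95 mm ahead of the origin on its long axis
- tape_roll: bystander, loose, to be left alone: roll of cream masking tape lying flat, 96 mm across, 36 mm high. Origin: centre of its underside
- brayer: bystander, loose, to be left alone: red-handled ink roller, 165 mm long, 40 mm high. Origin: centre of its underside
- tin: bystander, loose, to be left alone: paint tin 100 mm across, 115 mm high. Origin: centre of its underside
- ink_jar: bystander, loose, to be left alone: small amber ink jar with a black lid, 54 mm across, 55 mm high. Origin: centre of its underside
- lino_block: bystander, loose, to be left alone: brown lino block 80 x 120 x 18 mm. Origin: centre of its underside

How it is judged:
On the way, in this order (a step that is already met when the one before it is completed fails the run):
1. every needle on the board has been put in the rack, point down and home (x of needle1_tip in the frame of rack_floor between -0.02 and 0.015 m and z of needle1_tip in the frame of rack_floor between -0.025 and 0.015 m and y of needle1_tip in the frame of rack_floor between -0.09 and 0.09 m and angle between needle1's own x axis and vertical between 2.056 and 2.656 rad and x of needle2_tip in the frame of rack_floor between -0.02 and 0.015 m and z of needle2_tip in the frame of rack_floor between -0.025 and 0.015 m and y of needle2_tip in the frame of rack_floor between -0.09 and 0.09 m and angle between needle2's own x axis and vertical between 2.056 and 2.656 rad and x of needle3_tip in the frame of rack_floor between -0.02 and 0.015 m and z of needle3_tip in the frame of rack_floor between -0.025 and 0.015 m and y of needle3_tip in the frame of rack_floor between -0.09 and 0.09 m and angle between needle3's own x axis and vertical between 2.056 and 2.656 rad and x of needle4_tip in the frame of rack_floor between -0.02 and 0.015 m and z of needle4_tip in the frame of rack_floor between -0.025 and 0.015 m and y of needle4_tip in the frame of rack_floor between -0.09 and 0.09 m and angle between needle4's own x axis and vertical between 2.056 and 2.656 rad), for 0.2 s.
2. the stop is at its tape and the plate lies against fence and stop (y of stop_knob in the frame of stop_tape between -0.004 and 0.004 m and x of plate in the frame of light_board between 0.0205 and 0.028 m and y of plate in the frame of stop_knob between -0.0385 and -0.0315 m and z of plate in the frame of light_board between 0.019 and 0.026 m and angle between the x axis of plate and the x axis of light_board, either way round below 0.08 rad), for 0.2 s.
3. the dimmer is at its tape (y of dimmer_top in the frame of dim_tape between -0.004 and 0.004 m), for 0.2 s.
At the end, for the whole second after the job is handed in: Needles in slots, point down, points within 15 mm of the floor in rack x and z, within 0.3 rad of 45 degrees; stop pointer and fader each within 4 mm of the middle of their tape; plate flat on the board, within 4.5 mm of fence and of stop face, square to 0.08 rad; all released and at rest (all of step 1 and all of step 2 and all of step 3 and linear speed of each of plate, needle1, needle2, needle3, needle4 below 0.02 m/s); the robot touches nothing.
It fails at once if the tape roll is shifted more than 40 mm (distance of tape_roll from where it was at the start of the episode above 0.04 m).
It fails at once if the brayer is shifted more than 40 mm (distance of brayer from where it was at the start of the episode above 0.04 m).
It fails at once if the tin is shifted more than 40 mm (distance of tin from where it was at the start of the episode above 0.04 m).
It fails at once if the ink jar is shifted more than 40 mm (distance of ink_jar from where it was at the start of the episode above 0.04 m).
It fails at once if the lino block is shifted more than 40 mm (distance of lino_block from where it was at the start of the episode above 0.04 m).
Of needle1, needle2, needle3, needle4 only 3 to 4 are there at a start; the rules pass over those that are not, and their reading is None.
At some moment in a run one of plate may be knocked a few centimetres aside while the robot is not near it.
Once in a run the grip may slacken for a moment while it holds something.
It also fails if it takes over 200 s, if anything falls off the work surface, if the arm or the gripper's body presses on something with over 40 N, if the wrist force passes 120 N, or if a joint passes its speed limit or range.

## Working session

There is one attempt and no reset: what is moved stays moved. The work goes in short steps, Python scripts to look and compute and a tool call to move; the robot and the scene stay as the last step left them, time stands still between calls to the robot, and variables do not carry over. Pictures are saved under pics/ and viewed, and the job is handed in when it is done.

Besides the shell and the picture viewer there is one more tool, called after "Request:" by a JSON object that holds its "api" and its "payload". carry_out: Moves the arm, as the interface text tells. Its arguments: {"type":"object","properties":{"motion":{"type":"array","items":{"type":"object","properties":{"linear":{"type":"array","items":{"type":"number"}},"yaw":{"type":"number"},"hand":{"type":"number"}}}},"grip_force":{"type":"number"}},"required":["motion"]}

```bash
ls -la; mkdir -p pics
python3 - <<'E'
from bench import robot
import cv2
print(robot.sense())
for n in ["scene","side","wrist"]:
    p=robot.camera(n); cv2.imwrite(f"pics/{n}0.png",p["color"]); print(n,p["fx"],p["cx"],p["cy"],p["world_to_cam"].round(3).tolist(), [k for k in p])
E
```

```text
total 12
drwxr-xr-x  3 agent agent 4096 Dec  7 03:27 .
drwxr-xr-x 23 root  root  4096 Dec  7 03:27 ..
drwxr-xr-x  2 agent agent 4096 Dec  7 03:27 pics
{'t': 0.0, 'qpos': array([ 1.31500645e+00,  4.23843532e-01,  1.63073794e+00, -6.52378648e-06,
        1.08860327e+00, -1.89872464e-02]), 'joint_velocities': array([ 0.00059122, -0.00017086, -0.00122985, -0.00043792,  0.00171701,
       -0.0014612 ]), 'tau': array([-3.79932550e-03, -5.57370365e+01, -2.81749016e+01, -2.17504303e-04,
        7.08800668e-03,  1.25217213e-06]), 'eef_pos': array([0.14645222, 0.60703442, 0.24752516]), 'tool_rot': array([-1.57077187,  0.00159192,  1.33399675]), 'wrist_force': array([-0.61505179,  0.50373317, -0.26752086]), 'moment': array([-0.00359279,  0.0172271 ,  0.02227709]), 'gripper_width': 0.9994103235578949}
scene 489.6887047729271 256.2266063303439 201.11361957141744 [[0.834, 0.552, 0.008, -0.456], [-0.48, 0.718, 0.504, 0.252], [0.273, -0.424, 0.863, -1.794], [0.0, 0.0, 0.0, 1.0]] ['color', 'range_z', 'fx', 'fy', 'cx', 'cy', 'world_to_cam', 'shot']
side 354.62382687046806 258.4549078510578 196.41612975862014 [[0.981, -0.194, -0.002, -0.583], [0.121, 0.603, 0.789, -0.139], [-0.151, -0.774, 0.615, -0.96], [0.0, 0.0, 0.0, 1.0]] ['color', 'range_z', 'fx', 'fy', 'cx', 'cy', 'world_to_cam', 'shot']
wrist 294.31971531312155 258.96791299899485 186.894810073486 [[0.235, 0.972, -0.001, -0.625], [-0.925, 0.224, -0.308, 0.04], [-0.299, 0.074, 0.951, -0.38], [0.0, 0.0, 0.0, 1.0]] ['color', 'range_z', 'fx', 'fy', 'cx', 'cy', 'world_to_cam', 'shot']
```

View pics/scene0.png

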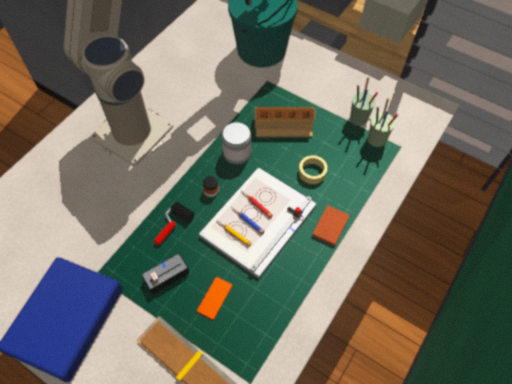

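View pics/side0.png

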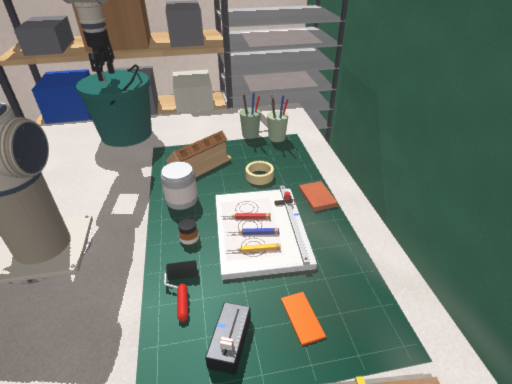

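View pics/wrist0.png

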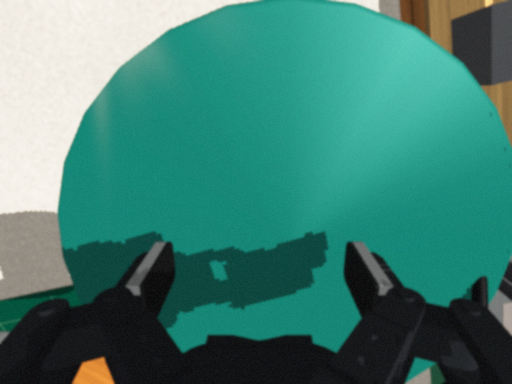

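```bash
cat > h.py <<'E'
from bench import robot
import numpy as np, cv2
def cam_pts(p,uv):
    """pixels (N,2) -> world using range_z"""
    uv=np.asarray(uv,int); z=p["range_z"][uv[:,1],uv[:,0]]; ok=z>0
    uv=uv[ok]; z=z[ok]
    return lift(p,uv,z)
def lift(p,uv,z):
    uv=np.asarray(uv,float)
    x=(uv[:,0]-p["cx"])/p["fx"]*z; y=(uv[:,1]-p["cy"])/p["fy"]*z
    c=np.c_[x,-y,-z,np.ones(len(uv))]
    return (np.linalg.inv(p["world_to_cam"])@c.T).T[:,:3]
def mask_pts(p,m,erode=0):
    if erode: m=cv2.erode(m.astype(np.uint8),np.ones((3,3)),iterations=erode)>0
    v,u=np.nonzero(m); return cam_pts(p,np.c_[u,v])
def plane_hit(p,uv,h):
    """pixel rays meet z=h"""
    uv=np.atleast_2d(uv); W=np.linalg.inv(p["world_to_cam"]); o=W[:3,3]
    d=lift(p,uv,np.ones(len(uv)))-o
    return o+d*((h-o[2])/d[:,2])[:,None]
def proj(p,P):
    P=np.atleast_2d(P); c=(p["world_to_cam"]@np.c_[P,np.ones(len(P))].T).T
    return np.c_[p["cx"]+p["fx"]*c[:,0]/-c[:,2], p["cy"]-p["fy"]*c[:,1]/-c[:,2]]
def rect(xy):
    (c,s,a)=cv2.minAreaRect(np.asarray(xy,np.float32)*1000); return np.round(c,1),np.round(s,1),round(a,1)
def show(p,name,scale=1,box=None,marks=()):
    im=p["color"].copy()
    for m in marks: cv2.circle(im,tuple(int(round(v)) for v in m),2,(255,0,255),-1)
    if box: im=im[box[1]:box[3],box[0]:box[2]]
    im=cv2.resize(im,None,fx=scale,fy=scale,interpolation=cv2.INTER_CUBIC); cv2.imwrite(f"pics/{name}.png",im)
E
python3 - <<'E'
from h import *
names="light_board stop_knob stop stop_tape dim_box dimmer_top dim_tape rack plate needle1 needle2 needle3 needle4 tape_roll brayer tin ink_jar lino_block".split()
for cn in ["scene","side"]:
    p=robot.camera(cn)
    show(p,cn+"_z",3,(190,90,350,290) if cn=="scene" else (150,120,340,310))
    for n in names:
        r=robot.masks_of(p,n)
        if not r: print(cn,n,"none"); continue
        for q in r[:2]:
            P=mask_pts(p,q["pixels"])
            if len(P)<3: print(cn,n,q["conf"],q["point"],len(P)); continue
            print(cn,n,round(q["conf"],2),np.round(q["point"]),q["pixels"].sum(),"med",np.median(P,0).round(3),"zr",np.percentile(P[:,2],[2,98]).round(3),*rect(P[:,:2]))
print(robot.sense()["t"])
E
```

```text
scene light_board 0.72 [214. 298.] 692 med [ 0.625 -0.344  0.009] zr [0.002 0.015] [ 622.6 -344.1] [ 59.3 119.4] 5.9
scene light_board 0.69 [258. 221.] 6094 med [ 0.601 -0.062  0.023] zr [0.01  0.038] [585.  -45.4] [338.8 250.4] 86.7
scene stop_knob 0.63 [300. 211.] 86 med [0.686 0.025 0.042] zr [0.028 0.065] [678.1  24.2] [48. 30.] 15.9
scene stop 0.59 [299. 211.] 104 med [0.684 0.026 0.041] zr [0.027 0.065] [676.8  32.8] [31.2 51.7] 67.7
scene stop_tape none
scene dim_box 0.72 [166. 270.] 987 med [ 0.466 -0.375  0.045] zr [0.008 0.067] [ 456.7 -368.1] [131.6  71.4] 66.2
scene dimmer_top 0.5 [153. 276.] 45 med [ 0.453 -0.405  0.067] zr [0.051 0.074] [ 452.5 -403.7] [13.7 27.2] 66.8
scene dim_tape 0.7 [331. 224.] 871 med [0.796 0.06  0.018] zr [0.005 0.025] [794.9  68.1] [ 82.2 135.9] 7.6
scene dim_tape 0.69 [284. 122.] 1805 med [0.455 0.319 0.039] zr [0.001 0.102] [439.8 353.4] [229.5 155.7] 33.3
scene rack 0.74 [283. 122.] 1740 med [0.457 0.317 0.041] zr [0.004 0.102] [458.  332.2] [232.2 110. ] 38.6
scene rack 0.29 [178. 212.] 519 med [ 0.37  -0.186  0.028] zr [0.    0.044] [ 373.
[... 4020 characters left out ...]
.007 0.057] [391.  -47.7] [50.7 47.7] 63.2
side tape_roll 0.59 [259. 171.] 515 med [0.639 0.196 0.025] zr [0.003 0.038] [639.6 209.6] [94.7 92.6] 70.4
side brayer 0.62 [183. 276.] 991 med [ 0.366 -0.19   0.026] zr [0.001 0.041] [ 363.1 -215.4] [184.4  77.7] 87.3
side tin 0.87 [178. 184.] 1427 med [0.375 0.099 0.086] zr [0.007 0.117] [370.7 153.1] [ 99.2 140.9] 8.0
side ink_jar 0.96 [186. 233.] 457 med [ 0.391 -0.058  0.044] zr [0.005 0.057] [392.9 -14.9] [114.8  52. ] 84.8
side ink_jar 0.47 [178. 188.] 1458 med [0.375 0.1   0.085] zr [0.004 0.117] [340.  213.7] [ 97.8 275. ] 22.2
side lino_block 0.7 [318. 194.] 722 med [0.792 0.049 0.019] zr [0.003 0.021] [795.3  60.7] [ 80.1 123.7] 6.2
2.05
```

```bash
ls pics
```

```text
scene0.png
scene_z.png
side0.png
side_z.png
wrist0.png
```

View pics/scene_z.png

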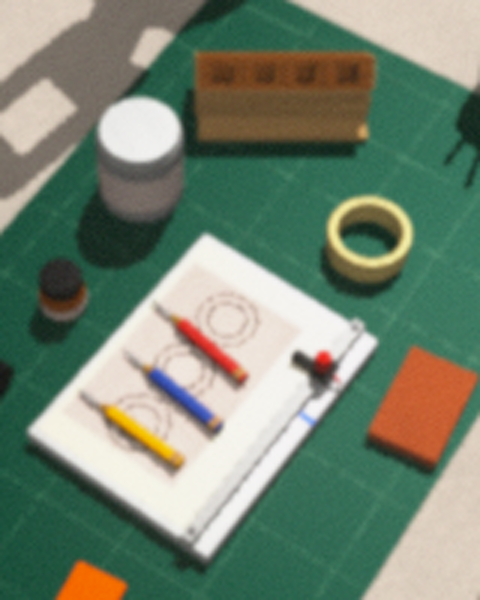

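View pics/side_z.png

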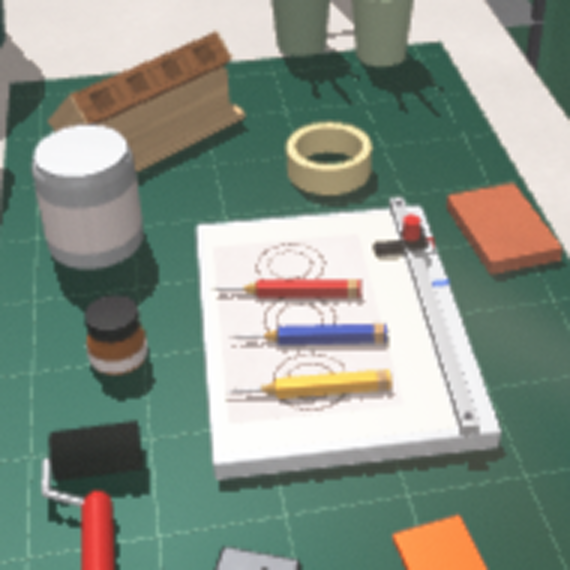

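Run:
```python
from h import *
pts=[]
for cn in ["scene","side"]:
    p=robot.camera(cn)
    m=robot.masks_of(p,"rack")[0]["pixels"]
    P=mask_pts(p,m); P=P[(P[:,2]>.004)&(np.abs(P[:,0]-.455)<.16)&(np.abs(P[:,1]-.32)<.14)]
    pts.append(P)
P=np.vstack(pts)
# grid of heights in rotated frame
for a in (np.deg2rad(33),):
    c,s=np.cos(a),np.sin(a)
    u=P[:,0]*c+P[:,1]*s; v=-P[:,0]*s+P[:,1]*c
    print("u",np.percentile(u,[1,99]).round(3),"v",np.percentile(v,[1,99]).round(3))
    for lo in np.arange(v.min(),v.max(),.006):
        k=(v>=lo)&(v<lo+.006)
        if k.sum()>3: print(round(lo,3),k.sum(),np.percentile(P[k,2],[5,50,95]).round(3))
# angle: points with z>.09
top=P[P[:,2]>.085]; print("top",rect(top[:,:2]),len(top))
np.save("rack.npy",P)
```

```text
u [0.45  0.659] v [-0.018  0.073]
-0.021 98 [0.005 0.01  0.015]
-0.015 144 [0.005 0.01  0.014]
-0.009 109 [0.006 0.011 0.016]
-0.003 119 [0.007 0.011 0.076]
0.003 266 [0.007 0.074 0.083]
0.009 695 [0.01  0.047 0.085]
0.015 809 [0.01  0.044 0.089]
0.021 285 [0.045 0.09  0.1  ]
0.027 280 [0.07  0.097 0.103]
0.033 93 [0.065 0.091 0.1  ]
0.039 31 [0.057 0.069 0.082]
0.045 36 [0.042 0.066 0.077]
0.051 36 [0.035 0.057 0.077]
0.057 34 [0.032 0.072 0.075]
0.063 63 [0.028 0.059 0.071]
0.069 51 [0.025 0.035 0.064]
0.075 18 [0.025 0.032 0.046]
top (array([455.1, 319.6]), array([213.5,  40.2]), 31.9) 629
```

```bash
cat >> h.py <<'E'
from scipy.spatial.transform import Rotation as Ro
import json
def plan(waypts, start=None, step=.045, tstep=7.5):
    """waypts: list of (x,y,z,yawdeg). prints rows in tool axes"""
    s=robot.sense(); 
    if start is None:
        pos=s["eef_pos"].copy(); R=Ro.from_euler("xyz",s["tool_rot"]).as_matrix()
        yaw=np.arctan2(R[1,0],R[0,0])
    else: pos=np.array(start[:3],float); yaw=np.deg2rad(start[3])
    for w in waypts:
        tgt=np.array(w[:3]); ty=np.deg2rad(w[3]) if len(w)>3 else yaw
        d=tgt-pos; n=max(1,int(np.ceil(max(np.linalg.norm(d)/step,abs(np.rad2deg(ty-yaw))/tstep))))
        rows=[]
        for i in range(n):
            c,sn=np.cos(yaw),np.sin(yaw); dd=d/n
            l=[dd[0]*c+dd[1]*sn, -dd[2], -dd[0]*sn+dd[1]*c]
            dy=(ty-np.deg2rad(0)-yaw)/(n-i)
            rows.append((np.round(l,4).tolist(), round(-np.rad2deg(dy),2)))
            yaw+=dy
        pos=tgt; yaw=ty
        print("->",w,"n",n)
        for r in rows: print("  ",r)
def st():
    s=robot.sense(); print("t",round(s["t"],2),"tcp",s["eef_pos"].round(4),"rot",np.rad2deg(s["tool_rot"]).round(2),"F",s["wrist_force"].round(1),"M",s["moment"].round(2),"w",round(s["gripper_width"],3),"q",s["qpos"].round(2))
E
python3 -c "
from h import *
st(); plan([(.30,.3,.33),(.47,-.08,.33)])
p=robot.camera('wrist');W=np.linalg.inv(p['world_to_cam']);print(W[:3,3])"
```

```text
t 2.25 tcp [0.1466 0.6076 0.2483] rot [-90.    -0.    76.43] F [-0.4  0.  -0. ] M [ 0.   -0.01 -0.01] w 0.996 q [ 1.32  0.42  1.63  0.    1.09 -0.02]
-> (0.3, 0.3, 0.33) n 8
   ([-0.0329, -0.0102, -0.0277], np.float64(-0.0))
   ([-0.0329, -0.0102, -0.0277], np.float64(-0.0))
   ([-0.0329, -0.0102, -0.0277], np.float64(-0.0))
   ([-0.0329, -0.0102, -0.0277], np.float64(-0.0))
   ([-0.0329, -0.0102, -0.0277], np.float64(-0.0))
   ([-0.0329, -0.0102, -0.0277], np.float64(-0.0))
   ([-0.0329, -0.0102, -0.0277], np.float64(-0.0))
   ([-0.0329, -0.0102, -0.0277], np.float64(-0.0))
-> (0.47, -0.08, 0.33) n 10
   ([-0.033, -0.0, -0.0254], np.float64(-0.0))
   ([-0.033, -0.0, -0.0254], np.float64(-0.0))
   ([-0.033, -0.0, -0.0254], np.float64(-0.0))
   ([-0.033, -0.0, -0.0254], np.float64(-0.0))
   ([-0.033, -0.0, -0.0254], np.float64(-0.0))
   ([-0.033, -0.0, -0.0254], np.float64(-0.0))
   ([-0.033, -0.0, -0.0254], np.float64(-0.0))
   ([-0.033, -0.0, -0.0254], np.float64(-0.0))
   ([-0.033, -0.0, -0.0254], np.float64(-0.0))
   ([-0.033, -0.0, -0.0254], np.float64(-0.0))
[0.07084803 0.62671932 0.37383915]
```

Request:
{"api": "carry_out", "payload": {"motion": [{"linear": [-0.033, -0.01, -0.028], "yaw": 0, "hand": 0}, {"linear": [-0.033, -0.01, -0.028], "yaw": 0, "hand": 0}, {"linear": [-0.033, -0.01, -0.028], "yaw": 0, "hand": 0}, {"linear": [-0.033, -0.01, -0.028], "yaw": 0, "hand": 0}, {"linear": [-0.033, -0.01, -0.028], "yaw": 0, "hand": 0}, {"linear": [-0.033, -0.01, -0.028], "yaw": 0, "hand": 0}, {"linear": [-0.033, -0.01, -0.028], "yaw": 0, "hand": 0}, {"linear": [-0.033, -0.01, -0.028], "yaw": 0, "hand": 0}]}}

```text
t: 3.1
eef_pos: [0.3052, 0.2918, 0.3292]
tool_rot: [-1.572, -0.001, 1.343]
wrist_force: [1.0, 1.2, 1.1]
gripper_width: 1.004
```

```bash
python3 -c "
from h import *
st(); plan([(.47,-.08,.33,79)])"
```

```text
t 3.1 tcp [0.3052 0.2918 0.3292] rot [-9.005e+01 -6.000e-02  7.693e+01] F [1.  1.2 1.1] M [-0.   -0.07 -0.01] w 1.004 q [ 0.73  0.01  1.96 -0.    1.16 -0.61]
-> (0.47, -0.08, 0.33, 79) n 10
   ([-0.0325, -0.0001, -0.0245], np.float64(-0.21))
   ([-0.0326, -0.0001, -0.0243], np.float64(-0.21))
   ([-0.0327, -0.0001, -0.0242], np.float64(-0.21))
   ([-0.0328, -0.0001, -0.0241], np.float64(-0.21))
   ([-0.0328, -0.0001, -0.024], np.float64(-0.21))
   ([-0.0329, -0.0001, -0.0239], np.float64(-0.21))
   ([-0.033, -0.0001, -0.0238], np.float64(-0.21))
   ([-0.0331, -0.0001, -0.0236], np.float64(-0.21))
   ([-0.0332, -0.0001, -0.0235], np.float64(-0.21))
   ([-0.0333, -0.0001, -0.0234], np.float64(-0.21))
```

Request:
{"api": "carry_out", "payload": {"motion": [{"linear": [-0.033, 0, -0.024], "yaw": 0, "hand": 0}, {"linear": [-0.033, 0, -0.024], "yaw": 0, "hand": 0}, {"linear": [-0.033, 0, -0.024], "yaw": 0, "hand": 0}, {"linear": [-0.033, 0, -0.024], "yaw": 0, "hand": 0}, {"linear": [-0.033, 0, -0.024], "yaw": 0, "hand": 0}, {"linear": [-0.033, 0, -0.024], "yaw": 0, "hand": 0}, {"linear": [-0.033, 0, -0.024], "yaw": 0, "hand": 0}, {"linear": [-0.033, 0, -0.024], "yaw": 0, "hand": 0}, {"linear": [-0.033, 0, -0.024], "yaw": -1, "hand": 0}, {"linear": [-0.033, 0, -0.024], "yaw": -1, "hand": 0}]}}

```text
t: 4.1
eef_pos: [0.47, -0.1002, 0.3344]
tool_rot: [-1.583, -0.008, 1.378]
wrist_force: [0.2, 0.0, -0.4]
gripper_width: 1.003
```

Run:
```python
from h import *
st()
p=robot.camera("wrist"); show(p,"w1")
for i,n in enumerate(["needle1","stop_tape","stop_knob","light_board","plate"]):
    for q in robot.masks_of(p,n)[:4]:
        P=mask_pts(p,q["pixels"])
        if len(P)<3: continue
        print(n,round(q["conf"],2),np.round(q["point"]),q["pixels"].sum(),np.median(P,0).round(3),rect(P[:,:2]))
```

```text
t 4.1 tcp [ 0.47   -0.1002  0.3344] rot [-90.72  -0.44  78.96] F [ 0.2  0.  -0.4] M [0.05 0.01 0.03] w 1.003 q [-0.24  0.1   1.86  0.01  1.17 -1.62]
needle1 0.81 [319. 193.] 653 [ 0.566 -0.017  0.036] (array([555.2, -13.8]), array([ 14.6, 132.8]), 79.1)
needle1 0.56 [279. 204.] 721 [ 0.568 -0.081  0.035] (array([565.3, -79.9]), array([ 16.1, 147.9]), 80.7)
needle1 0.56 [242. 205.] 631 [ 0.56  -0.142  0.036] (array([ 552.4, -142.5]), array([ 15.6, 136.2]), 84.9)
stop_tape 0.2 [240. 208.] 665 [ 0.557 -0.141  0.035] (array([ 550.2, -142.2]), array([ 15.7, 140.6]), 84.7)
stop_knob 0.63 [355. 238.] 56 [0.649 0.03  0.032] (array([651. ,  29.8]), array([11.3,  8.8]), 81.1)
stop_knob 0.55 [ 76. 171.] 4530 [ 0.454 -0.362  0.045] (array([ 461.3, -387.2]), array([161.9,  80.8]), 66.3)
stop_knob 0.51 [244. 208.] 664 [ 0.558 -0.141  0.035] (array([ 550.3, -141.6]), array([ 14.3, 140.6]), 84.8)
light_board 0.75 [305. 196.] 24715 [ 0.568 -0.05   0.022] (array([595.9, -46.4]), array([343., 256.]), 86.9)
light_board 0.62 [355. 239.] 46 [0.649 0.03  0.032] (array([650.9,  29.9]), array([10.5,  8.4]), 85.1)
plate 0.57 [128. 250.] 1307 [ 0.611 -0.362  0.008] (array([ 573.5, -260.7]), array([ 97.5, 323.9]), 30.7)
```

View pics/w1.png

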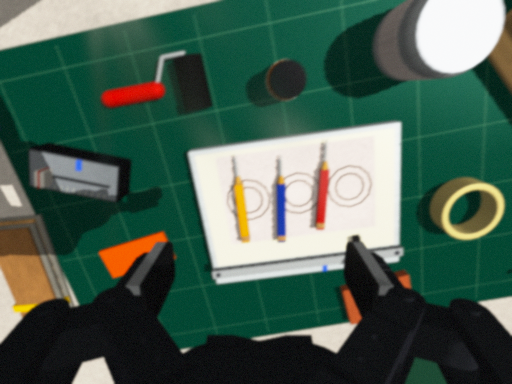

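```bash
cat >> h.py <<'E'
HUE={"red":[(0,8),(170,180)],"blue":[(108,130)],"yellow":[(20,32)]}
def needles(p,zlo=.026,zhi=.045,top=.036,box=(.46,.70,-.22,.09)):
    hsv=cv2.cvtColor(cv2.GaussianBlur(p["color"],(3,3),0),cv2.COLOR_BGR2HSV); out={}
    for n,rs in HUE.items():
        m=np.zeros(hsv.shape[:2],bool)
        for a,b in rs: m|=(hsv[...,0]>=a)&(hsv[...,0]<=b)&(hsv[...,1]>130)&(hsv[...,2]>60)
        v,u=np.nonzero(m); P=plane_hit(p,np.c_[u,v],top)
        k=(P[:,0]>box[0])&(P[:,0]<box[1])&(P[:,1]>box[2])&(P[:,1]<box[3])
        m2=np.zeros_like(m); m2[v[k],u[k]]=1
        nl,lab,stt,_=cv2.connectedComponentsWithStats(m2.astype(np.uint8))
        if nl<2: continue
        j=1+np.argmax(stt[1:,4]); v,u=np.nonzero(lab==j); P=plane_hit(p,np.c_[u,v],top)[:,:2]
        c=P.mean(0); w,V=np.linalg.eigh(np.cov((P-c).T)); a=V[:,1]
        if a[0]>0:a=-a   # points to -x
        s=(P-c)@a
        out[n]=(c,np.rad2deg(np.arctan2(a[1],a[0])),s.min(),s.max(),len(P))
    return out
E
python3 - <<'E'
from h import *
for c in ["wrist","scene","side"]:
    p=robot.camera(c)
    for n,v in needles(p).items(): print(c,n,v[0].round(4),round(v[1],1),np.round(v[2:4],3),v[4])
    if c=="wrist": show(p,"w2",3,(190,130,420,290))
E
```

```text
wrist red [ 0.5662 -0.0158] 167.8 [-0.044  0.043] 458
wrist blue [ 0.5751 -0.0817] 170.2 [-0.042  0.04 ] 345
wrist yellow [ 0.5617 -0.1414] 174.6 [-0.049  0.051] 494
scene red [ 0.5662 -0.0167] 168.2 [-0.042  0.042] 101
scene blue [ 0.575  -0.0829] 170.7 [-0.038  0.037] 59
scene yellow [ 0.564  -0.1427] 174.7 [-0.045  0.045] 114
side red [ 0.5659 -0.0205] 168.6 [-0.043  0.043] 120
side blue [ 0.5488 -0.078 ] 168.7 [-0.004  0.004] 4
side yellow [ 0.5642 -0.145 ] 174.8 [-0.045  0.043] 107
```

View pics/w2.png

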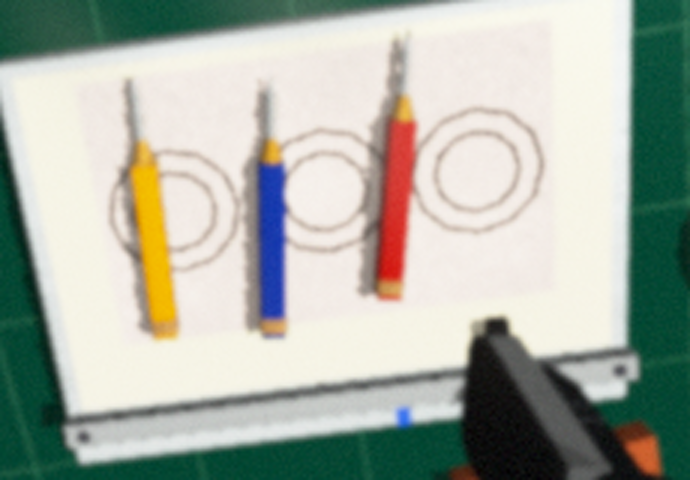

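```bash
python3 -c "
from h import *
st(); plan([(.585,-.02,.09,78),(.585,-.02,.042,78)])"
```

```text
t 4.55 tcp [ 0.4693 -0.0972  0.3342] rot [-90.69  -0.44  79.04] F [0.2 0.9 1.4] M [ 0.  0. -0.] w 0.995 q [-0.23  0.1   1.86  0.01  1.17 -1.62]
-> (0.585, -0.02, 0.09, 78) n 7
   ([0.014, 0.0349, -0.0141], np.float64(0.15))
   ([0.014, 0.0349, -0.0141], np.float64(0.15))
   ([0.014, 0.0349, -0.0141], np.float64(0.15))
   ([0.0141, 0.0349, -0.014], np.float64(0.15))
   ([0.0141, 0.0349, -0.014], np.float64(0.15))
   ([0.0142, 0.0349, -0.0139], np.float64(0.15))
   ([0.0142, 0.0349, -0.0139], np.float64(0.15))
-> (0.585, -0.02, 0.042, 78) n 2
   ([0.0, 0.024, 0.0], np.float64(-0.0))
   ([0.0, 0.024, 0.0], np.float64(-0.0))
```

```bash
cat >> h.py <<'E'
def plan(waypts, start=None, step=.04, tstep=7.5):
    s=robot.sense(); pos=s["eef_pos"].copy(); R=Ro.from_euler("xyz",s["tool_rot"])
    for w in waypts:
        tgt=np.array(w[:3]); M=R.as_matrix(); yaw=np.rad2deg(np.arctan2(M[1,0],M[0,0]))
        ty=w[3] if len(w)>3 else yaw
        d=tgt-pos; n=max(1,int(np.ceil(max(np.linalg.norm(d)/step,abs(ty-yaw)/tstep)-.01)))
        rows=[]
        for i in range(n):
            l=R.inv().apply(d/n); a=-(ty-yaw)/n
            rows.append((np.round(l,4).tolist(), round(float(a),2)))
            R=R*Ro.from_euler("y",a,degrees=True)
        pos=tgt
        print("->",w,"n",n)
        for r in ([rows[0],rows[-1]] if abs(ty-yaw)<3 else rows): print("  ",r)
E
python3 -c "
from h import *
st(); plan([(.585,-.02,.09,78),(.585,-.02,.042,78)])"
```

```text
t 4.55 tcp [ 0.4693 -0.0972  0.3342] rot [-90.69  -0.44  79.04] F [0.2 0.9 1.4] M [ 0.  0. -0.] w 0.995 q [-0.23  0.1   1.86  0.01  1.17 -1.62]
-> (0.585, -0.02, 0.09, 78) n 8
   ([0.012, 0.0308, -0.012], 0.13)
   ([0.0122, 0.0308, -0.0118], 0.13)
-> (0.585, -0.02, 0.042, 78) n 2
   ([-0.0002, 0.024, 0.0003], 0.0)
   ([-0.0002, 0.024, 0.0003], 0.0)
```

Request:
{"api": "carry_out", "payload": {"motion": [{"linear": [0.012, 0.031, -0.012], "yaw": 0.1, "hand": 120}, {"linear": [0.012, 0.031, -0.012], "yaw": 0.1, "hand": 120}, {"linear": [0.012, 0.031, -0.012], "yaw": 0.1, "hand": 120}, {"linear": [0.012, 0.031, -0.012], "yaw": 0.1, "hand": 120}, {"linear": [0.012, 0.031, -0.012], "yaw": 0.1, "hand": 120}, {"linear": [0.012, 0.031, -0.012], "yaw": 0.1, "hand": 120}, {"linear": [0.012, 0.031, -0.012], "yaw": 0.1, "hand": 120}, {"linear": [0.012, 0.03, -0.012], "yaw": 0.1, "hand": 120}, {"linear": [0, 0, 0], "yaw": 0, "hand": 120}], "grip_force": 30}}

```text
t: 5.45
eef_pos: [0.5921, -0.0091, 0.0858]
tool_rot: [-1.594, -0.008, 1.378]
wrist_force: [-1.3, -0.1, 0.1]
gripper_width: 0.528
```

```bash
python3 -c "
from h import *
st(); plan([(.585,-.02,.042,78)])
p=robot.camera('wrist'); show(p,'w3')
for n,v in needles(p).items(): print(n,v[0].round(4),round(v[1],1),np.round(v[2:4],3),v[4])
"
```

```text
t 5.45 tcp [ 0.5921 -0.0091  0.0858] rot [-91.33  -0.44  78.94] F [-1.3 -0.1  0.1] M [-0.01  0.02 -0.02] w 0.528 q [-0.04  0.59  1.81  0.01  0.72 -1.42]
-> (0.585, -0.02, 0.042, 78) n 2
   ([-0.0062, 0.0218, 0.0029], 0.47)
   ([-0.0062, 0.0218, 0.0029], 0.47)
red [ 0.5634 -0.0138] 168.4 [-0.047  0.04 ] 2905
blue [ 0.5583 -0.076 ] 169.8 [-0.028  0.025] 2004
yellow [ 0.5443 -0.138 ] 172.1 [-0.035  0.034] 2066
```

View pics/w3.png

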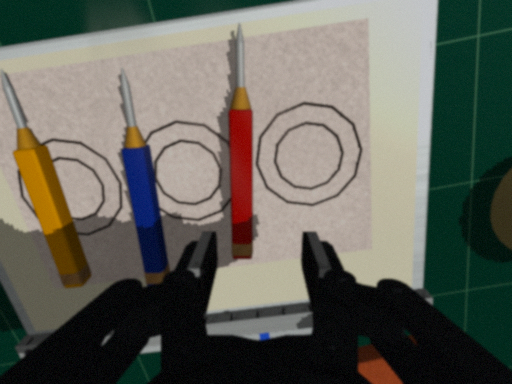

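```bash
python3 -c "
from h import *
p=robot.camera('wrist')
t=plane_hit(p,[[238,27]],.029)[0]; b=plane_hit(p,[[242,257]],.036)[0]
d=(t-b)[:2];print(t,b,np.linalg.norm(d),np.rad2deg(np.arctan2(d[1],d[0])))
a=d/np.linalg.norm(d); g=t[:2]-a*.110; print('grip',g)
plan([(g[0],g[1],.06,78.5),(g[0],g[1],.042,78.5)])
"
```

```text
[0.48170598 0.00162841 0.029     ] [ 0.62089576 -0.02590741  0.036     ] 0.1418873433224902 168.80970593715395
grip [ 0.58961466 -0.01971909]
-> (np.float64(0.5896146623048267), np.float64(-0.019719089584601602), 0.06, 78.5) n 1
   ([-0.0101, 0.0289, 0.0017], 0.4)
   ([-0.0101, 0.0289, 0.0017], 0.4)
-> (np.float64(0.5896146623048267), np.float64(-0.019719089584601602), 0.042, 78.5) n 1
   ([-0.0001, 0.018, 0.0005], 0.0)
   ([-0.0001, 0.018, 0.0005], 0.0)
```

Request:
{"api": "carry_out", "payload": {"motion": [{"linear": [-0.006, 0.01, 0.002], "yaw": 0.4, "hand": 120}, {"linear": [-0.004, 0.01, 0], "yaw": 0, "hand": 120}, {"linear": [0, 0.008, 0], "yaw": 0, "hand": 120}, {"linear": [0, 0, 0], "yaw": 0, "hand": 120}]}}

```text
t: 5.95
eef_pos: [0.5898, -0.0214, 0.0639]
tool_rot: [-1.604, -0.009, 1.369]
wrist_force: [0.1, 0.3, 0.3]
gripper_width: 0.53
```

```bash
python3 -c "
from h import *
st();plan([(.5895,-.0197,.0415,78.5)])
"
```

```text
t 5.95 tcp [ 0.5898 -0.0214  0.0639] rot [-91.89  -0.51  78.43] F [0.1 0.3 0.3] M [-0.02  0.   -0.02] w 0.53 q [-0.06  0.62  1.82  0.01  0.66 -1.43]
-> (0.5895, -0.0197, 0.0415, 78.5) n 1
   ([0.0014, 0.0224, 0.0013], -0.07)
   ([0.0014, 0.0224, 0.0013], -0.07)
```

Request:
{"api": "carry_out", "payload": {"motion": [{"linear": [0.001, 0.01, 0.001], "yaw": 0, "hand": 120}, {"linear": [0, 0.008, 0], "yaw": 0, "hand": 120}, {"linear": [0, 0.004, 0], "yaw": 0, "hand": 120}, {"linear": [0, 0, 0], "yaw": 0, "hand": 120}, {"linear": [0, 0, 0], "yaw": 0, "hand": 120}]}}

```text
t: 6.45
eef_pos: [0.5899, -0.0205, 0.0403]
tool_rot: [-1.604, -0.009, 1.368]
wrist_force: [0.1, -0.7, 0.3]
gripper_width: 0.531
```

```bash
python3 -c "
from h import *
st();plan([(.5895,-.0197,.0415,78.5)])
"
```

```text
t 6.45 tcp [ 0.5899 -0.0205  0.0403] rot [-91.92  -0.52  78.38] F [ 0.1 -0.7  0.3] M [-0.04 -0.05  0.01] w 0.531 q [-0.06  0.66  1.82  0.01  0.62 -1.43]
-> (0.5895, -0.0197, 0.0415, 78.5) n 1
   ([0.0007, -0.0012, 0.0005], -0.12)
   ([0.0007, -0.0012, 0.0005], -0.12)
```

Slow moves don't drift the tilt. Grip.

Request:
{"api": "carry_out", "payload": {"motion": [{"linear": [0.0, -0.001, 0], "yaw": 0, "hand": 255}, {"linear": [0, 0, 0], "yaw": 0, "hand": 255}, {"linear": [0, 0, 0], "yaw": 0, "hand": 255}, {"linear": [0, 0, 0], "yaw": 0, "hand": 255}, {"linear": [0, -0.006, 0], "yaw": 0, "hand": 255}, {"linear": [0, -0.015, 0], "yaw": 0, "hand": 255}, {"linear": [0, -0.025, 0], "yaw": 0, "hand": 255}, {"linear": [0, -0.025, 0], "yaw": 0, "hand": 255}, {"linear": [0, -0.025, 0], "yaw": 0, "hand": 255}, {"linear": [0, 0, 0], "yaw": 0, "hand": 255}], "grip_force": 30}}

```text
t: 7.45
eef_pos: [0.5868, -0.0206, 0.1457]
tool_rot: [-1.606, -0.009, 1.368]
wrist_force: [-0.2, -0.1, -0.1]
gripper_width: 0.157
```

```bash
python3 -c "
from h import *
st()
p=robot.camera('wrist'); show(p,'w4')
"
```

```text
t 7.45 tcp [ 0.5868 -0.0206  0.1457] rot [-92.03  -0.53  78.4 ] F [-0.2 -0.1 -0.1] M [-0.04  0.01  0.03] w 0.157 q [-0.06  0.49  1.81  0.01  0.81 -1.43]
```

View pics/w4.png

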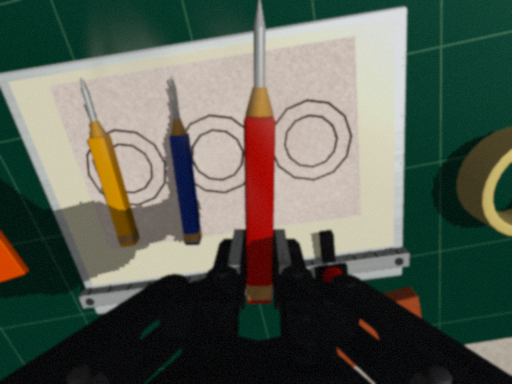

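```bash
python3 -c "
from h import *
plan([(.51,.232,.22,32)],step=.03,tstep=5.5)
"
```

```text
-> (0.51, 0.232, 0.22, 32) n 10
   ([0.0233, -0.0078, 0.0123], 4.64)
   ([0.0222, -0.0078, 0.0141], 4.64)
   ([0.021, -0.0078, 0.0159], 4.64)
   ([0.0196, -0.0078, 0.0175], 4.64)
   ([0.0182, -0.0078, 0.019], 4.64)
   ([0.0166, -0.0078, 0.0205], 4.64)
   ([0.0149, -0.0078, 0.0217], 4.64)
   ([0.0131, -0.0078, 0.0229], 4.64)
   ([0.0112, -0.0078, 0.0238], 4.64)
   ([0.0092, -0.0078, 0.0247], 4.64)
```

Request:
{"api": "carry_out", "payload": {"motion": [{"linear": [0.023, -0.008, 0.012], "yaw": 4.6, "hand": 255}, {"linear": [0.022, -0.008, 0.014], "yaw": 4.6, "hand": 255}, {"linear": [0.021, -0.008, 0.016], "yaw": 4.6, "hand": 255}, {"linear": [0.02, -0.008, 0.0175], "yaw": 4.6, "hand": 255}, {"linear": [0.018, -0.008, 0.019], "yaw": 4.6, "hand": 255}, {"linear": [0.0165, -0.008, 0.0205], "yaw": 4.6, "hand": 255}, {"linear": [0.015, -0.008, 0.022], "yaw": 4.6, "hand": 255}, {"linear": [0.013, -0.008, 0.023], "yaw": 4.6, "hand": 255}, {"linear": [0.011, -0.008, 0.024], "yaw": 4.6, "hand": 255}, {"linear": [0.004, -0.003, 0.012], "yaw": 2, "hand": 255}]}}

```text
t: 8.5
eef_pos: [0.5081, 0.2253, 0.2148]
tool_rot: [-1.584, -0.019, 0.575]
wrist_force: [1.2, -0.3, 0.5]
gripper_width: 0.154
```

```bash
python3 -c "
from h import *
st()
p=robot.camera('wrist'); show(p,'w5'); import pickle; pickle.dump(p,open('w5.pkl','wb'))
st()
"
```

```text
t 8.5 tcp [0.5081 0.2253 0.2148] rot [-90.77  -1.12  32.94] F [ 1.2 -0.3  0.5] M [ 0.04  0.02 -0.02] w 0.154 q [ 0.4   0.36  1.82 -0.01  0.94 -0.17]
t 8.55 tcp [0.5079 0.2262 0.2149] rot [-90.74  -1.13  32.92] F [-0.5  2.2  0.5] M [ 0.04 -0.03  0.  ] w 0.152 q [ 0.4   0.36  1.82 -0.01  0.94 -0.17]
```

View pics/w5.png

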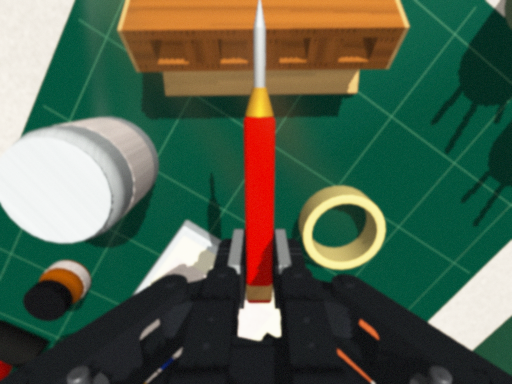

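```bash
python3 -c "
from h import *
import pickle; p=pickle.load(open('w5.pkl','rb'))
show(p,'w5a',5,(110,0,270,100)); show(p,'w5b',5,(260,0,420,100))
"
```

```text
(no output)
```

View pics/w5a.png

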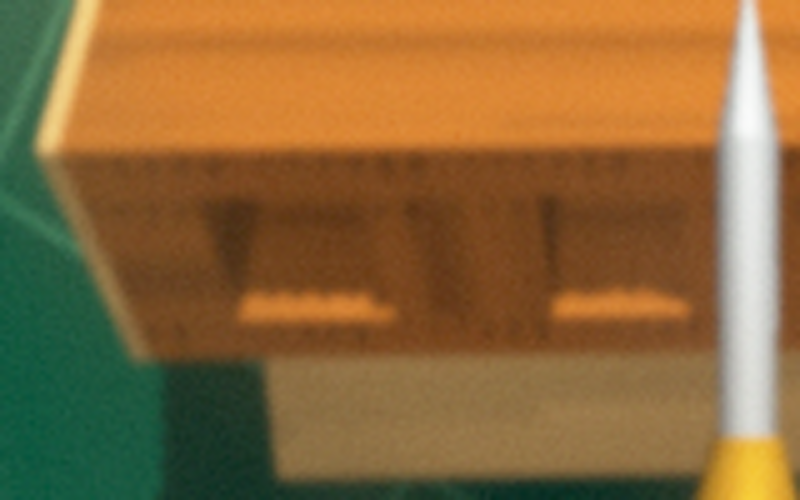

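View pics/w5b.png

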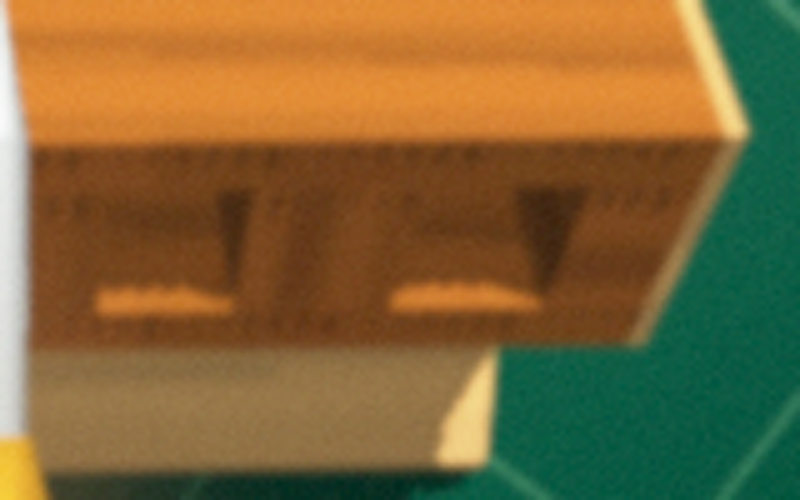

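```bash
python3 -c "
from h import *
import pickle; p=pickle.load(open('w5.pkl','rb'))
U=plane_hit(p,[[117.8,30.4],[409.6,27]],.1004); L=plane_hit(p,[[137.5,71.6],[388,69.4]],.0736)
for E in (U,L):
    d=E[1]-E[0]; print(E.round(4).tolist(),np.linalg.norm(d),np.rad2deg(np.arctan2(d[1],d[0])),E.mean(0))
S=plane_hit(p,[[173.5,64],[234,64],[293,63.4],[353,63]],.0792); print(S.round(4)); print(np.linalg.norm(np.diff(S,axis=0),axis=1))
from h import *
y=Ro.from_euler('z',32.2,degrees=True).as_matrix(); ex=np.array([y[1,0]*1,0,0]);
a=np.deg2rad(32.2);ry=np.array([np.cos(a),np.sin(a)]);rx=np.array([np.sin(a),-np.cos(a)])
print('org from U',U.mean(0)[:2]-rx*.0096,'L',L.mean(0)[:2]-rx*.0364,'S',S.mean(0)[:2]-rx*.0308)
"
```

```text
[[0.3609, 0.2722, 0.1004], [0.5371, 0.3896, 0.1004]] 0.21173789858648648 33.67873705581621 [0.44895572 0.3308748  0.1004    ]
[[0.3758, 0.2504, 0.0736], [0.5517, 0.3664, 0.0736]] 0.21071272956711343 33.41553992647096 [0.4637571  0.30842772 0.0736    ]
[[0.3995 0.2723 0.0792]
 [0.4408 0.2991 0.0792]
 [0.481  0.3257 0.0792]
 [0.5223 0.3528 0.0792]]
[0.04912312 0.04825221 0.04939419]
org from U [0.44384011 0.33899826] L [0.44436041 0.33922915] S [0.44447919 0.33855121]
```

```bash
cat >> h.py <<'E'
RO=np.array([.444,.3375]); RA=np.deg2rad(33.3)
RX=np.array([np.sin(RA),-np.cos(RA)]); RY=np.array([np.cos(RA),np.sin(RA)])
def rk(X,Y,Z): # rack mm -> world
    return np.r_[RO+RX*X/1000+RY*Y/1000, Z/1000]
def torack(w):
    d=np.asarray(w)[:2]-RO; return np.round([d@RX*1000,d@RY*1000,w[2]*1000],1)
def pst(off=12.5):
    s=robot.sense(); R=Ro.from_euler("xyz",s["tool_rot"]); G=s["eef_pos"]+R.apply([0,off/1000,0])
    print("G rack",torack(G),"yaw",round(np.rad2deg(s["tool_rot"][2]),2),"F",s["wrist_force"].round(1),"w",round(s["gripper_width"],3),"t",round(s["t"],1))
E
python3 -c "
from h import *
pst(); g=rk(155,72,98.5); print(g)
plan([(g[0],g[1],.16,33.3),(g[0],g[1],.0985,33.3)],step=.02)
"
```

```text
G rack [128.2  -7.5 202.4] yaw 32.92 F [-0.5  2.2  0.5] w 0.152 t 8.6
[0.58927667 0.2474795  0.0985    ]
-> (np.float64(0.5892766668082259), np.float64(0.2474795018837836), 0.16, 33.3) n 6
   ([0.0131, 0.0095, -0.0043], -0.06)
   ([0.0131, 0.0095, -0.0043], -0.06)
-> (np.float64(0.5892766668082259), np.float64(0.2474795018837836), 0.0985, 33.3) n 4
   ([-0.0003, 0.0154, 0.0002], 0.0)
   ([-0.0003, 0.0154, 0.0002], 0.0)
```

Request:
{"api": "carry_out", "payload": {"motion": [{"linear": [0.013, 0.0095, -0.004], "yaw": 0, "hand": 255}, {"linear": [0.013, 0.0095, -0.004], "yaw": 0, "hand": 255}, {"linear": [0.013, 0.0095, -0.004], "yaw": 0, "hand": 255}, {"linear": [0.013, 0.0095, -0.004], "yaw": 0, "hand": 255}, {"linear": [0.013, 0.0095, -0.004], "yaw": 0, "hand": 255}, {"linear": [0.013, 0.0095, -0.004], "yaw": -0.4, "hand": 255}, {"linear": [0, 0.015, 0], "yaw": 0, "hand": 255}, {"linear": [0, 0.015, 0], "yaw": 0, "hand": 255}, {"linear": [0, 0.015, 0], "yaw": 0, "hand": 255}, {"linear": [0, 0.005, 0], "yaw": 0, "hand": 255}]}}

```text
t: 9.55
eef_pos: [0.5893, 0.2439, 0.0963]
tool_rot: [-1.583, -0.008, 0.586]
wrist_force: [-0.1, 0.1, -0.3]
gripper_width: 0.15
```

```bash
python3 -c "
from h import *
st();pst()
p=robot.camera('wrist'); show(p,'w6'); pst()
p=robot.camera('side'); show(p,'s6',3,(150,100,330,240))
"
```

```text
t 9.55 tcp [0.5893 0.2439 0.0963] rot [-90.68  -0.47  33.57] F [-0.1  0.1 -0.3] M [-0.02  0.01 -0.01] w 0.15 q [ 0.38  0.63  1.69 -0.01  0.81 -0.2 ]
G rack [158.1  70.2  83.8] yaw 33.57 F [-0.1  0.1 -0.3] w 0.15 t 9.6
G rack [158.   70.   83.5] yaw 33.58 F [ 0.4 -0.8 -1.7] w 0.153 t 9.6
```

View pics/w6.png

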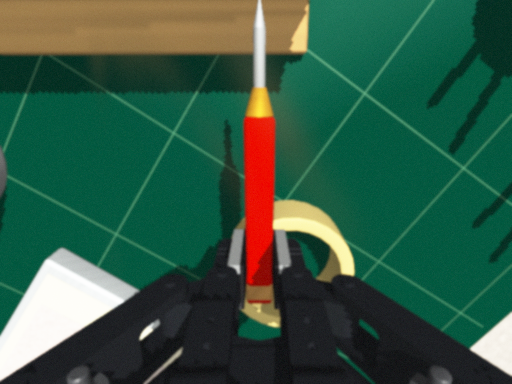

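View pics/s6.png

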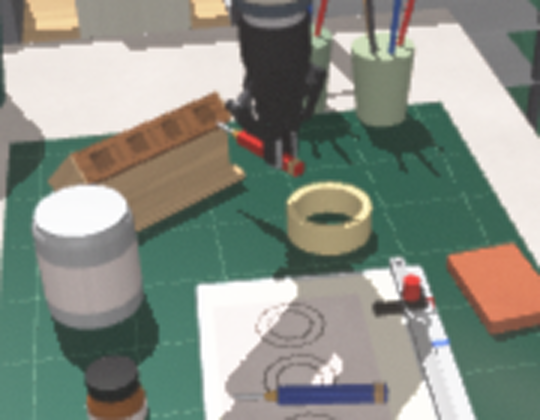

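```bash
python3 -c "
from h import *
p=robot.camera('wrist')
print([torack(q) for q in plane_hit(p,[[308,52],[309,2]],.005)], 'expect 57.5,103'); e=plane_hit(p,[[20,53],[240,53]],.01);d=e[1]-e[0];print(np.rad2deg(np.arctan2(d[1],d[0])))
t=plane_hit(p,[[260,1]],.085)[0];print('tip',torack(t))
"
```

```text
[array([ 54.6, 105.3,   5. ]), array([ 25.2, 104.2,   5. ])] expect 57.5,103
33.59002751569211
tip [44.3 71.8 85. ]
```

Request:
{"api": "carry_out", "payload": {"motion": [{"linear": [0.0015, 0, 0.008], "yaw": 0, "hand": 255}, {"linear": [0, 0, 0.01], "yaw": 0, "hand": 255}, {"linear": [0, 0, 0.01], "yaw": 0, "hand": 255}, {"linear": [0, 0, 0.007], "yaw": 0, "hand": 255}, {"linear": [0, 0, 0], "yaw": 0, "hand": 255}], "grip_force": 25}}

```text
t: 10.2
eef_pos: [0.5722, 0.2781, 0.1012]
tool_rot: [-1.585, -0.016, 0.588]
wrist_force: [1.0, -0.9, -2.4]
gripper_width: 0.154
```

```bash
sed -i 's/RO=np.array(\[.444,.3375\])/RO=np.array([.4443,.3395])/' h.py; python3 -c "
from h import *
st();pst()
p=robot.camera('side'); show(p,'s7',5,(190,110,300,190))
p=robot.camera('scene'); show(p,'c7',5,(250,80,370,180))
"
```

```text
t 10.2 tcp [0.5722 0.2781 0.1012] rot [-90.83  -0.94  33.68] F [ 1.  -0.9 -2.4] M [-0.4  -0.2  -0.03] w 0.154 q [ 0.44  0.62  1.7  -0.02  0.81 -0.14]
G rack [121.7  73.4  88.7] yaw 33.68 F [ 1.  -0.9 -2.4] w 0.154 t 10.2
```

View pics/s7.png

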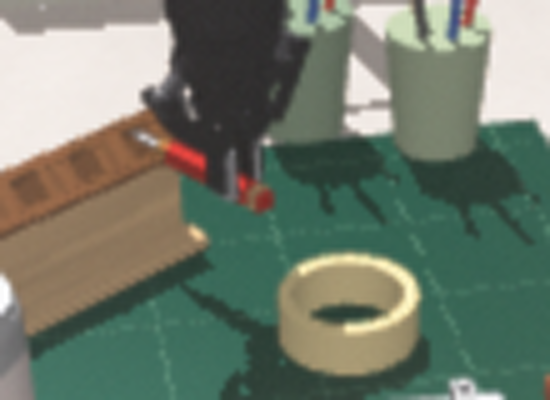

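View pics/c7.png

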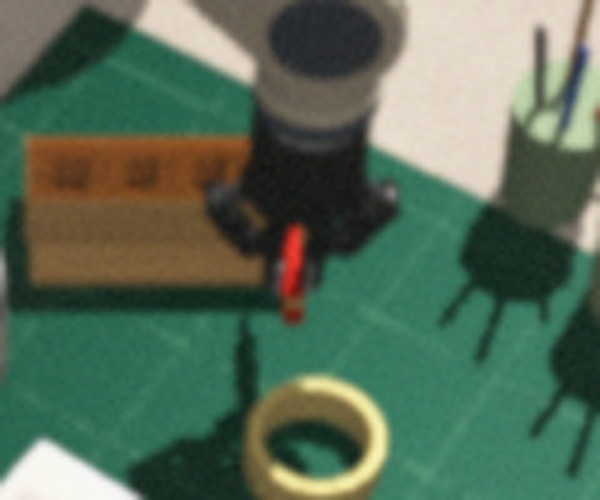

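```bash
python3 -c "
import numpy as np
N=14; prev=None
for i in range(N+1):
    f=i/N; th=np.deg2rad(48*f); l=5+17*f
    g=np.array([15.2,94.8])-l*.7071+110*np.array([np.cos(th),np.sin(th)])
    if prev is not None: print(i,'tool z %.1f  y %.1f'%(-(g-prev)[0],-(g-prev)[1]), g.round(1))
    prev=g
"
```

```text
1 tool z 1.1  y -5.7 [120.6  97. ]
2 tool z 1.4  y -5.7 [119.2 102.7]
3 tool z 1.8  y -5.6 [117.3 108.3]
4 tool z 2.2  y -5.6 [115.1 113.9]
5 tool z 2.6  y -5.5 [112.5 119.4]
6 tool z 3.0  y -5.4 [109.5 124.8]
7 tool z 3.4  y -5.2 [106.1 130. ]
8 tool z 3.7  y -5.1 [102.4 135.1]
9 tool z 4.1  y -4.9 [ 98.4 140. ]
10 tool z 4.4  y -4.7 [ 94.  144.6]
11 tool z 4.7  y -4.5 [ 89.2 149.1]
12 tool z 5.0  y -4.2 [ 84.2 153.3]
13 tool z 5.3  y -4.0 [ 78.9 157.3]
14 tool z 5.6  y -3.7 [ 73.2 161. ]
```

Request:
{"api": "carry_out", "payload": {"motion": [{"linear": [0, -0.005, 0.002], "yaw": 0, "hand": 255}, {"linear": [0, -0.006, 0.002], "yaw": 0, "hand": 255}, {"linear": [0, -0.006, 0.002], "yaw": 0, "hand": 255}, {"linear": [0, -0.0055, 0.002], "yaw": 0, "hand": 255}, {"linear": [0, -0.0055, 0.0025], "yaw": 0, "hand": 255}]}}

```text
t: 10.8
eef_pos: [0.566, 0.2849, 0.1297]
tool_rot: [-1.586, -0.014, 0.586]
wrist_force: [1.6, -3.3, -2.4]
gripper_width: 0.152
```

```bash
python3 -c "
from h import *
st();pst()
p=robot.camera('side'); show(p,'s8',5,(190,110,300,190))
"
```

```text
t 10.8 tcp [0.566  0.2849 0.1297] rot [-90.89  -0.8   33.58] F [ 1.6 -3.3 -2.4] M [-0.59 -0.42  0.02] w 0.152 q [ 0.45  0.58  1.69 -0.02  0.86 -0.12]
G rack [112.7  71.9 117.2] yaw 33.58 F [ 1.6 -3.3 -2.4] w 0.152 t 10.8
```

View pics/s8.png

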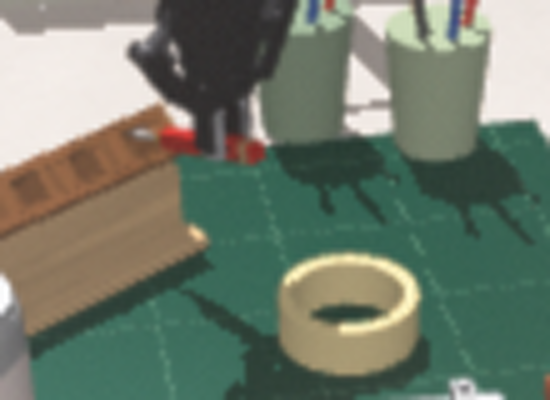

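Request:
{"api": "carry_out", "payload": {"motion": [{"linear": [0, -0.0055, 0.0028], "yaw": 0, "hand": 255}, {"linear": [0, -0.0055, 0.0032], "yaw": 0, "hand": 255}, {"linear": [0, -0.005, 0.0036], "yaw": 0, "hand": 255}, {"linear": [0, -0.005, 0.004], "yaw": 0, "hand": 255}, {"linear": [0, -0.005, 0.0044], "yaw": 0, "hand": 255}]}}

```text
t: 11.35
eef_pos: [0.5551, 0.3013, 0.1587]
tool_rot: [-1.587, -0.015, 0.586]
wrist_force: [0.9, -1.1, -1.7]
gripper_width: 0.155
```

```bash
python3 -c "
from h import *
pst()
p=robot.camera('side'); show(p,'s9',5,(190,110,300,190))
"
```

```text
G rack [ 93.   71.8 146.2] yaw 33.58 F [ 0.9 -1.1 -1.7] w 0.155 t 11.3
```

View pics/s9.png

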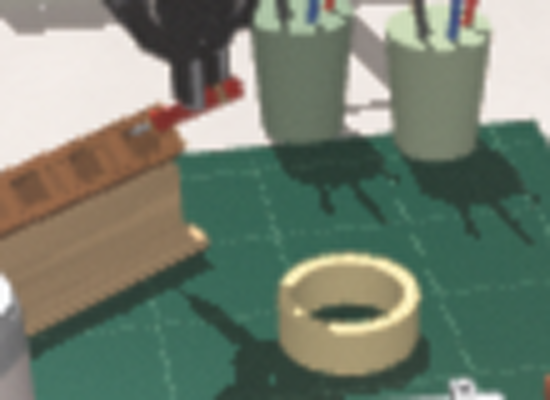

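Request:
{"api": "carry_out", "payload": {"motion": [{"linear": [0, -0.0045, 0.0045], "yaw": 0, "hand": 255}, {"linear": [0, -0.0045, 0.005], "yaw": 0, "hand": 255}, {"linear": [0, -0.004, 0.005], "yaw": 0, "hand": 255}, {"linear": [0, -0.003, 0.004], "yaw": 0, "hand": 255}, {"linear": [0, 0, 0], "yaw": 0, "hand": 255}]}}

```text
t: 11.9
eef_pos: [0.5431, 0.3198, 0.177]
tool_rot: [-1.586, -0.017, 0.587]
wrist_force: [0.6, -1.6, -0.5]
gripper_width: 0.155
```

```bash
python3 -c "
from h import *
pst()
p=robot.camera('side'); show(p,'s10',5,(190,110,300,190))
p=robot.camera('wrist'); show(p,'w10',1)
"
```

```text
G rack [ 70.9  72.  164.5] yaw 33.63 F [ 0.6 -1.6 -0.5] w 0.155 t 11.9
```

View pics/s10.png

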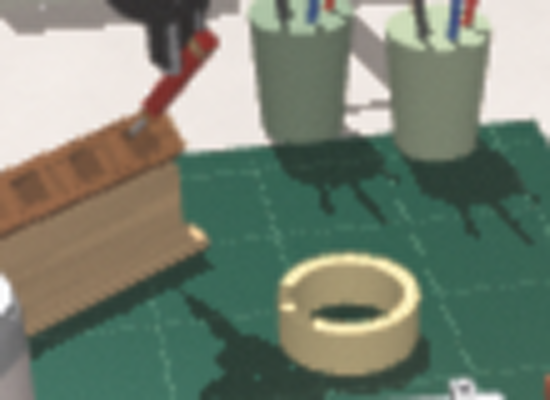

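View pics/w10.png

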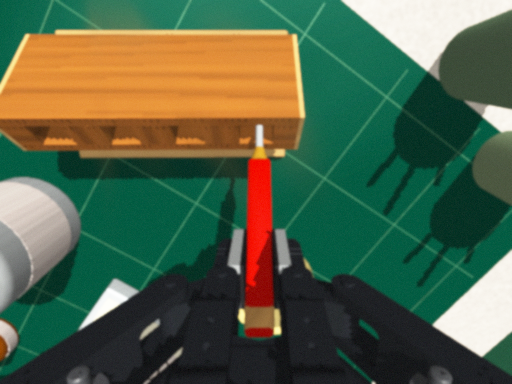

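Request:
{"api": "carry_out", "payload": {"motion": [{"linear": [0, 0.005, -0.005], "yaw": 0, "hand": 255}, {"linear": [0, 0.005, -0.005], "yaw": 0, "hand": 255}, {"linear": [0, 0.005, -0.005], "yaw": 0, "hand": 255}, {"linear": [0, 0.004, -0.004], "yaw": 0, "hand": 255}, {"linear": [0, 0, 0], "yaw": 0, "hand": 255}]}}

```text
t: 12.5
eef_pos: [0.555, 0.3026, 0.1559]
tool_rot: [-1.583, -0.017, 0.585]
wrist_force: [-1.3, 0.8, 2.2]
gripper_width: 0.155
```

```bash
python3 -c "
from h import *
pst()
p=robot.camera('side'); show(p,'s11',5,(190,110,300,190))
"
```

```text
G rack [ 91.7  72.4 143.4] yaw 33.5 F [-1.3  0.8  2.2] w 0.155 t 12.5
```

View pics/s11.png

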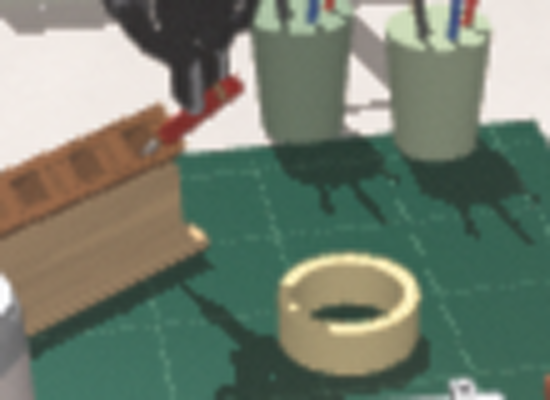

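Request:
{"api": "carry_out", "payload": {"motion": [{"linear": [0, -0.004, 0.004], "yaw": 0, "hand": 255}, {"linear": [0, -0.002, 0.002], "yaw": 0, "hand": 255}, {"linear": [0, 0.004, 0.004], "yaw": 0, "hand": 255}, {"linear": [0, 0.005, 0.005], "yaw": 0, "hand": 255}, {"linear": [0, 0.005, 0.005], "yaw": 0, "hand": 255}, {"linear": [0, 0, 0], "yaw": 0, "hand": 255}]}}

```text
t: 13.15
eef_pos: [0.5427, 0.3211, 0.1472]
tool_rot: [-1.584, -0.017, 0.586]
wrist_force: [-0.1, 0.2, -0.5]
gripper_width: 0.154
```

```bash
python3 -c "
from h import *
pst()
p=robot.camera('side'); show(p,'s12',5,(190,110,300,190))
"
```

```text
G rack [ 69.5  72.3 134.7] yaw 33.55 F [-0.1  0.2 -0.5] w 0.154 t 13.2
```

View pics/s12.png

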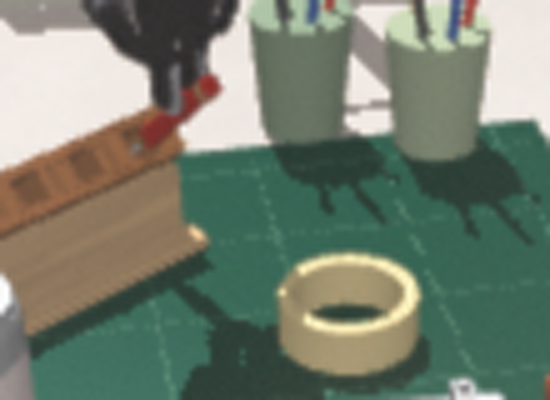

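Request:
{"api": "carry_out", "payload": {"motion": [{"linear": [0, 0.005, 0.005], "yaw": 0, "hand": 255}, {"linear": [0, 0.006, 0.006], "yaw": 0, "hand": 255}, {"linear": [0, 0.006, 0.006], "yaw": 0, "hand": 255}, {"linear": [0, 0.004, 0.004], "yaw": 0, "hand": 255}, {"linear": [0, 0, 0], "yaw": 0, "hand": 255}]}}

```text
t: 13.7
eef_pos: [0.5307, 0.3401, 0.124]
tool_rot: [-1.584, -0.017, 0.586]
wrist_force: [-0.1, 0.4, -0.8]
gripper_width: 0.156
```

```bash
python3 -c "
from h import *
pst()
p=robot.camera('side'); show(p,'s13',5,(190,110,300,190))
p=robot.camera('wrist'); show(p,'w13',1)
"
```

```text
G rack [ 47.1  72.8 111.5] yaw 33.55 F [-0.1  0.4 -0.8] w 0.156 t 13.7
```

View pics/s13.png

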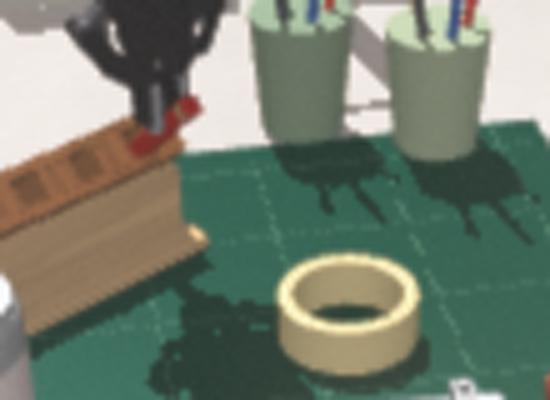

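View pics/w13.png

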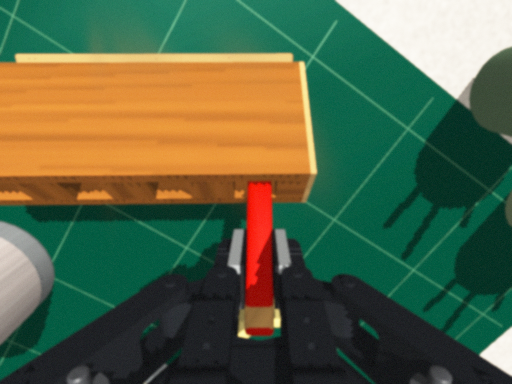

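Request:
{"api": "carry_out", "payload": {"motion": [{"linear": [0, 0.002, 0.002], "yaw": 0, "hand": 255}, {"linear": [0, 0.002, 0.002], "yaw": 0, "hand": 255}, {"linear": [0, 0, 0], "yaw": 0, "hand": 255}]}}

```text
t: 14.1
eef_pos: [0.5296, 0.3434, 0.1209]
tool_rot: [-1.584, -0.019, 0.585]
wrist_force: [-0.0, 0.2, 0.3]
gripper_width: 0.152
```

```bash
python3 -c "
from h import *
pst()
"
```

```text
G rack [ 43.8  73.6 108.4] yaw 33.5 F [-0.   0.2  0.3] w 0.152 t 14.1
```

Request:
{"api": "carry_out", "payload": {"motion": [{"linear": [0, 0.002, 0.002], "yaw": 0, "hand": 255}, {"linear": [0, 0.002, 0.002], "yaw": 0, "hand": 255}, {"linear": [0, 0, 0], "yaw": 0, "hand": 255}]}}

```text
t: 14.4
eef_pos: [0.5302, 0.3451, 0.1199]
tool_rot: [-1.589, -0.022, 0.586]
wrist_force: [-1.9, 0.3, 0.4]
gripper_width: 0.151
```

```bash
python3 -c "
from h import *
pst()
p=robot.camera('wrist'); show(p,'w14',1)
"
```

```text
G rack [ 42.7  75.2 107.4] yaw 33.59 F [-1.9  0.3  0.4] w 0.151 t 14.4
```

View pics/w14.png

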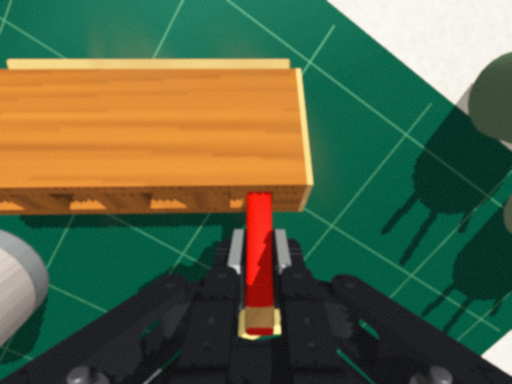

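Request:
{"api": "carry_out", "payload": {"motion": [{"linear": [0, 0, 0], "yaw": 0, "hand": 175}, {"linear": [0, 0, 0], "yaw": 0, "hand": 165}, {"linear": [0, 0, 0], "yaw": 0, "hand": 165}, {"linear": [0, -0.01, 0], "yaw": 0, "hand": 165}, {"linear": [0, -0.02, 0], "yaw": 0, "hand": 165}, {"linear": [0, -0.03, 0], "yaw": 0, "hand": 165}, {"linear": [0, -0.02, -0.02], "yaw": 0, "hand": 165}, {"linear": [0, 0, 0], "yaw": 0, "hand": 165}]}}

```text
t: 15.25
eef_pos: [0.5384, 0.3292, 0.2034]
tool_rot: [-1.588, -0.021, 0.587]
wrist_force: [0.7, -0.3, -0.4]
gripper_width: 0.354
```

```bash
python3 -c "
from h import *
st();pst()
p=robot.camera('wrist'); show(p,'w15',1)
p=robot.camera('side'); show(p,'s15',5,(190,110,300,190))
"
```

```text
t 15.25 tcp [0.5384 0.3292 0.2034] rot [-90.99  -1.18  33.63] F [ 0.7 -0.3 -0.4] M [0.03 0.04 0.02] w 0.354 q [ 0.54  0.48  1.66 -0.02  0.98 -0.04]
G rack [ 60.5  73.3 190.9] yaw 33.63 F [ 0.7 -0.3 -0.4] w 0.354 t 15.2
```

View pics/w15.png

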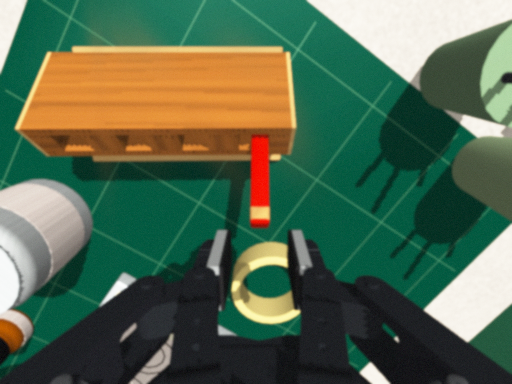

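View pics/s15.png

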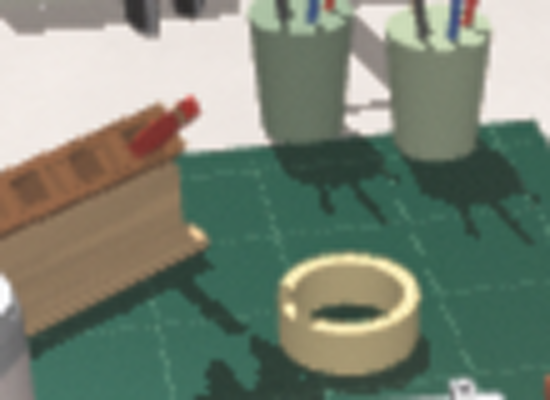

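```bash
cat >> h.py <<'E'
def tailcheck(color,Y,cams=("wrist","scene","side")):
    for c in cams:
        p=robot.camera(c)
        hsv=cv2.cvtColor(cv2.GaussianBlur(p["color"],(3,3),0),cv2.COLOR_BGR2HSV)
        m=np.zeros(hsv.shape[:2],bool)
        rs=HUE[color]
        for a,b in rs: m|=(hsv[...,0]>=a)&(hsv[...,0]<=b)&(hsv[...,1]>110)&(hsv[...,2]>50)
        v,u=np.nonzero(m&(p["range_z"]>0)); P=cam_pts(p,np.c_[u,v])
        R=np.array([torack(q) for q in P]) if len(P) else np.zeros((0,3))
        k=(np.abs(R[:,1]-Y)<14)&(R[:,2]>80)&(R[:,0]>10)&(R[:,0]<110)
        R=R[k]
        if len(R)<6: print(c,len(R)); continue
        ax=((R[:,0]-23)+(R[:,2]-87))*.7071; pe=((R[:,0]-23)-(R[:,2]-87))*.7071
        f=np.polyfit(ax,pe,1)
        print(c,len(R),"axial colour extent",np.percentile(ax,[3,97]).round(1),"(home: tail 70, band starts ~60) perp",np.median(pe).round(1),"slope",f[0].round(2),"y",np.median(R[:,1]).round(1))
E
python3 -c "
from h import *
tailcheck('red',72)
p=robot.camera('wrist'); g=rk(72.5,72,136.5); print(proj(p,[g]), 'tail px')
"
```

```text
wrist 1445 axial colour extent [-3.3 69.2] (home: tail 70, band starts ~60) perp -1.9 slope 0.06 y 76.2
scene 33 axial colour extent [-9.9 74.6] (home: tail 70, band starts ~60) perp 1.8 slope 0.08 y 74.8
side 53 axial colour extent [-5.7 73.1] (home: tail 70, band starts ~60) perp 5.7 slope 0.07 y 70.4
[[258.16117256 228.91453115]] tail px
```

```bash
python3 -c "
from h import *
plan([(.57,-.085,.16,80)],step=.043)
"
```

```text
-> (0.57, -0.085, 0.16, 80) n 10
   ([-0.0202, 0.0042, -0.0363], -4.63)
   ([-0.023, 0.0042, -0.0346], -4.63)
   ([-0.0257, 0.0042, -0.0326], -4.63)
   ([-0.0283, 0.0042, -0.0304], -4.63)
   ([-0.0307, 0.0042, -0.028], -4.63)
   ([-0.0328, 0.0042, -0.0255], -4.63)
   ([-0.0348, 0.0042, -0.0227], -4.63)
   ([-0.0365, 0.0042, -0.0199], -4.63)
   ([-0.038, 0.0042, -0.0169], -4.63)
   ([-0.0392, 0.0042, -0.0137], -4.63)
```

Request:
{"api": "carry_out", "payload": {"motion": [{"linear": [-0.02, 0.004, -0.036], "yaw": -4.6, "hand": 120}, {"linear": [-0.023, 0.004, -0.0345], "yaw": -4.6, "hand": 120}, {"linear": [-0.0255, 0.004, -0.0325], "yaw": -4.6, "hand": 120}, {"linear": [-0.028, 0.004, -0.0305], "yaw": -4.6, "hand": 120}, {"linear": [-0.0305, 0.004, -0.028], "yaw": -4.6, "hand": 120}, {"linear": [-0.033, 0.004, -0.0255], "yaw": -4.6, "hand": 120}, {"linear": [-0.035, 0.004, -0.0225], "yaw": -4.6, "hand": 120}, {"linear": [-0.0365, 0.004, -0.02], "yaw": -4.6, "hand": 120}, {"linear": [-0.038, 0.004, -0.017], "yaw": -4.6, "hand": 120}, {"linear": [-0.025, 0.004, -0.009], "yaw": -4, "hand": 120}]}}

```text
t: 16.55
eef_pos: [0.5713, -0.0757, 0.1519]
tool_rot: [-1.58, 0.005, 1.424]
wrist_force: [1.2, 0.1, 0.2]
gripper_width: 0.531
```

Request:
{"api": "carry_out", "payload": {"motion": [{"linear": [0, 0, 0], "yaw": 0, "hand": 120}]}}

```text
t: 16.65
eef_pos: [0.571, -0.0784, 0.1506]
tool_rot: [-1.578, 0.005, 1.423]
wrist_force: [-0.9, 0.8, -0.6]
gripper_width: 0.529
```

```bash
python3 -c "
from h import *
st()
p=robot.camera('wrist'); show(p,'w16',1)
for n,v in needles(p).items(): print(n,v[0].round(4),round(v[1],1),np.round(v[2:4],3),v[4])
"
```

```text
t 16.65 tcp [ 0.571  -0.0784  0.1506] rot [-90.43   0.29  81.52] F [-0.9  0.8 -0.6] M [ 0.02 -0.01  0.  ] w 0.529 q [-0.15  0.48  1.81 -0.01  0.85 -1.57]
blue [ 0.5734 -0.0806] 170.6 [-0.045  0.04 ] 1317
yellow [ 0.5516 -0.1395] 174.7 [-0.042  0.037] 1188
```

View pics/w16.png

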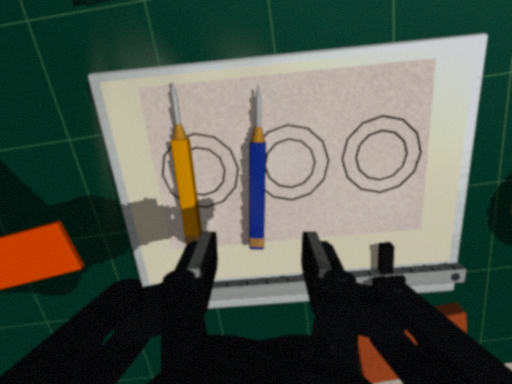

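```bash
cat >> h.py <<'E'
def grippoint(p,tip,tail,s=.110):
    t=plane_hit(p,[tip],.029)[0]; b=plane_hit(p,[tail],.036)[0]; d=(t-b)[:2]; a=d/np.linalg.norm(d)
    g=t[:2]-a*s*.98; print("tip",t.round(4),"len",np.linalg.norm(d).round(4),"dir",np.rad2deg(np.arctan2(d[1],d[0])).round(1),"grip",g.round(4)); return g
E
python3 -c "
from h import *
p=robot.camera('wrist')
g=grippoint(p,[257,85],[257,248])
plan([(g[0],g[1],.042,80.5)],step=.015)
"
```

```text
tip [ 0.4893 -0.0662  0.029 ] len 0.142 dir 171.3 grip [ 0.5959 -0.0824]
-> (np.float64(0.5958843540545211), np.float64(-0.08244671126913017), 0.042, 80.5) n 8
   ([-0.0003, 0.0136, -0.0031], 0.12)
   ([-0.0002, 0.0136, -0.0031], 0.12)
```

Request:
{"api": "carry_out", "payload": {"motion": [{"linear": [0, 0.0135, -0.003], "yaw": 0.1, "hand": 120}, {"linear": [0, 0.0135, -0.003], "yaw": 0.1, "hand": 120}, {"linear": [0, 0.0135, -0.003], "yaw": 0.1, "hand": 120}, {"linear": [0, 0.0135, -0.003], "yaw": 0.1, "hand": 120}, {"linear": [0, 0.0135, -0.003], "yaw": 0.1, "hand": 120}, {"linear": [0, 0.0135, -0.003], "yaw": 0, "hand": 120}, {"linear": [0, 0.012, -0.003], "yaw": 0, "hand": 120}, {"linear": [0, 0.006, -0.002], "yaw": 0, "hand": 120}, {"linear": [0, 0, 0], "yaw": 0, "hand": 120}]}}

```text
t: 17.65
eef_pos: [0.5947, -0.0744, 0.0408]
tool_rot: [-1.574, 0.004, 1.417]
wrist_force: [-0.1, -0.6, 0.1]
gripper_width: 0.526
```

```bash
python3 -c "
from h import *
st(); plan([(.5959,-.0824,.0415)])
"
```

```text
t 17.65 tcp [ 0.5947 -0.0744  0.0408] rot [-90.17   0.22  81.17] F [-0.1 -0.6  0.1] M [ 0.01  0.03 -0.05] w 0.526 q [-0.14  0.68  1.78 -0.01  0.68 -1.55]
-> (0.5959, -0.0824, 0.0415) n 1
   ([-0.0077, -0.0007, -0.0024], -0.0)
   ([-0.0077, -0.0007, -0.0024], -0.0)
```

Request:
{"api": "carry_out", "payload": {"motion": [{"linear": [-0.004, 0, -0.001], "yaw": 0, "hand": 120}, {"linear": [-0.004, -0.0005, -0.001], "yaw": 0, "hand": 120}, {"linear": [0, 0, 0], "yaw": 0, "hand": 255}, {"linear": [0, 0, 0], "yaw": 0, "hand": 255}, {"linear": [0, 0, 0], "yaw": 0, "hand": 255}, {"linear": [0, 0, 0], "yaw": 0, "hand": 255}, {"linear": [0, -0.006, 0], "yaw": 0, "hand": 255}, {"linear": [0, -0.02, 0], "yaw": 0, "hand": 255}, {"linear": [0, -0.03, 0], "yaw": 0, "hand": 255}, {"linear": [0, -0.03, 0], "yaw": 0, "hand": 255}], "grip_force": 30}}

```text
t: 18.65
eef_pos: [0.593, -0.0829, 0.1288]
tool_rot: [-1.568, 0.004, 1.416]
wrist_force: [0.4, 0.2, 0.6]
gripper_width: 0.155
```

```bash
python3 -c "
from h import *
st(); g=rk(158,24,98.5); print(g)
plan([(g[0],g[1],.17,33.5)],step=.04)
"
```

```text
t 18.65 tcp [ 0.593  -0.0829  0.1288] rot [-89.86   0.22  81.13] F [0.4 0.2 0.6] M [ 0.03 -0.02 -0.01] w 0.155 q [-0.16  0.54  1.76 -0.01  0.84 -1.57]
[0.55110498 0.22061898 0.0985    ]
-> (np.float64(0.5511049819165433), np.float64(0.2206189845357685), 0.17, 33.5) n 8
   ([0.0367, -0.0053, 0.011], 5.95)
   ([0.0353, -0.0053, 0.0148], 5.95)
   ([0.0336, -0.0053, 0.0184], 5.95)
   ([0.0315, -0.0053, 0.0218], 5.95)
   ([0.0291, -0.0053, 0.0249], 5.95)
   ([0.0263, -0.0053, 0.0278], 5.95)
   ([0.0233, -0.0053, 0.0304], 5.95)
   ([0.02, -0.0053, 0.0326], 5.95)
```

Request:
{"api": "carry_out", "payload": {"motion": [{"linear": [0.0365, -0.0055, 0.011], "yaw": 5.9, "hand": 255}, {"linear": [0.0355, -0.0055, 0.015], "yaw": 5.9, "hand": 255}, {"linear": [0.0335, -0.0055, 0.0185], "yaw": 5.9, "hand": 255}, {"linear": [0.0315, -0.0055, 0.022], "yaw": 5.9, "hand": 255}, {"linear": [0.029, -0.0055, 0.025], "yaw": 5.9, "hand": 255}, {"linear": [0.0265, -0.0055, 0.028], "yaw": 5.9, "hand": 255}, {"linear": [0.0235, -0.0055, 0.0305], "yaw": 5.9, "hand": 255}, {"linear": [0.01, -0.003, 0.016], "yaw": 4, "hand": 255}, {"linear": [0, 0, 0], "yaw": 0, "hand": 255}], "grip_force": 25}}

```text
t: 19.55
eef_pos: [0.5578, 0.2128, 0.181]
tool_rot: [-1.58, -0.009, 0.591]
wrist_force: [0.7, 0.1, -0.4]
gripper_width: 0.155
```

```bash
python3 -c "
from h import *
st();pst(); g=rk(158,24,98.5)
plan([(g[0],g[1],.0985,33.5)],step=.015)
"
```

```text
t 19.55 tcp [0.5578 0.2128 0.181 ] rot [-90.51  -0.51  33.85] F [ 0.7  0.1 -0.4] M [-0.06  0.02 -0.04] w 0.155 q [ 0.35  0.46  1.75 -0.01  0.92 -0.24]
G rack [168.3  25.4 168.5] yaw 33.85 F [ 0.7  0.1 -0.4] w 0.155 t 19.6
-> (np.float64(0.5511049819165433), np.float64(0.2206189845357685), 0.0985, 33.5) n 6
   ([-0.0003, 0.0137, 0.0018], 0.06)
   ([-0.0003, 0.0137, 0.0018], 0.06)
```

Request:
{"api": "carry_out", "payload": {"motion": [{"linear": [0, 0.014, 0.002], "yaw": 0.1, "hand": 255}, {"linear": [0, 0.014, 0.002], "yaw": 0.1, "hand": 255}, {"linear": [0, 0.014, 0.002], "yaw": 0.1, "hand": 255}, {"linear": [0, 0.014, 0.002], "yaw": 0, "hand": 255}, {"linear": [0, 0.014, 0.002], "yaw": 0, "hand": 255}, {"linear": [0, 0.008, 0.001], "yaw": 0, "hand": 255}, {"linear": [0, 0, 0], "yaw": 0, "hand": 255}]}}

```text
t: 20.25
eef_pos: [0.5505, 0.2177, 0.0934]
tool_rot: [-1.579, -0.003, 0.586]
wrist_force: [0.5, -0.1, -0.3]
gripper_width: 0.147
```

```bash
python3 -c "
from h import *
st();pst()
p=robot.camera('wrist'); show(p,'w17',1)
"
```

```text
t 20.25 tcp [0.5505 0.2177 0.0934] rot [-90.48  -0.17  33.59] F [ 0.5 -0.1 -0.3] M [-0.01  0.03 -0.01] w 0.147 q [ 0.36  0.59  1.79 -0.01  0.76 -0.22]
G rack [160.2  21.9  80.9] yaw 33.59 F [ 0.5 -0.1 -0.3] w 0.147 t 20.2
```

View pics/w17.png

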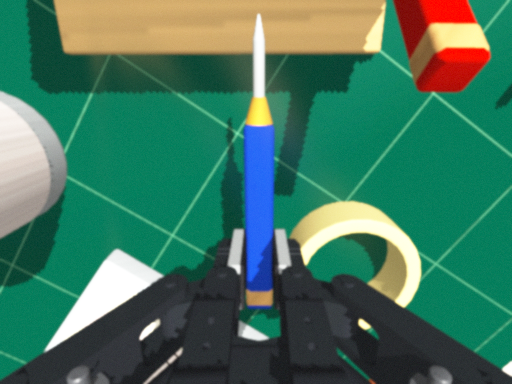

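```bash
python3 -c "
from h import *
p=robot.camera('wrist')
print([torack(q) for q in plane_hit(p,[[63.5,53],[382,51]],.006)], 'expect 57.5,+-103');
t=plane_hit(p,[[259,14]],.081)[0];print('tip',torack(t))
"
```

```text
[array([  58.3, -105.8,    6. ]), array([ 56.1, 104.6,   6. ])] expect 57.5,+-103
tip [50.9 22.9 81. ]
```

Request:
{"api": "carry_out", "payload": {"motion": [{"linear": [0.0015, -0.001, 0.009], "yaw": 0, "hand": 255}, {"linear": [0, -0.001, 0.01], "yaw": 0, "hand": 255}, {"linear": [0, 0, 0.01], "yaw": 0, "hand": 255}, {"linear": [0, 0, 0.009], "yaw": 0, "hand": 255}, {"linear": [0, 0, 0], "yaw": 0, "hand": 255}]}}

```text
t: 20.85
eef_pos: [0.5313, 0.2546, 0.0994]
tool_rot: [-1.58, -0.01, 0.587]
wrist_force: [-0.2, -0.9, 0.2]
gripper_width: 0.151
```

```bash
python3 -c "
from h import *
pst()
p=robot.camera('side'); show(p,'s17',5,(190,110,300,190))
p=robot.camera('wrist'); show(p,'w18')
"
```

```text
G rack [118.8  26.2  86.9] yaw 33.61 F [-0.2 -0.9  0.2] w 0.151 t 20.9
```

View pics/s17.png

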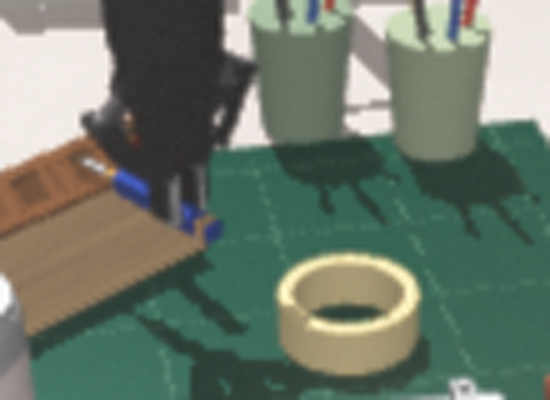

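View pics/w18.png

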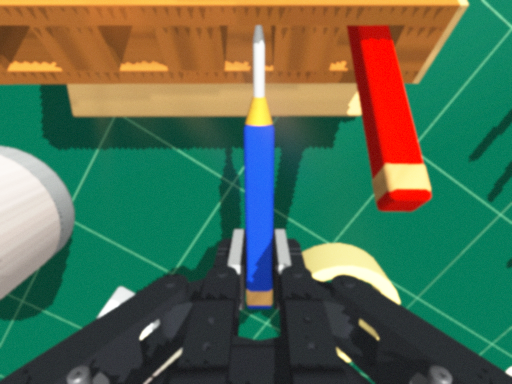

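```bash
python3 -c "
from h import *
p=robot.camera('wrist'); show(p,'w18z',2,(60,0,460,130))
L=[proj(p,[rk(30.8,y,79.2)])[0].round() for y in (-72-11,-72+11,-24-11,-13,13,24,35,61,83)]; print(L)
"
```

```text
[array([16., 67.]), array([65., 67.]), array([122.,  68.]), array([171.,  68.]), array([228.,  68.]), array([252.,  68.]), array([276.,  68.]), array([333.,  69.]), array([380.,  69.])]
```

View pics/w18z.png

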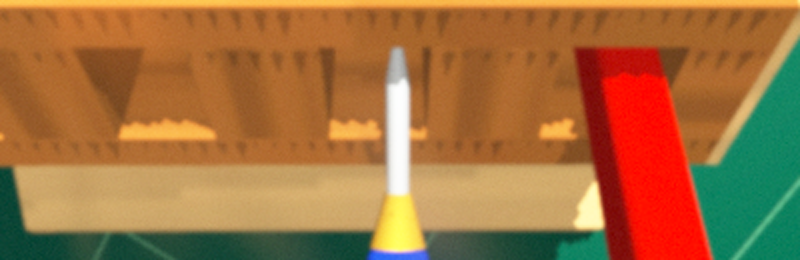

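Request:
{"api": "carry_out", "payload": {"motion": [{"linear": [-0.003, 0, 0], "yaw": 0, "hand": 255}, {"linear": [-0.001, -0.004, 0.002], "yaw": 0, "hand": 255}, {"linear": [0, -0.005, 0.002], "yaw": 0, "hand": 255}, {"linear": [0, -0.006, 0.002], "yaw": 0, "hand": 255}, {"linear": [0, -0.006, 0.002], "yaw": 0, "hand": 255}, {"linear": [0, -0.0055, 0.002], "yaw": 0, "hand": 255}, {"linear": [0, -0.0055, 0.0025], "yaw": 0, "hand": 255}]}}

```text
t: 21.7
eef_pos: [0.5212, 0.2596, 0.1326]
tool_rot: [-1.583, -0.008, 0.584]
wrist_force: [1.2, -3.1, -2.7]
gripper_width: 0.152
```

```bash
python3 -c "
from h import *
pst()
p=robot.camera('side'); show(p,'s19',5,(170,110,280,190))
p=robot.camera('wrist'); show(p,'w19z',2,(60,0,460,150))
"
```

```text
G rack [109.2  20.5 120.1] yaw 33.47 F [ 1.2 -3.1 -2.7] w 0.152 t 21.7
```

View pics/s19.png

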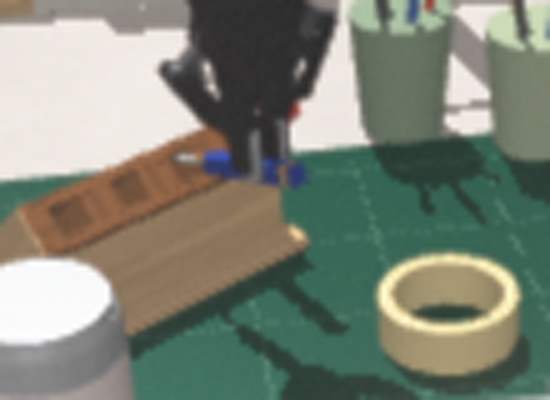

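View pics/w19z.png

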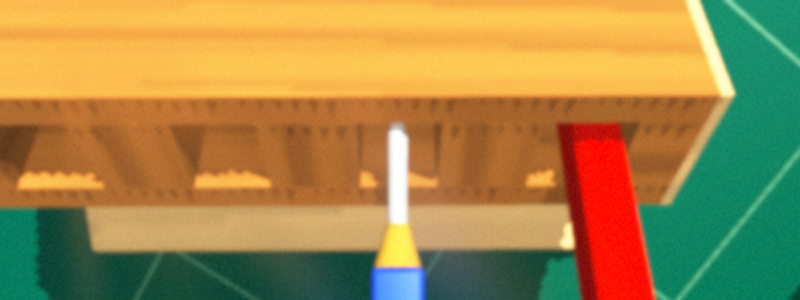

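Request:
{"api": "carry_out", "payload": {"motion": [{"linear": [0, -0.0055, 0.0028], "yaw": 0, "hand": 255}, {"linear": [0, -0.0055, 0.0032], "yaw": 0, "hand": 255}, {"linear": [0, -0.005, 0.0036], "yaw": 0, "hand": 255}, {"linear": [0, -0.005, 0.004], "yaw": 0, "hand": 255}, {"linear": [0, -0.005, 0.0044], "yaw": 0, "hand": 255}, {"linear": [0, -0.0045, 0.0045], "yaw": 0, "hand": 255}, {"linear": [0, -0.0045, 0.005], "yaw": 0, "hand": 255}, {"linear": [0, -0.003, 0.004], "yaw": 0, "hand": 255}, {"linear": [0, 0, 0], "yaw": 0, "hand": 255}]}}

```text
t: 22.7
eef_pos: [0.5016, 0.2894, 0.1745]
tool_rot: [-1.582, -0.01, 0.585]
wrist_force: [0.8, -1.7, -0.8]
gripper_width: 0.152
```

```bash
python3 -c "
from h import *
pst()
p=robot.camera('side'); show(p,'s20',5,(170,110,280,190))
p=robot.camera('wrist'); show(p,'w20',1.5)
"
```

```text
G rack [ 73.4  20.5 162. ] yaw 33.53 F [ 0.8 -1.7 -0.8] w 0.152 t 22.7
```

View pics/s20.png

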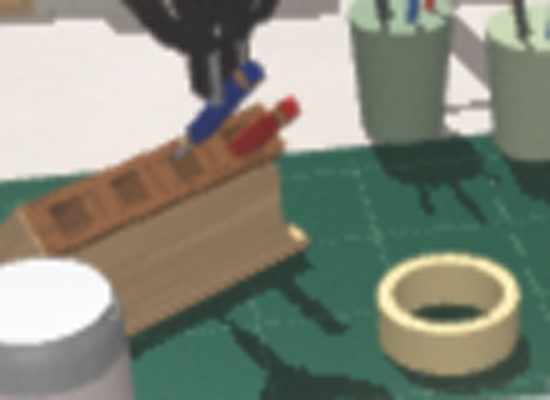

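View pics/w20.png

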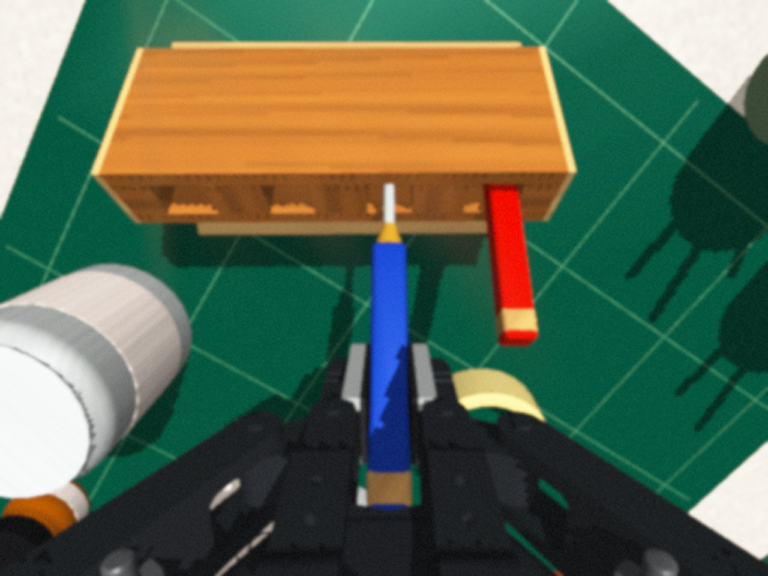

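Request:
{"api": "carry_out", "payload": {"motion": [{"linear": [0, 0.005, -0.005], "yaw": 0, "hand": 255}, {"linear": [0, 0.005, -0.005], "yaw": 0, "hand": 255}, {"linear": [0, 0.005, -0.005], "yaw": 0, "hand": 255}, {"linear": [0, 0.003, -0.003], "yaw": 0, "hand": 255}, {"linear": [0, 0, 0], "yaw": 0, "hand": 255}]}}

```text
t: 23.3
eef_pos: [0.5126, 0.2729, 0.1541]
tool_rot: [-1.58, -0.009, 0.583]
wrist_force: [-0.9, 0.6, 2.4]
gripper_width: 0.157
```

```bash
python3 -c "
from h import *
pst()
p=robot.camera('side'); show(p,'s21',5,(170,110,280,190))
"
```

```text
G rack [ 93.3  20.7 141.6] yaw 33.39 F [-0.9  0.6  2.4] w 0.157 t 23.3
```

View pics/s21.png

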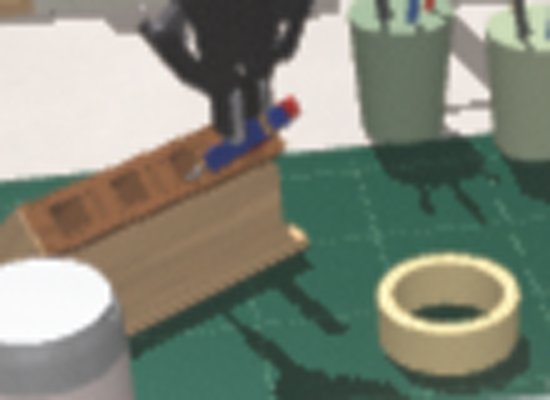

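Request:
{"api": "carry_out", "payload": {"motion": [{"linear": [0, -0.0045, 0.0045], "yaw": 0, "hand": 255}, {"linear": [0, -0.003, 0.003], "yaw": 0, "hand": 255}, {"linear": [0, 0.003, 0.003], "yaw": 0, "hand": 255}, {"linear": [0, 0.005, 0.005], "yaw": 0, "hand": 255}, {"linear": [0, 0.005, 0.005], "yaw": 0, "hand": 255}, {"linear": [0, 0.005, 0.005], "yaw": 0, "hand": 255}, {"linear": [0, 0, 0], "yaw": 0, "hand": 255}]}}

```text
t: 24.05
eef_pos: [0.4969, 0.2965, 0.1426]
tool_rot: [-1.58, -0.009, 0.584]
wrist_force: [-1.0, -0.5, -0.6]
gripper_width: 0.149
```

```bash
python3 -c "
from h import *
pst()
p=robot.camera('side'); show(p,'s22',5,(170,110,280,190))
"
```

```text
G rack [ 64.9  20.4 130.1] yaw 33.46 F [-1.  -0.5 -0.6] w 0.149 t 24.1
```

View pics/s22.png

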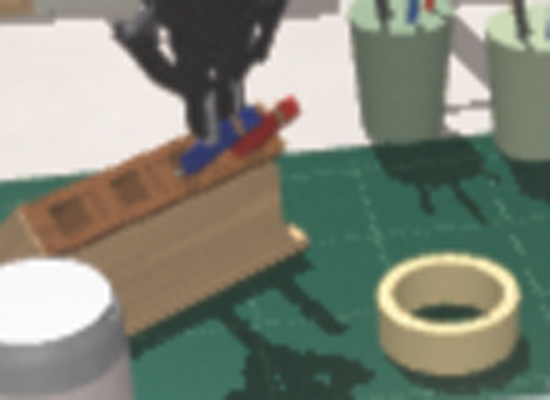

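Request:
{"api": "carry_out", "payload": {"motion": [{"linear": [0, 0.005, 0.005], "yaw": 0, "hand": 255}, {"linear": [0, 0.006, 0.006], "yaw": 0, "hand": 255}, {"linear": [0, 0.005, 0.005], "yaw": 0, "hand": 255}, {"linear": [0, 0.003, 0.003], "yaw": 0, "hand": 255}, {"linear": [0, 0.002, 0.002], "yaw": 0, "hand": 255}, {"linear": [0, 0, 0], "yaw": 0, "hand": 255}]}}

```text
t: 24.7
eef_pos: [0.485, 0.3156, 0.1197]
tool_rot: [-1.58, -0.009, 0.584]
wrist_force: [-0.6, -0.3, 0.4]
gripper_width: 0.149
```

```bash
python3 -c "
from h import *
pst()
p=robot.camera('wrist'); show(p,'w23',1)
p=robot.camera('side'); show(p,'s23',5,(170,110,280,190))
"
```

```text
G rack [ 42.5  21.  107.2] yaw 33.45 F [-0.6 -0.3  0.4] w 0.149 t 24.7
```

View pics/w23.png

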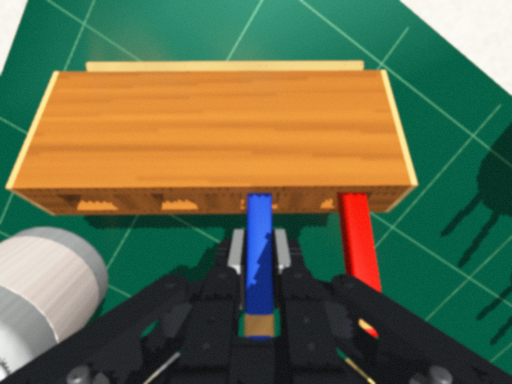

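View pics/s23.png

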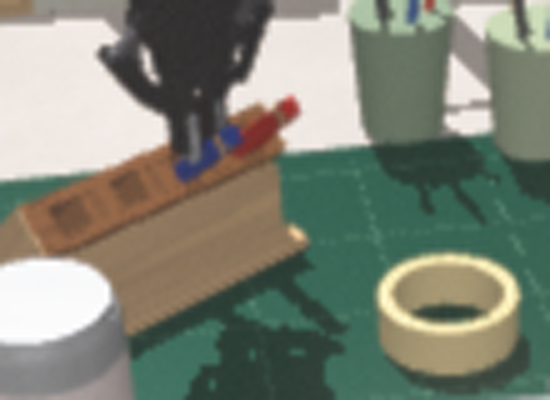

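Request:
{"api": "carry_out", "payload": {"motion": [{"linear": [0, 0.002, 0.002], "yaw": 0, "hand": 255}, {"linear": [0, 0.002, 0.002], "yaw": 0, "hand": 255}, {"linear": [0, 0, 0], "yaw": 0, "hand": 255}]}}

```text
t: 25.1
eef_pos: [0.4849, 0.3181, 0.1178]
tool_rot: [-1.583, -0.012, 0.584]
wrist_force: [-2.3, -0.1, 1.2]
gripper_width: 0.148
```

```bash
python3 -c "
from h import *
pst()
"
```

```text
G rack [ 40.4  22.4 105.3] yaw 33.47 F [-2.3 -0.1  1.2] w 0.148 t 25.1
```

Request:
{"api": "carry_out", "payload": {"motion": [{"linear": [0, 0, 0], "yaw": 0, "hand": 190}, {"linear": [0, 0, 0], "yaw": 0, "hand": 185}, {"linear": [0, 0, 0], "yaw": 0, "hand": 185}, {"linear": [0, -0.01, 0], "yaw": 0, "hand": 185}, {"linear": [0, -0.02, 0], "yaw": 0, "hand": 185}, {"linear": [0, -0.03, 0], "yaw": 0, "hand": 185}, {"linear": [0, -0.02, -0.02], "yaw": 0, "hand": 185}, {"linear": [0, 0, 0], "yaw": 0, "hand": 185}]}}

```text
t: 25.9
eef_pos: [0.4942, 0.3014, 0.2017]
tool_rot: [-1.583, -0.011, 0.585]
wrist_force: [-0.6, 0.0, -0.1]
gripper_width: 0.275
```

```bash
python3 -c "
from h import *
st();pst()
p=robot.camera('wrist'); show(p,'w24',1)
p=robot.camera('side'); show(p,'s24',5,(170,110,280,190))
tailcheck('red',72);tailcheck('blue',24)
p=robot.camera('wrist'); print(proj(p,[rk(72.5,72,136.5),rk(72.5,24,136.5)]), 'tail px')
"
```

```text
t 25.9 tcp [0.4942 0.3014 0.2017] rot [-90.69  -0.63  33.5 ] F [-0.6  0.  -0.1] M [ 0.04 -0.02  0.07] w 0.275 q [ 0.53  0.41  1.78 -0.01  0.94 -0.04]
G rack [ 59.4  21.  189.2] yaw 33.5 F [-0.6  0.  -0.1] w 0.275 t 25.9
wrist 1663 axial colour extent [-3.7 69.3] (home: tail 70, band starts ~60) perp -1.7 slope -0.01 y 74.9
scene 35 axial colour extent [-8.7 75.9] (home: tail 70, band starts ~60) perp 1.8 slope 0.1 y 75.2
side 52 axial colour extent [-1.8 72.2] (home: tail 70, band starts ~60) perp 7.0 slope 0.03 y 70.2
wrist 1408 axial colour extent [-2.3 69.3] (home: tail 70, band starts ~60) perp -0.8 slope 0.08 y 23.0
scene 17 axial colour extent [-2.9 67. ] (home: tail 70, band starts ~60) perp 0.4 slope 0.14 y 22.1
side 12 axial colour extent [13.  67.4] (home: tail 70, band starts ~60) perp 6.6 slope 0.06 y 17.4
[[332.9789305  231.41245518]
 [264.57734083 231.30249304]] tail px
```

View pics/w24.png

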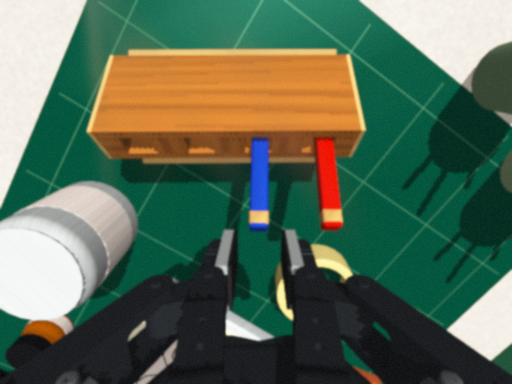

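View pics/s24.png

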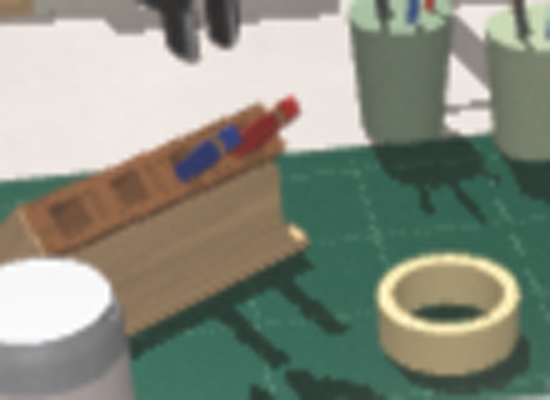

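```bash
python3 -c "
from h import *
plan([(.565,-.13,.155,84)],step=.045)
"
```

```text
-> (0.565, -0.13, 0.155, 84) n 10
   ([-0.0178, 0.0046, -0.04], -5.04)
   ([-0.0212, 0.0046, -0.0382], -5.04)
   ([-0.0245, 0.0046, -0.0362], -5.04)
   ([-0.0276, 0.0046, -0.0339], -5.04)
   ([-0.0305, 0.0046, -0.0314], -5.04)
   ([-0.0331, 0.0046, -0.0286], -5.04)
   ([-0.0355, 0.0046, -0.0256], -5.04)
   ([-0.0376, 0.0046, -0.0223], -5.04)
   ([-0.0394, 0.0046, -0.019], -5.04)
   ([-0.0409, 0.0046, -0.0154], -5.04)
```

Request:
{"api": "carry_out", "payload": {"motion": [{"linear": [-0.018, 0.002, -0.04], "yaw": -5, "hand": 120}, {"linear": [-0.021, 0.004, -0.038], "yaw": -5, "hand": 120}, {"linear": [-0.0245, 0.005, -0.036], "yaw": -5, "hand": 120}, {"linear": [-0.0275, 0.005, -0.034], "yaw": -5, "hand": 120}, {"linear": [-0.0305, 0.005, -0.0315], "yaw": -5, "hand": 120}, {"linear": [-0.033, 0.005, -0.0285], "yaw": -5, "hand": 120}, {"linear": [-0.0355, 0.005, -0.0255], "yaw": -5, "hand": 120}, {"linear": [-0.0375, 0.005, -0.0225], "yaw": -5, "hand": 120}, {"linear": [-0.0395, 0.005, -0.019], "yaw": -5, "hand": 120}, {"linear": [-0.025, 0.002, -0.01], "yaw": -4, "hand": 120}]}}

```text
t: 27.35
eef_pos: [0.5704, -0.1211, 0.1534]
tool_rot: [-1.58, 0.005, 1.486]
wrist_force: [0.2, 0.1, -0.0]
gripper_width: 0.531
```

Request:
{"api": "carry_out", "payload": {"motion": [{"linear": [0, 0, 0], "yaw": 0, "hand": 120}]}}

```text
t: 27.45
eef_pos: [0.5709, -0.1242, 0.1528]
tool_rot: [-1.58, 0.005, 1.484]
wrist_force: [-0.0, 0.2, -0.5]
gripper_width: 0.528
```

```bash
python3 -c "
from h import *
st()
p=robot.camera('wrist'); show(p,'w26',1)
for n,v in needles(p).items(): print(n,v[0].round(4),round(v[1],1),np.round(v[2:4],3),v[4])
"
```

```text
t 27.45 tcp [ 0.5709 -0.1242  0.1528] rot [-90.52   0.29  85.01] F [-0.   0.2 -0.5] M [-0.    0.04 -0.03] w 0.528 q [-0.23  0.49  1.79 -0.    0.85 -1.71]
red [0.6918 0.0367] -126.8 [-0.016  0.011] 269
yellow [ 0.5603 -0.1413] 174.6 [-0.048  0.049] 1481
```

View pics/w26.png

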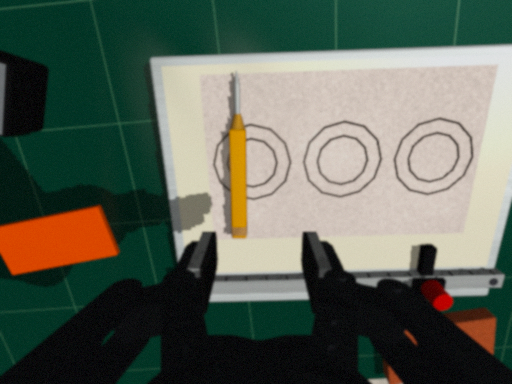

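```bash
python3 -c "
from h import *
p=robot.camera('wrist')
g=grippoint(p,[236,73],[240,238])
plan([(g[0],g[1],.042,84.7)],step=.015)
"
```

```text
tip [ 0.4782 -0.1326  0.029 ] len 0.1418 dir 175.2 grip [ 0.5856 -0.1416]
-> (np.float64(0.5856184400171228), np.float64(-0.14162470945190064), 0.042, 84.7) n 8
   ([-0.0023, 0.0139, -0.0021], 0.03)
   ([-0.0023, 0.0139, -0.0021], 0.03)
```

Request:
{"api": "carry_out", "payload": {"motion": [{"linear": [-0.003, 0.0135, -0.002], "yaw": 0, "hand": 120}, {"linear": [-0.003, 0.0135, -0.002], "yaw": 0, "hand": 120}, {"linear": [-0.003, 0.0135, -0.002], "yaw": 0, "hand": 120}, {"linear": [-0.003, 0.0135, -0.002], "yaw": 0, "hand": 120}, {"linear": [-0.003, 0.0135, -0.002], "yaw": 0, "hand": 120}, {"linear": [-0.003, 0.0135, -0.002], "yaw": 0, "hand": 120}, {"linear": [0, 0.008, -0.002], "yaw": 0, "hand": 120}, {"linear": [0, 0, 0], "yaw": 0, "hand": 120}]}}

```text
t: 28.35
eef_pos: [0.5824, -0.137, 0.0539]
tool_rot: [-1.574, 0.003, 1.487]
wrist_force: [0.0, -0.1, -0.8]
gripper_width: 0.53
```

```bash
python3 -c "
from h import *
st(); plan([(.5856,-.1416,.0415)])
"
```

```text
t 28.35 tcp [ 0.5824 -0.137   0.0539] rot [-90.19   0.16  85.18] F [ 0.  -0.1 -0.8] M [-0.04  0.04  0.  ] w 0.53 q [-0.25  0.66  1.78 -0.    0.7  -1.73]
-> (0.5856, -0.1416, 0.0415) n 1
   ([-0.0042, 0.0125, -0.0036], -0.0)
   ([-0.0042, 0.0125, -0.0036], -0.0)
```

Request:
{"api": "carry_out", "payload": {"motion": [{"linear": [-0.003, 0.006, -0.002], "yaw": 0, "hand": 120}, {"linear": [-0.002, 0.005, -0.001], "yaw": 0, "hand": 120}, {"linear": [0, 0, 0], "yaw": 0, "hand": 255}, {"linear": [0, 0, 0], "yaw": 0, "hand": 255}, {"linear": [0, 0, 0], "yaw": 0, "hand": 255}, {"linear": [0, 0, 0], "yaw": 0, "hand": 255}, {"linear": [0, -0.006, 0], "yaw": 0, "hand": 255}, {"linear": [0, -0.02, 0], "yaw": 0, "hand": 255}, {"linear": [0, -0.03, 0], "yaw": 0, "hand": 255}, {"linear": [0, -0.03, 0], "yaw": 0, "hand": 255}], "grip_force": 30}}

```text
t: 29.35
eef_pos: [0.5829, -0.1418, 0.1292]
tool_rot: [-1.569, 0.002, 1.487]
wrist_force: [0.1, 0.2, -0.1]
gripper_width: 0.154
```

```bash
python3 -c "
from h import *
st(); g=rk(160,-27.5,98.5); print(g)
plan([(g[0],g[1],.18,33.5)],step=.04)
"
```

```text
t 29.35 tcp [ 0.5829 -0.1418  0.1292] rot [-89.87   0.1   85.17] F [ 0.1  0.2 -0.1] M [ 0.01 -0.01  0.03] w 0.154 q [-0.26  0.54  1.76 -0.    0.84 -1.74]
[0.50915895 0.19067269 0.0985    ]
-> (np.float64(0.5091589484420737), np.float64(0.19067269468612816), 0.18, 33.5) n 9
   ([0.0361, -0.0057, 0.0113], 5.74)
   ([0.0348, -0.0057, 0.0148], 5.74)
   ([0.0331, -0.0057, 0.0182], 5.74)
   ([0.0312, -0.0057, 0.0215], 5.74)
   ([0.0288, -0.0057, 0.0245], 5.74)
   ([0.0263, -0.0057, 0.0272], 5.74)
   ([0.0234, -0.0057, 0.0297], 5.74)
   ([0.0203, -0.0057, 0.0319], 5.74)
   ([0.017, -0.0057, 0.0338], 5.74)
```

Request:
{"api": "carry_out", "payload": {"motion": [{"linear": [0.036, -0.012, 0.0115], "yaw": 5.7, "hand": 255}, {"linear": [0.035, -0.012, 0.015], "yaw": 5.7, "hand": 255}, {"linear": [0.033, -0.01, 0.018], "yaw": 5.7, "hand": 255}, {"linear": [0.031, -0.006, 0.0215], "yaw": 5.7, "hand": 255}, {"linear": [0.029, -0.005, 0.0245], "yaw": 5.7, "hand": 255}, {"linear": [0.026, -0.003, 0.027], "yaw": 5.7, "hand": 255}, {"linear": [0.0235, 0, 0.0295], "yaw": 5.7, "hand": 255}, {"linear": [0.02, 0, 0.032], "yaw": 5.7, "hand": 255}, {"linear": [0.008, 0, 0.017], "yaw": 4, "hand": 255}, {"linear": [0, 0, 0], "yaw": 0, "hand": 255}], "grip_force": 25}}

```text
t: 30.35
eef_pos: [0.5178, 0.1829, 0.1905]
tool_rot: [-1.582, -0.014, 0.582]
wrist_force: [0.7, -0.9, -1.2]
gripper_width: 0.153
```

```bash
python3 -c "
from h import *
st();pst(); g=rk(160,-27.5,98.5)
plan([(g[0],g[1],.0985,33.5)],step=.015)
"
```

```text
t 30.35 tcp [0.5178 0.1829 0.1905] rot [-90.65  -0.83  33.37] F [ 0.7 -0.9 -1.2] M [-0.05 -0.01 -0.02] w 0.153 q [ 0.32  0.38  1.85 -0.01  0.89 -0.26]
G rack [171.4 -24.3 178. ] yaw 33.37 F [ 0.7 -0.9 -1.2] w 0.153 t 30.4
-> (np.float64(0.5091589484420737), np.float64(0.19067269468612816), 0.0985, 33.5) n 7
   ([-0.0006, 0.0131, 0.0018], -0.02)
   ([-0.0006, 0.0131, 0.0018], -0.02)
```

Request:
{"api": "carry_out", "payload": {"motion": [{"linear": [-0.001, 0.0135, 0.002], "yaw": 0, "hand": 255}, {"linear": [-0.001, 0.0135, 0.002], "yaw": 0, "hand": 255}, {"linear": [-0.001, 0.0135, 0.002], "yaw": 0, "hand": 255}, {"linear": [0, 0.0135, 0.002], "yaw": 0, "hand": 255}, {"linear": [0, 0.0135, 0.002], "yaw": 0, "hand": 255}, {"linear": [0, 0.0135, 0.002], "yaw": 0, "hand": 255}, {"linear": [0, 0.006, 0.002], "yaw": 0, "hand": 255}, {"linear": [0, 0, 0], "yaw": 0, "hand": 255}]}}

```text
t: 31.15
eef_pos: [0.5081, 0.1853, 0.0964]
tool_rot: [-1.583, -0.012, 0.587]
wrist_force: [-0.2, -0.2, -0.3]
gripper_width: 0.153
```

```bash
python3 -c "
from h import *
st();pst()
p=robot.camera('wrist'); show(p,'w27',1)
"
```

```text
t 31.15 tcp [0.5081 0.1853 0.0964] rot [-90.7   -0.67  33.63] F [-0.2 -0.2 -0.3] M [-0.05 -0.02 -0.07] w 0.153 q [ 0.33  0.52  1.91 -0.01  0.69 -0.24]
G rack [164.1 -31.2  83.9] yaw 33.63 F [-0.2 -0.2 -0.3] w 0.153 t 31.1
```

View pics/w27.png

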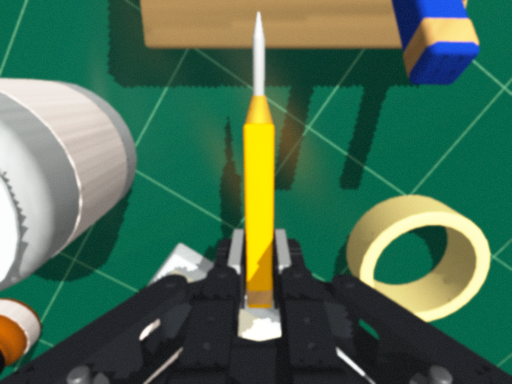

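Request:
{"api": "carry_out", "payload": {"motion": [{"linear": [0.002, 0, 0.009], "yaw": 0, "hand": 255}, {"linear": [0.001, 0, 0.01], "yaw": 0, "hand": 255}, {"linear": [0, 0, 0.009], "yaw": 0, "hand": 255}, {"linear": [0, 0, 0.005], "yaw": 0, "hand": 255}, {"linear": [0, 0, 0], "yaw": 0, "hand": 255}]}}

```text
t: 31.7
eef_pos: [0.4924, 0.2174, 0.0985]
tool_rot: [-1.584, -0.016, 0.587]
wrist_force: [0.2, -0.9, -0.8]
gripper_width: 0.152
```

```bash
python3 -c "
from h import *
pst()
p=robot.camera('wrist'); show(p,'w28',1.5)
"
```

```text
G rack [128.7 -26.6  86. ] yaw 33.66 F [ 0.2 -0.9 -0.8] w 0.152 t 31.7
```

View pics/w28.png

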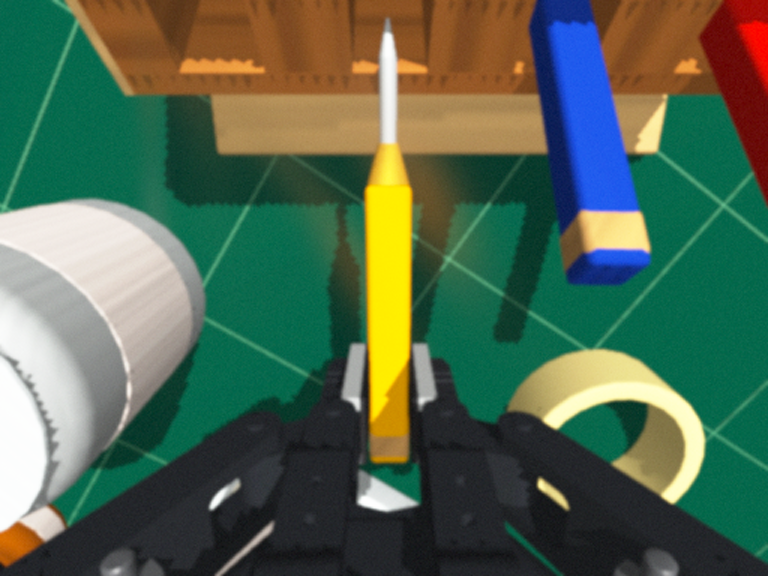

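Request:
{"api": "carry_out", "payload": {"motion": [{"linear": [0, 0, 0.006], "yaw": 0, "hand": 255}, {"linear": [0, -0.004, 0.004], "yaw": 0, "hand": 255}, {"linear": [0, -0.005, 0.002], "yaw": 0, "hand": 255}, {"linear": [0, -0.006, 0.002], "yaw": 0, "hand": 255}, {"linear": [0, -0.006, 0.002], "yaw": 0, "hand": 255}, {"linear": [0, -0.0055, 0.002], "yaw": 0, "hand": 255}, {"linear": [0, -0.0055, 0.0025], "yaw": 0, "hand": 255}]}}

```text
t: 32.45
eef_pos: [0.4803, 0.2344, 0.1325]
tool_rot: [-1.586, -0.016, 0.587]
wrist_force: [1.8, -2.2, -2.7]
gripper_width: 0.152
```

```bash
python3 -c "
from h import *
pst()
p=robot.camera('wrist'); show(p,'w29',1.5)
"
```

```text
G rack [107.8 -27.5 120. ] yaw 33.65 F [ 1.8 -2.2 -2.7] w 0.152 t 32.5
```

View pics/w29.png

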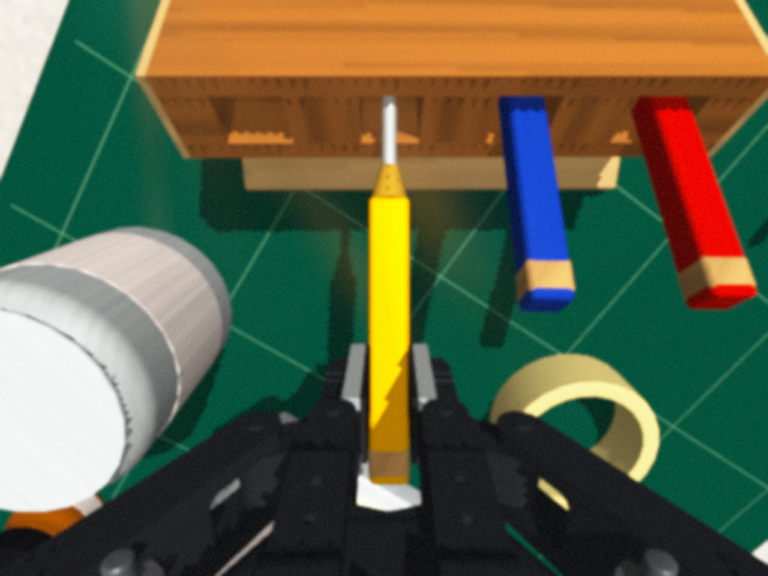

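Centred; the needle pivots as before. Same sequence.

Request:
{"api": "carry_out", "payload": {"motion": [{"linear": [0, -0.0055, 0.0028], "yaw": 0, "hand": 255}, {"linear": [0, -0.0055, 0.0032], "yaw": 0, "hand": 255}, {"linear": [0, -0.005, 0.0036], "yaw": 0, "hand": 255}, {"linear": [0, -0.005, 0.004], "yaw": 0, "hand": 255}, {"linear": [0, -0.005, 0.0044], "yaw": 0, "hand": 255}, {"linear": [0, -0.0045, 0.0045], "yaw": 0, "hand": 255}, {"linear": [0, -0.0045, 0.005], "yaw": 0, "hand": 255}, {"linear": [0, -0.003, 0.004], "yaw": 0, "hand": 255}, {"linear": [0, 0, 0], "yaw": 0, "hand": 255}]}}

```text
t: 33.4
eef_pos: [0.4602, 0.2639, 0.1749]
tool_rot: [-1.585, -0.017, 0.588]
wrist_force: [1.1, -0.8, -0.5]
gripper_width: 0.155
```

Request:
{"api": "carry_out", "payload": {"motion": [{"linear": [0, 0.005, -0.005], "yaw": 0, "hand": 255}, {"linear": [0, 0.005, -0.005], "yaw": 0, "hand": 255}, {"linear": [0, 0.005, -0.005], "yaw": 0, "hand": 255}, {"linear": [0, 0.003, -0.003], "yaw": 0, "hand": 255}, {"linear": [0, 0, 0], "yaw": 0, "hand": 255}]}}

```text
t: 33.9
eef_pos: [0.4711, 0.2481, 0.1551]
tool_rot: [-1.583, -0.017, 0.587]
wrist_force: [0.3, 0.8, 1.7]
gripper_width: 0.152
```

```bash
python3 -c "
from h import *
pst()
p=robot.camera('side'); show(p,'s30',5,(150,110,260,190))
"
```

```text
G rack [ 91.2 -27.6 142.7] yaw 33.6 F [0.3 0.8 1.7] w 0.152 t 33.9
```

View pics/s30.png

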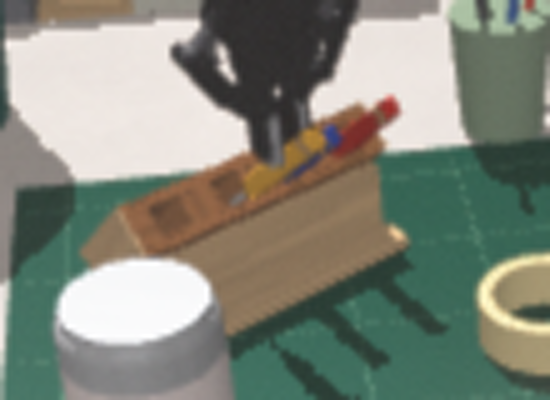

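Request:
{"api": "carry_out", "payload": {"motion": [{"linear": [0, -0.004, 0.004], "yaw": 0, "hand": 255}, {"linear": [0, -0.002, 0.002], "yaw": 0, "hand": 255}, {"linear": [0, 0.004, 0.004], "yaw": 0, "hand": 255}, {"linear": [0, 0.005, 0.005], "yaw": 0, "hand": 255}, {"linear": [0, 0.005, 0.005], "yaw": 0, "hand": 255}, {"linear": [0, 0.005, 0.005], "yaw": 0, "hand": 255}, {"linear": [0, 0, 0], "yaw": 0, "hand": 255}]}}

```text
t: 34.65
eef_pos: [0.4557, 0.271, 0.1407]
tool_rot: [-1.584, -0.016, 0.588]
wrist_force: [1.2, 0.7, -0.2]
gripper_width: 0.146
```

```bash
python3 -c "
from h import *
pst()
"
```

```text
G rack [ 63.7 -27.9 128.2] yaw 33.66 F [ 1.2  0.7 -0.2] w 0.146 t 34.6
```

Request:
{"api": "carry_out", "payload": {"motion": [{"linear": [0, 0.005, 0.005], "yaw": 0, "hand": 255}, {"linear": [0, 0.005, 0.005], "yaw": 0, "hand": 255}, {"linear": [0, 0.005, 0.005], "yaw": 0, "hand": 255}, {"linear": [0, 0.003, 0.003], "yaw": 0, "hand": 255}, {"linear": [0, 0.002, 0.002], "yaw": 0, "hand": 255}, {"linear": [0, 0.002, 0.002], "yaw": 0, "hand": 255}, {"linear": [0, 0, 0], "yaw": 0, "hand": 255}]}}

```text
t: 35.35
eef_pos: [0.4453, 0.2911, 0.1186]
tool_rot: [-1.586, -0.02, 0.59]
wrist_force: [-1.5, -0.3, 3.1]
gripper_width: 0.154
```

```bash
python3 -c "
from h import *
pst()
p=robot.camera('wrist'); show(p,'w31',1)
"
```

```text
G rack [ 41.2 -25.5 106.2] yaw 33.78 F [-1.5 -0.3  3.1] w 0.154 t 35.4
```

View pics/w31.png

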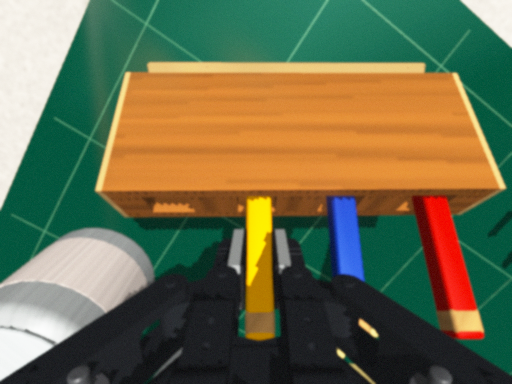

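Bottomed (Fz +3 N). Release and retreat.

Request:
{"api": "carry_out", "payload": {"motion": [{"linear": [0, 0, 0], "yaw": 0, "hand": 190}, {"linear": [0, 0, 0], "yaw": 0, "hand": 185}, {"linear": [0, 0, 0], "yaw": 0, "hand": 185}, {"linear": [0, -0.01, 0], "yaw": 0, "hand": 185}, {"linear": [0, -0.02, 0], "yaw": 0, "hand": 185}, {"linear": [0, -0.03, 0], "yaw": 0, "hand": 185}, {"linear": [0, -0.03, -0.02], "yaw": 0, "hand": 185}, {"linear": [0, -0.01, -0.02], "yaw": 0, "hand": 185}, {"linear": [0, 0, 0], "yaw": 0, "hand": 185}]}}

```text
t: 36.3
eef_pos: [0.4645, 0.257, 0.2244]
tool_rot: [-1.587, -0.018, 0.591]
wrist_force: [0.2, 0.2, -0.4]
gripper_width: 0.275
```

```bash
python3 -c "
from h import *
st();pst()
p=robot.camera('wrist'); show(p,'w32',1)
tailcheck('red',72);tailcheck('blue',24);tailcheck('yellow',-24)
for n in ['needle1','needle4','plate']:
  pass
p=robot.camera('scene'); show(p,'c32',1.5)
"
```

```text
t 36.3 tcp [0.4645 0.257  0.2244] rot [-90.92  -1.02  33.86] F [ 0.2  0.2 -0.4] M [-0.02  0.02  0.02] w 0.275 q [ 0.49  0.31  1.87 -0.02  0.94 -0.09]
G rack [ 80.2 -28.2 211.9] yaw 33.86 F [ 0.2  0.2 -0.4] w 0.275 t 36.3
wrist 1556 axial colour extent [-4.7 69.3] (home: tail 70, band starts ~60) perp -1.4 slope 0.06 y 73.6
scene 32 axial colour extent [-4.9 71.9] (home: tail 70, band starts ~60) perp 2.3 slope 0.09 y 75.4
side 48 axial colour extent [-2.3 71.8] (home: tail 70, band starts ~60) perp 6.9 slope 0.06 y 70.6
wrist 1302 axial colour extent [-2.8 69.4] (home: tail 70, band starts ~60) perp -0.6 slope 0.09 y 21.9
scene 18 axial colour extent [-7.6 74.1] (home: tail 70, band starts ~60) perp -0.4 slope 0.11 y 21.4
side 9 axial colour extent [27.2 71.9] (home: tail 70, band starts ~60) perp 6.8 slope 0.07 y 17.3
wrist 1418 axial colour extent [-1.5 69.7] (home: tail 70, band starts ~60) perp -0.5 slope 0.08 y -24.4
scene 13 axial colour extent [10.3 74.3] (home: tail 70, band starts ~60) perp 0.0 slope 0.1 y -25.3
side 0
```

View pics/w32.png

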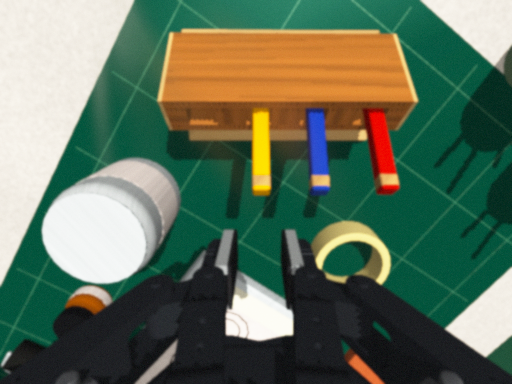

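View pics/c32.png

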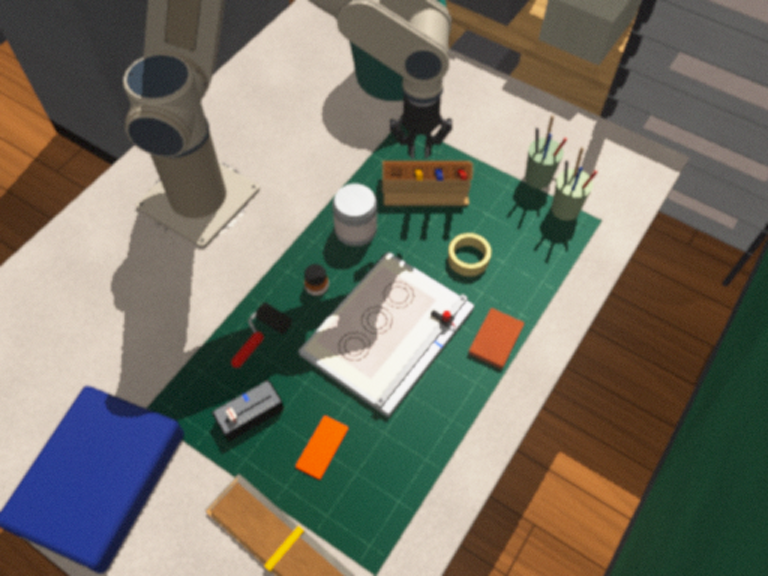

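```bash
python3 -c "
from h import *
plan([(.56,-.01,.25,87)],step=.04)
"
```

```text
-> (0.56, -0.01, 0.25, 87) n 8
   ([-0.0086, -0.0031, -0.0346], -6.63)
   ([-0.0125, -0.0031, -0.0334], -6.63)
   ([-0.0163, -0.0031, -0.0317], -6.63)
   ([-0.0198, -0.0031, -0.0296], -6.63)
   ([-0.0231, -0.0031, -0.0272], -6.63)
   ([-0.0261, -0.0031, -0.0243], -6.63)
   ([-0.0287, -0.0031, -0.0211], -6.63)
   ([-0.031, -0.0031, -0.0177], -6.63)
```

Request:
{"api": "carry_out", "payload": {"motion": [{"linear": [-0.0085, -0.003, -0.0345], "yaw": -6.6, "hand": 120}, {"linear": [-0.0125, -0.003, -0.0335], "yaw": -6.6, "hand": 120}, {"linear": [-0.0165, -0.003, -0.0315], "yaw": -6.6, "hand": 120}, {"linear": [-0.02, -0.003, -0.0295], "yaw": -6.6, "hand": 120}, {"linear": [-0.023, -0.003, -0.027], "yaw": -6.6, "hand": 120}, {"linear": [-0.026, -0.003, -0.0245], "yaw": -6.6, "hand": 120}, {"linear": [-0.0285, -0.003, -0.021], "yaw": -6.6, "hand": 120}, {"linear": [-0.016, 0, -0.01], "yaw": -4.5, "hand": 120}, {"linear": [0, 0, 0], "yaw": 0, "hand": 120}]}}

```text
t: 37.75
eef_pos: [0.5612, -0.0001, 0.2452]
tool_rot: [-1.59, 0.004, 1.518]
wrist_force: [0.4, 0.8, -0.2]
gripper_width: 0.529
```

```bash
python3 -c "
from h import *
import pickle
st()
p=robot.camera('wrist'); show(p,'w33',1.5); pickle.dump(p,open('w33.pkl','wb'))
for n in ['stop_tape','stop_knob','light_board']:
    for q in robot.masks_of(p,n)[:2]:
        P=mask_pts(p,q['pixels']); print(n,round(q['conf'],2),np.round(q['point']),q['pixels'].sum(),np.median(P,0).round(4))
"
```

```text
t 37.75 tcp [ 5.612e-01 -1.000e-04  2.452e-01] rot [-91.09   0.26  87.  ] F [ 0.4  0.8 -0.2] M [0.01 0.02 0.  ] w 0.529 q [-0.02  0.33  1.79 -0.01  1.01 -1.53]
stop_tape 0.47 [245. 256.] 47 [ 0.7029 -0.0259  0.0223]
stop_tape 0.42 [288. 249.] 669 [0.6781 0.0289 0.0398]
stop_knob 0.69 [288. 246.] 681 [0.6781 0.0288 0.0397]
light_board 0.62 [222. 160.] 46397 [ 0.5643 -0.05    0.0222]
light_board 0.37 [442. 211.] 4076 [0.6358 0.2158 0.0292]
```

View pics/w33.png

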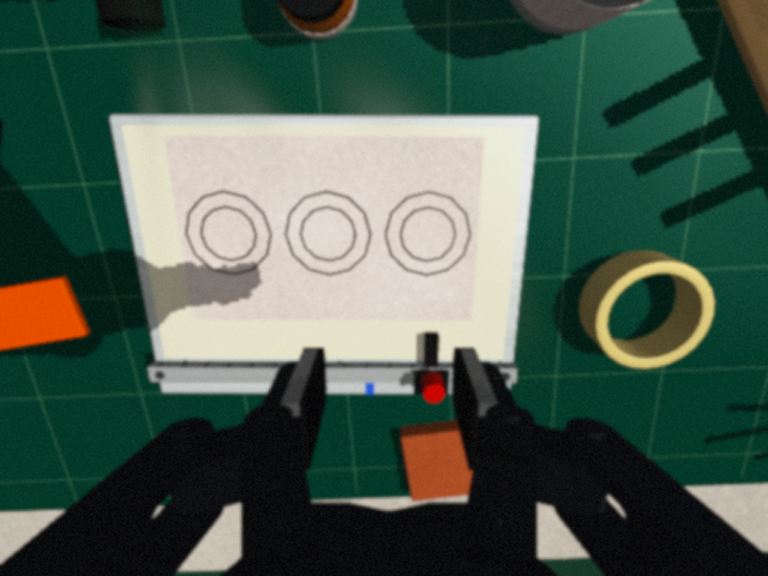

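```bash
python3 -c "
from h import *
import pickle
p=pickle.load(open('w33.pkl','rb'))
show(p,'w33a',6,(225,205,355,270))
show(p,'w33b',4,(60,70,170,200))
"
```

View pics/w33a.png

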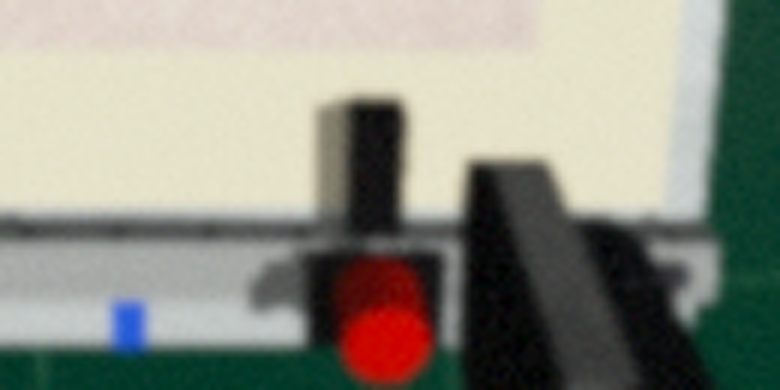

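```bash
cat >> h.py <<'E'
E
python3 -c "
from h import *
import pickle
p=pickle.load(open('w33.pkl','rb'))
A=plane_hit(p,[[73.3,76.5],[359,78]],.022); d=A[1]-A[0]; print('near corners',A.round(4).tolist(),np.linalg.norm(d),'dir',np.rad2deg(np.arctan2(d[1],d[0])))
k=plane_hit(p,[[289.5,262.2]],.062)[0]; t=plane_hit(p,[[246.5,259.5]],.0222)[0]; b=plane_hit(p,[[288.3,222]],.032)[0]
print('knob',k.round(4),'tape',t.round(4),'blade end',b.round(4))
# far edge, fence near face top edge
F=plane_hit(p,[[105,243],[260,243.8]],.034);d=F[1]-F[0];print('fence',F.round(4),np.rad2deg(np.arctan2(d[1],d[0])))
for c in ['scene','side']:
    q=robot.camera(c)
    print(c,'reproj',proj(q,[k,t]).round(1)); show(q,c+'34',5,(280,190,340,250) if c=='scene' else (260,180,320,240),marks=proj(q,[k,t]))
"
```

```text
near corners [[0.4608, -0.2011, 0.022], [0.4793, 0.1147, 0.022]] 0.31627309549696897 dir 86.66158782972455
knob [0.6851 0.0302 0.062 ] tape [ 0.7044 -0.0251  0.0222] blade end [0.646  0.0322 0.032 ]
fence [[ 0.6629 -0.2052  0.034 ]
 [ 0.6742 -0.005   0.034 ]] 86.75947007163663
scene reproj [[297.8 208.6]
 [293.  230.1]]
side reproj [[286.5 192.6]
 [297.1 214. ]]
```

View pics/side34.png

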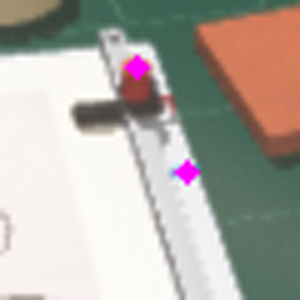

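View pics/scene34.png

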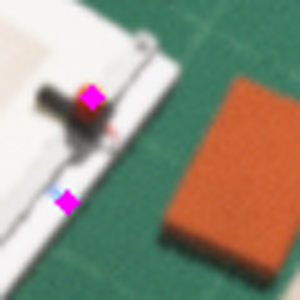

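```bash
python3 -c "
from h import *
plan([(.6851,.0302,.11,86.7)],step=.025)
"
```

```text
-> (0.6851, 0.0302, 0.11, 86.7) n 8
   ([0.0043, 0.0172, -0.0152], 0.05)
   ([0.0043, 0.0172, -0.0151], 0.05)
```

Request:
{"api": "carry_out", "payload": {"motion": [{"linear": [0.004, 0.017, -0.015], "yaw": 0.1, "hand": 120}, {"linear": [0.004, 0.017, -0.015], "yaw": 0.1, "hand": 120}, {"linear": [0.004, 0.017, -0.015], "yaw": 0.1, "hand": 120}, {"linear": [0.004, 0.017, -0.015], "yaw": 0, "hand": 120}, {"linear": [0.004, 0.017, -0.015], "yaw": 0, "hand": 120}, {"linear": [0.004, 0.017, -0.015], "yaw": 0, "hand": 120}, {"linear": [0.004, 0.014, -0.013], "yaw": 0, "hand": 120}, {"linear": [0.002, 0.005, -0.004], "yaw": 0, "hand": 120}, {"linear": [0, 0, 0], "yaw": 0, "hand": 120}]}}

```text
t: 38.95
eef_pos: [0.6722, 0.0375, 0.1225]
tool_rot: [-1.589, 0.003, 1.521]
wrist_force: [0.3, -0.0, 0.2]
gripper_width: 0.523
```

```bash
python3 -c "
from h import *
st();plan([(.6851,.0302,.0605,86.7)],step=.012)
p=robot.camera('wrist'); show(p,'w35',1)
"
```

```text
t 38.95 tcp [0.6722 0.0375 0.1225] rot [-91.06   0.19  87.17] F [ 0.3 -0.   0.2] M [0.02 0.03 0.03] w 0.523 q [ 0.04  0.63  1.6  -0.01  0.89 -1.48]
-> (0.6851, 0.0302, 0.0605, 86.7) n 6
   ([-0.0011, 0.0104, -0.002], 0.08)
   ([-0.0011, 0.0104, -0.002], 0.08)
```

View pics/w35.png

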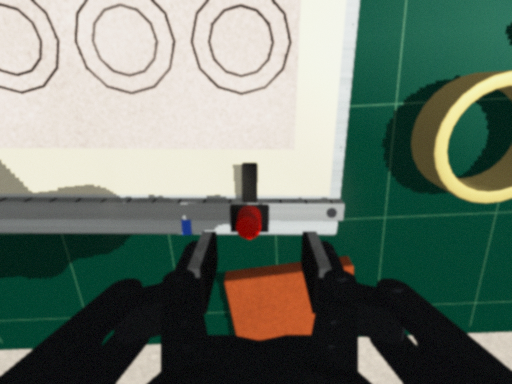

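```bash
python3 -c "
from h import *
p=robot.camera('wrist'); 
k=plane_hit(p,[[248.5,229]],.062)[0]; t=plane_hit(p,[[187,226.5]],.0222)[0]; b=plane_hit(p,[[249.5,165]],.032)[0]; print(k,t,b)
ey=np.array([.0576,.9983]); print((k-t)[:2]@ey,(b-t)[:2]@ey)
plan([(k[0],k[1],.0605,86.7)],step=.012)
"
```

```text
[0.68625934 0.02979942 0.062     ] [ 0.70169184 -0.02486126  0.0222    ] [0.64807053 0.03181218 0.032     ]
0.05367884691888263 0.0534885044146658
-> (np.float64(0.6862593406245234), np.float64(0.029799421900656424), 0.0605, 86.7) n 6
   ([-0.0011, 0.0105, -0.0022], 0.08)
   ([-0.001, 0.0105, -0.0022], 0.08)
```

Consistent: 53.7 mm of travel in −y.

Request:
{"api": "carry_out", "payload": {"motion": [{"linear": [-0.003, 0.006, -0.004], "yaw": 0.2, "hand": 120}, {"linear": [-0.003, 0.01, -0.004], "yaw": 0.2, "hand": 120}, {"linear": [-0.001, 0.01, -0.003], "yaw": 0, "hand": 120}, {"linear": [0, 0.01, -0.002], "yaw": 0, "hand": 120}, {"linear": [0, 0.01, -0.001], "yaw": 0, "hand": 120}, {"linear": [0, 0.01, 0], "yaw": 0, "hand": 120}, {"linear": [0, 0.004, 0], "yaw": 0, "hand": 120}, {"linear": [0, 0, 0], "yaw": 0, "hand": 120}]}}

```text
t: 39.85
eef_pos: [0.6873, 0.0274, 0.0602]
tool_rot: [-1.591, 0.003, 1.512]
wrist_force: [-0.2, -0.1, 0.4]
gripper_width: 0.527
```

```bash
python3 -c "
from h import *
st();plan([(.686,.030,.0605,86.7)],step=.012)
"
```

```text
t 39.85 tcp [0.6873 0.0274 0.0602] rot [-91.17   0.18  86.65] F [-0.2 -0.1  0.4] M [-0.02  0.03 -0.01] w 0.527 q [ 0.02  0.74  1.58 -0.01  0.81 -1.48]
-> (0.686, 0.03, 0.0605, 86.7) n 1
   ([0.0025, -0.0004, 0.0014], -0.05)
   ([0.0025, -0.0004, 0.0014], -0.05)
```

Request:
{"api": "carry_out", "payload": {"motion": [{"linear": [0.0025, 0, 0.001], "yaw": 0, "hand": 255}, {"linear": [0, 0, 0], "yaw": 0, "hand": 255}, {"linear": [0, 0, 0], "yaw": 0, "hand": 255}, {"linear": [0, 0, 0], "yaw": 0, "hand": 255}], "grip_force": 40}}

```text
t: 40.25
eef_pos: [0.6861, 0.0301, 0.0603]
tool_rot: [-1.591, 0.004, 1.513]
wrist_force: [0.5, -1.0, -5.4]
gripper_width: 0.189
```

```bash
python3 -c "
from h import *
st();s=robot.sense()['eef_pos']; plan([(s[0]-.0576*.0537,s[1]-.9983*.0537,s[2],86.7)],step=.01)
"
```

```text
t 40.25 tcp [0.6861 0.0301 0.0603] rot [-91.17   0.21  86.67] F [ 0.5 -1.  -5.4] M [-0.07 -0.16 -0.03] w 0.189 q [ 0.03  0.73  1.58 -0.01  0.81 -1.48]
-> (np.float64(0.6830482648631605), np.float64(-0.02352348644529982), np.float64(0.06032525480476229), 86.7) n 6
   ([-0.0089, 0.0, -0.0], -0.0)
   ([-0.0089, 0.0, 0.0], -0.0)
```

Request:
{"api": "carry_out", "payload": {"motion": [{"linear": [-0.006, 0, 0], "yaw": 0, "hand": 255}, {"linear": [-0.009, 0, 0], "yaw": 0, "hand": 255}, {"linear": [-0.009, 0, 0], "yaw": 0, "hand": 255}, {"linear": [-0.009, 0, 0], "yaw": 0, "hand": 255}, {"linear": [-0.008, 0, 0], "yaw": 0, "hand": 255}, {"linear": [-0.006, 0, 0], "yaw": 0, "hand": 255}, {"linear": [-0.004, 0, 0], "yaw": 0, "hand": 255}, {"linear": [0, 0, 0], "yaw": 0, "hand": 255}]}}

```text
t: 41.05
eef_pos: [0.6837, -0.0148, 0.0603]
tool_rot: [-1.593, -0.007, 1.512]
wrist_force: [0.8, -2.5, -2.6]
gripper_width: 0.188
```

```bash
python3 -c "
from h import *
st(); print((robot.sense()['eef_pos'][:2]-np.array([.6830,-.0235]))@np.array([.0576,.9983]))
p=robot.camera('wrist'); show(p,'w36',1)
"
```

```text
t 41.05 tcp [ 0.6837 -0.0148  0.0603] rot [-91.28  -0.42  86.64] F [ 0.8 -2.5 -2.6] M [-0.46 -0.02 -0.03] w 0.188 q [-0.04  0.73  1.59  0.01  0.8  -1.56]
0.00874984825012893
```

View pics/w36.png

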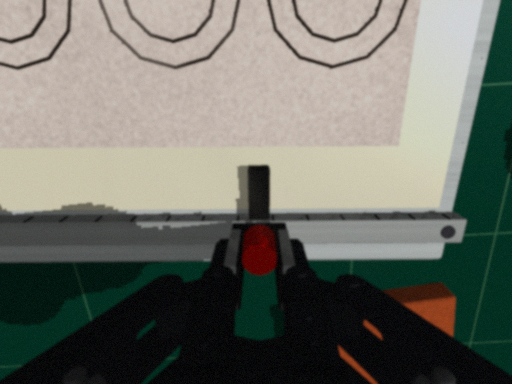

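8.7 mm to go (friction lag).

Request:
{"api": "carry_out", "payload": {"motion": [{"linear": [-0.005, 0, 0], "yaw": 0, "hand": 255}, {"linear": [-0.005, 0, 0], "yaw": 0, "hand": 255}, {"linear": [0, 0, 0], "yaw": 0, "hand": 255}]}}

```text
t: 41.4
eef_pos: [0.6832, -0.0236, 0.0603]
tool_rot: [-1.593, -0.009, 1.513]
wrist_force: [0.2, -2.7, -4.0]
gripper_width: 0.19
```

```bash
python3 -c "
from h import *
st(); print((robot.sense()['eef_pos'][:2]-np.array([.6830,-.0235]))@np.array([.0576,.9983]))
"
```

```text
t 41.4 tcp [ 0.6832 -0.0236  0.0603] rot [-91.29  -0.51  86.67] F [ 0.2 -2.7 -4. ] M [-0.64 -0.08 -0.07] w 0.19 q [-0.06  0.73  1.59  0.01  0.8  -1.58]
-5.577959940189177e-05
```

Release, go up, back off and look.

Request:
{"api": "carry_out", "payload": {"motion": [{"linear": [0, 0, 0], "yaw": 0, "hand": 120}, {"linear": [0, 0, 0], "yaw": 0, "hand": 120}, {"linear": [0, -0.015, 0], "yaw": 0, "hand": 120}, {"linear": [0, -0.03, 0], "yaw": 0, "hand": 120}, {"linear": [0, -0.03, 0.02], "yaw": 0, "hand": 120}, {"linear": [0, -0.02, 0.03], "yaw": 0, "hand": 120}, {"linear": [0, 0, 0.02], "yaw": 0, "hand": 120}, {"linear": [0, 0, 0], "yaw": 0, "hand": 120}]}}

```text
t: 42.2
eef_pos: [0.6115, -0.0209, 0.1643]
tool_rot: [-1.601, -0.008, 1.513]
wrist_force: [-0.0, 0.9, 0.2]
gripper_width: 0.532
```

```bash
python3 -c "
from h import *
import pickle
st()
p=robot.camera('wrist'); show(p,'w37',6,(200,170,320,260)); pickle.dump(p,open('w37.pkl','wb')); show(p,'w37f')
q=robot.camera('side'); show(q,'s37',6,(240,180,340,260))
q=robot.camera('scene'); show(q,'c37',6,(250,180,350,270))
"
```

```text
t 42.2 tcp [ 0.6115 -0.0209  0.1643] rot [-91.71  -0.45  86.68] F [-0.   0.9  0.2] M [-0.03 -0.02  0.03] w 0.532 q [-0.06  0.5   1.74  0.01  0.88 -1.58]
```

View pics/w37.png

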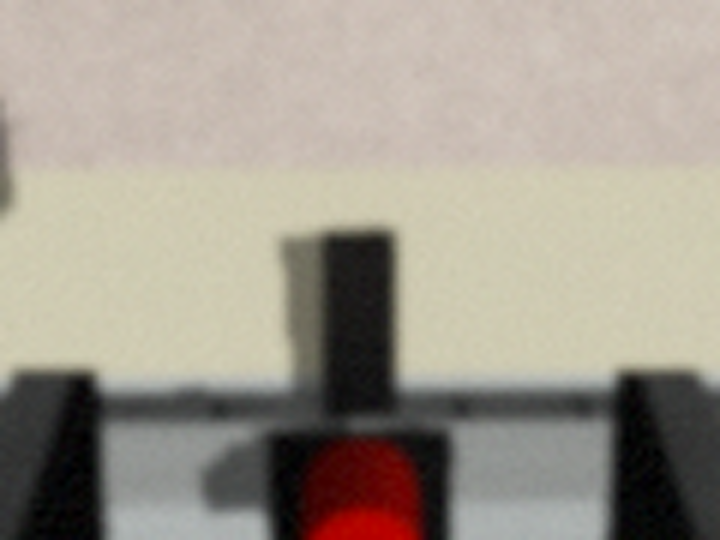

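View pics/s37.png

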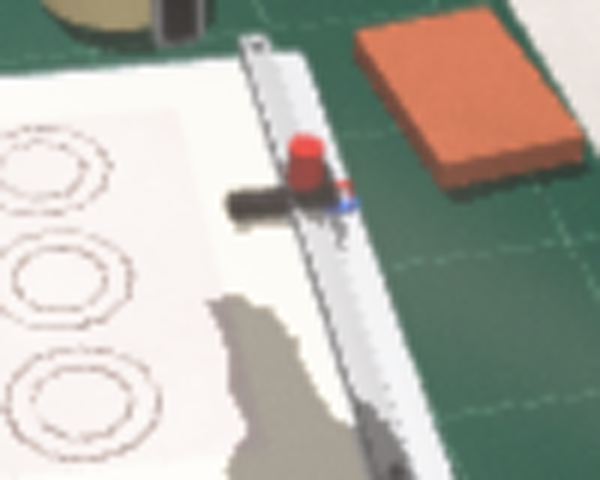

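View pics/w37f.png

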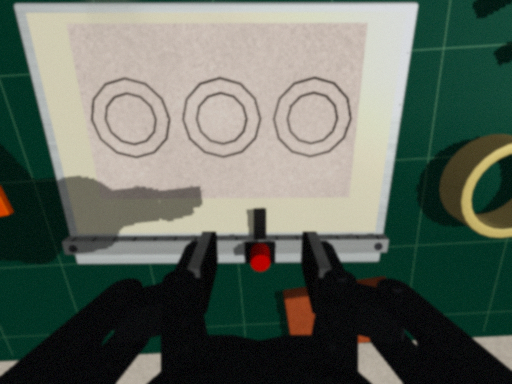

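View pics/c37.png

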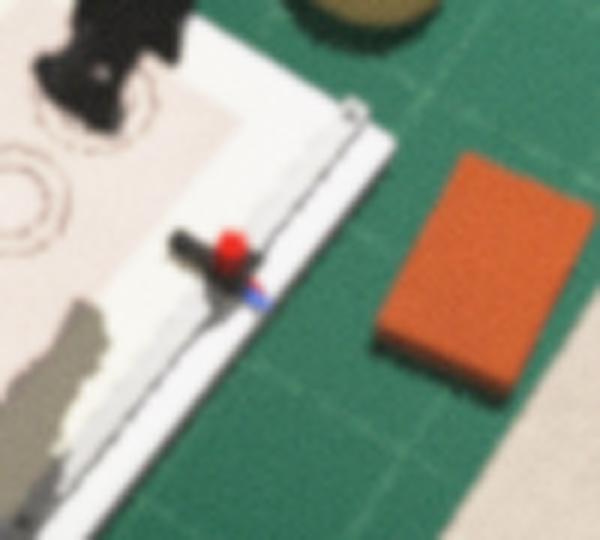

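```bash
python3 -c "
from h import *
import pickle
p=pickle.load(open('w37.pkl','rb'))
ey=np.array([.0576,.9983]); t=np.array([.703,-.025])
k=plane_hit(p,[[260.5,264]],.062)[0]; b=plane_hit(p,[[259.6,208.5]],.032)[0]
print('knob',k,(k[:2]-t)@ey,'blade end',b,(b[:2]-t)@ey)
for c,px,tp in (('side',None,None),('scene',None,None)):
    q=robot.camera(c); hsv=cv2.cvtColor(q['color'],cv2.COLOR_BGR2HSV)
    m=(hsv[...,0]>100)&(hsv[...,0]<130)&(hsv[...,1]>100)
    r=((hsv[...,0]<8)|(hsv[...,0]>172))&(hsv[...,1]>120)
    u0=proj(q,[[.703,-.025,.022]])[0]
    for nm,mm,z,R in (('tape',m,.0222,8),):
        v,u=np.nonzero(mm); k=np.hypot(u-u0[0],v-u0[1])<R; P=plane_hit(q,np.c_[u,v][k],z); print(c,nm,k.sum(),P.mean(0).round(4),(P.mean(0)[:2]-t)@ey)
    k0=proj(q,[[.6831,-.0235,.062]])[0]; v,u=np.nonzero(r); k=np.hypot(u-k0[0],v-k0[1])<9; print('knob px seen',u[k].mean(),v[k].min(),'pred top',k0)
"
```

```text
knob [ 0.68390591 -0.02231539  0.062     ] 0.0015802308504693002 blade end [ 0.6428997  -0.02044439  0.032     ] 0.0010860881884643674
side tape 1 [ 0.704  -0.0252  0.0222] -0.00010125145656725171
knob px seen 290.57142857142856 203 pred top [290.63274471 203.94798953]
scene tape 5 [ 0.6995 -0.0246  0.0222] 0.00023060873259972517
knob px seen 287.8709677419355 219 pred top [288.43285723 220.64025239]
```

```bash
python3 -c "
from h import *
p=robot.camera('scene'); q=robot.masks_of(p,'plate')[0]; P=mask_pts(p,q['pixels']); P=P[P[:,2]>.004]; print(q['conf'],rect(P[:,:2]))
p=robot.camera('side'); q=robot.masks_of(p,'plate')[0]; P=mask_pts(p,q['pixels']); P=P[P[:,2]>.004]; print(q['conf'],rect(P[:,:2]))
plan([(.625,-.40,.17,6)],step=.04,tstep=6.8)
"
```

```text
0.61 (array([ 624.9, -342.9]), array([ 58.9, 121.9]), 6.8)
0.75 (array([ 624.4, -345.3]), array([ 55.7, 120.7]), 7.2)
-> (0.625, -0.4, 0.17, 6) n 12
   ([-0.0315, -0.0009, -0.0028], 6.72)
   ([-0.0309, -0.0009, -0.0065], 6.72)
   ([-0.0299, -0.0009, -0.0101], 6.72)
   ([-0.0286, -0.0009, -0.0135], 6.72)
   ([-0.0268, -0.0009, -0.0167], 6.72)
   ([-0.0246, -0.0009, -0.0198], 6.72)
   ([-0.0222, -0.0009, -0.0225], 6.72)
   ([-0.0194, -0.0009, -0.025], 6.72)
   ([-0.0163, -0.0009, -0.027], 6.72)
   ([-0.013, -0.0009, -0.0288], 6.72)
   ([-0.0096, -0.0009, -0.0301], 6.72)
   ([-0.006, -0.0009, -0.031], 6.72)
```

Request:
{"api": "carry_out", "payload": {"motion": [{"linear": [-0.0315, -0.001, -0.003], "yaw": 6.7, "hand": 60}, {"linear": [-0.031, -0.001, -0.0065], "yaw": 6.7, "hand": 60}, {"linear": [-0.03, -0.001, -0.01], "yaw": 6.7, "hand": 60}, {"linear": [-0.0285, -0.001, -0.0135], "yaw": 6.7, "hand": 60}, {"linear": [-0.027, -0.001, -0.0165], "yaw": 6.7, "hand": 60}, {"linear": [-0.0245, -0.001, -0.02], "yaw": 6.7, "hand": 60}, {"linear": [-0.022, -0.001, -0.0225], "yaw": 6.7, "hand": 60}, {"linear": [-0.0195, -0.001, -0.025], "yaw": 6.7, "hand": 60}, {"linear": [-0.0165, -0.001, -0.027], "yaw": 6.7, "hand": 60}, {"linear": [-0.013, -0.001, -0.029], "yaw": 6.7, "hand": 60}]}}

```text
t: 43.65
eef_pos: [0.6197, -0.3451, 0.1645]
tool_rot: [-1.568, -0.024, 0.304]
wrist_force: [0.1, 0.4, 0.4]
gripper_width: 0.768
```

Request:
{"api": "carry_out", "payload": {"motion": [{"linear": [-0.006, 0, -0.018], "yaw": 6.5, "hand": 60}, {"linear": [0, 0, -0.006], "yaw": 4, "hand": 60}, {"linear": [0, 0, 0], "yaw": 0, "hand": 60}]}}

```text
t: 43.95
eef_pos: [0.6198, -0.3764, 0.1623]
tool_rot: [-1.564, -0.023, 0.106]
wrist_force: [-0.8, -0.1, 0.3]
gripper_width: 0.763
```

```bash
python3 -c "
from h import *
st()
p=robot.camera('wrist'); show(p,'w38')
hsv=cv2.cvtColor(p['color'],cv2.COLOR_BGR2HSV); m=((hsv[...,0]>3)&(hsv[...,0]<16)&(hsv[...,1]>180)&(hsv[...,2]>120)).astype(np.uint8)
n,l,s,_=cv2.connectedComponentsWithStats(m); j=1+np.argmax(s[1:,4]); v,u=np.nonzero(l==j); P=plane_hit(p,np.c_[u,v],.008); print(rect(P[:,:2]),len(P))
"
```

```text
t 43.95 tcp [ 0.6198 -0.3764  0.1623] rot [-89.62  -1.3    6.06] F [-0.8 -0.1  0.3] M [-0.01 -0.02  0.01] w 0.763 q [-0.57  0.65  1.45  0.02  1.02 -0.69]
(array([ 624.1, -343.6]), array([ 57.1, 121.1]), 6.9) 4930
```

View pics/w38.png

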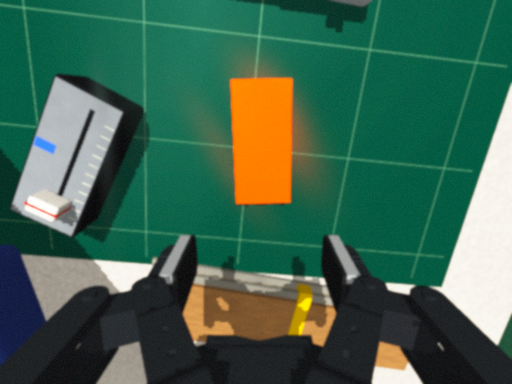

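```bash
python3 -c "
from h import *
plan([(.6229,-.3337,.05,6.9)],step=.02)
"
```

```text
-> (0.6229, -0.3337, 0.05, 6.9) n 6
   ([0.0009, 0.0188, 0.0068], -0.12)
   ([0.001, 0.0188, 0.0068], -0.12)
```

Request:
{"api": "carry_out", "payload": {"motion": [{"linear": [0.001, 0.018, 0.007], "yaw": -0.2, "hand": 25}, {"linear": [0.001, 0.018, 0.007], "yaw": -0.2, "hand": 25}, {"linear": [0.001, 0.018, 0.007], "yaw": -0.2, "hand": 25}, {"linear": [0.001, 0.018, 0.007], "yaw": -0.2, "hand": 25}, {"linear": [0.001, 0.018, 0.007], "yaw": 0, "hand": 25}, {"linear": [0, 0.01, 0.006], "yaw": 0, "hand": 25}, {"linear": [0, 0, 0], "yaw": 0, "hand": 25}]}}

```text
t: 44.7
eef_pos: [0.6225, -0.3271, 0.0587]
tool_rot: [-1.563, -0.021, 0.141]
wrist_force: [-0.6, 1.0, 0.2]
gripper_width: 0.903
```

```bash
python3 -c "
from h import *
st();plan([(.6229,-.3337,.022,6.9)],step=.01)
"
```

```text
t 44.7 tcp [ 0.6225 -0.3271  0.0587] rot [-89.56  -1.23   8.09] F [-0.6  1.   0.2] M [-0.01  0.04  0.  ] w 0.903 q [-0.51  0.76  1.54  0.03  0.84 -0.67]
-> (0.6229, -0.3337, 0.022, 6.9) n 4
   ([-0.0003, 0.0092, -0.0017], 0.3)
   ([-0.0003, 0.0092, -0.0017], 0.3)
```

Request:
{"api": "carry_out", "payload": {"motion": [{"linear": [0, 0.01, -0.002], "yaw": 0.6, "hand": 25}, {"linear": [0, 0.01, -0.002], "yaw": 0.6, "hand": 25}, {"linear": [0, 0.01, -0.002], "yaw": 0, "hand": 25}, {"linear": [0, 0.006, -0.001], "yaw": 0, "hand": 25}, {"linear": [0, 0, 0], "yaw": 0, "hand": 25}]}}

```text
t: 45.2
eef_pos: [0.6258, -0.3354, 0.0218]
tool_rot: [-1.565, -0.024, 0.12]
wrist_force: [-0.7, 1.1, 0.6]
gripper_width: 0.904
```

```bash
python3 -c "
from h import *
st();plan([(.6229,-.3337,.018,6.9)],step=.01)
p=robot.camera('wrist'); show(p,'w39')
W=p['world_to_cam']
"
```

```text
t 45.2 tcp [ 0.6258 -0.3354  0.0218] rot [-89.67  -1.38   6.87] F [-0.7  1.1  0.6] M [ 0.01 -0.01 -0.03] w 0.904 q [-0.52  0.82  1.52  0.03  0.79 -0.66]
-> (0.6229, -0.3337, 0.018, 6.9) n 1
   ([-0.0027, 0.0038, 0.0021], -0.03)
   ([-0.0027, 0.0038, 0.0021], -0.03)
```

View pics/w39.png

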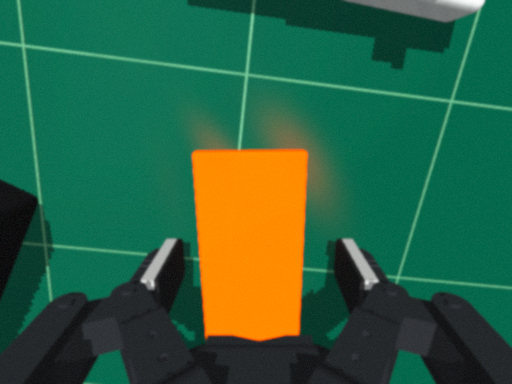

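```bash
python3 -c "
from h import *
p=robot.camera('wrist')
for u,v in [(178,245),(172,255),(345,245),(352,258),(180,262),(178,280)]:
    print((u,v),cam_pts(p,[[u,v]]).round(4))
P=[cam_pts(p,[[u,v]])[0] for v in range(235,300,2) for u in range(150,190,2) if p['range_z'][v,u]>0]
P=np.array(P); Q=P[P[:,2]>.003]; Q=Q[np.argsort(Q[:,2])]; print(Q[:8].round(4))
"
```

```text
(178, 245) [[ 0.5873 -0.3303  0.0215]]
(172, 255) [[ 0.587  -0.3298  0.0316]]
(345, 245) [[ 0.6652 -0.3192  0.0268]]
(352, 258) [[ 0.6649 -0.3194  0.0378]]
(180, 262) [[ 0.5885 -0.34    0.0207]]
(178, 280) [[ 0.589  -0.3465  0.0261]]
[[ 0.5891 -0.3449  0.0138]
 [ 0.5877 -0.3334  0.0138]
 [ 0.5877 -0.3344  0.014 ]
 [ 0.5879 -0.3351  0.0148]
 [ 0.5894 -0.3465  0.0149]
 [ 0.5895 -0.3476  0.015 ]
 [ 0.5894 -0.3452  0.0151]
 [ 0.5882 -0.3357  0.0157]]
```

Request:
{"api": "carry_out", "payload": {"motion": [{"linear": [-0.0025, 0.003, 0.002], "yaw": 0, "hand": 25}, {"linear": [0, 0.0035, 0], "yaw": 0, "hand": 25}, {"linear": [0, 0, 0], "yaw": 0, "hand": 60}, {"linear": [0, 0, 0], "yaw": 0, "hand": 90}], "grip_force": 40}}

```text
t: 45.7
eef_pos: [0.6238, -0.334, 0.017]
tool_rot: [-1.567, -0.026, 0.12]
wrist_force: [-2.9, 0.9, 6.9]
gripper_width: 0.652
```

Request:
{"api": "carry_out", "payload": {"motion": [{"linear": [0, 0, 0], "yaw": 0, "hand": 255}, {"linear": [0, 0, 0], "yaw": 0, "hand": 255}, {"linear": [0, 0, 0], "yaw": 0, "hand": 255}]}}

```text
t: 46.0
eef_pos: [0.6242, -0.3341, 0.0176]
tool_rot: [-1.567, -0.027, 0.12]
wrist_force: [0.6, 0.3, -0.3]
gripper_width: 0.634
```

```bash
python3 -c "
from h import *
st()
p=robot.camera('wrist'); show(p,'w40')
"
```

```text
t 46.0 tcp [ 0.6242 -0.3341  0.0176] rot [-89.79  -1.55   6.89] F [ 0.6  0.3 -0.3] M [ 0.09  0.   -0.02] w 0.634 q [-0.52  0.82  1.53  0.03  0.77 -0.66]
```

View pics/w40.png

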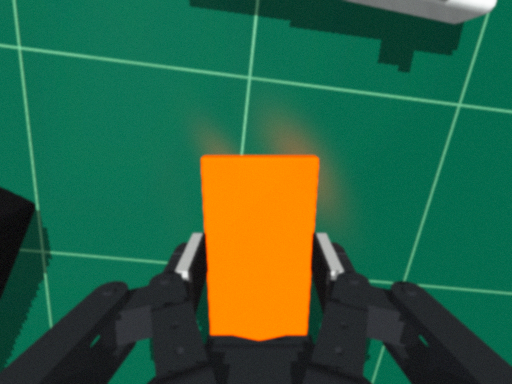

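Request:
{"api": "carry_out", "payload": {"motion": [{"linear": [0, -0.006, 0], "yaw": 0, "hand": 255}, {"linear": [0, -0.02, 0], "yaw": 0, "hand": 255}, {"linear": [0, -0.03, 0], "yaw": 0, "hand": 255}, {"linear": [0, -0.03, 0], "yaw": 0, "hand": 255}, {"linear": [0, -0.02, 0], "yaw": 0, "hand": 255}, {"linear": [0, 0, 0], "yaw": 0, "hand": 255}]}}

```text
t: 46.65
eef_pos: [0.6215, -0.335, 0.1323]
tool_rot: [-1.568, -0.028, 0.12]
wrist_force: [0.1, 0.2, -0.6]
gripper_width: 0.633
```

```bash
python3 -c "
from h import *
st(); plan([(.594,-.065,.13,86.7)],tstep=6.8)
"
```

```text
t 46.65 tcp [ 0.6215 -0.335   0.1323] rot [-89.82  -1.59   6.89] F [ 0.1  0.2 -0.6] M [-0.03  0.05  0.03] w 0.633 q [-0.52  0.66  1.52  0.02  0.94 -0.65]
-> (0.594, -0.065, 0.13, 86.7) n 12
   ([0.0004, 0.0003, 0.0226], -6.65)
   ([0.003, 0.0003, 0.0224], -6.65)
   ([0.0056, 0.0003, 0.0219], -6.65)
   ([0.0081, 0.0003, 0.0211], -6.65)
   ([0.0105, 0.0003, 0.02], -6.65)
   ([0.0127, 0.0003, 0.0187], -6.65)
   ([0.0148, 0.0003, 0.0171], -6.65)
   ([0.0167, 0.0003, 0.0152], -6.65)
   ([0.0184, 0.0003, 0.0132], -6.65)
   ([0.0198, 0.0003, 0.011], -6.65)
   ([0.0209, 0.0003, 0.0086], -6.65)
   ([0.0218, 0.0003, 0.0061], -6.65)
```

Request:
{"api": "carry_out", "payload": {"motion": [{"linear": [0.0005, 0, 0.0225], "yaw": -6.6, "hand": 255}, {"linear": [0.003, 0, 0.0225], "yaw": -6.6, "hand": 255}, {"linear": [0.0055, 0, 0.022], "yaw": -6.6, "hand": 255}, {"linear": [0.008, 0, 0.021], "yaw": -6.6, "hand": 255}, {"linear": [0.0105, 0, 0.02], "yaw": -6.6, "hand": 255}, {"linear": [0.0125, 0, 0.0185], "yaw": -6.6, "hand": 255}, {"linear": [0.015, 0, 0.017], "yaw": -6.6, "hand": 255}, {"linear": [0.0165, 0, 0.015], "yaw": -6.6, "hand": 255}, {"linear": [0.0185, 0, 0.013], "yaw": -6.6, "hand": 255}, {"linear": [0.02, 0, 0.011], "yaw": -6.6, "hand": 255}]}}

```text
t: 47.65
eef_pos: [0.593, -0.1056, 0.1336]
tool_rot: [-1.598, -0.012, 1.313]
wrist_force: [1.0, 1.1, -0.7]
gripper_width: 0.634
```

```bash
python3 -c "
from h import *
st(); plan([(.594,-.065,.10,86.7)],tstep=6)
"
```

```text
t 47.65 tcp [ 0.593  -0.1056  0.1336] rot [-91.55  -0.66  75.23] F [ 1.   1.1 -0.7] M [0.05 0.02 0.03] w 0.634 q [-0.2   0.53  1.77  0.01  0.81 -1.52]
-> (0.594, -0.065, 0.1, 86.7) n 2
   ([0.0195, 0.0169, 0.0052], -5.73)
   ([0.02, 0.0169, 0.0032], -5.73)
```

Request:
{"api": "carry_out", "payload": {"motion": [{"linear": [0.01, 0.006, 0.003], "yaw": -4, "hand": 255}, {"linear": [0.01, 0.009, 0.002], "yaw": -4, "hand": 255}, {"linear": [0.01, 0.009, 0.002], "yaw": -3, "hand": 255}, {"linear": [0.006, 0.006, 0], "yaw": 0, "hand": 255}, {"linear": [0, 0, 0], "yaw": 0, "hand": 255}]}}

```text
t: 48.15
eef_pos: [0.5909, -0.0638, 0.1024]
tool_rot: [-1.598, -0.006, 1.518]
wrist_force: [0.3, 0.1, -0.9]
gripper_width: 0.631
```

```bash
python3 -c "
from h import *
st(); plan([(.594,-.062,.06,86.7)],tstep=6)
p=robot.camera('wrist'); show(p,'w41')
p=robot.camera('side'); show(p,'s41',3,(190,150,360,310))
"
```

```text
t 48.15 tcp [ 0.5909 -0.0638  0.1024] rot [-91.54  -0.36  86.99] F [ 0.3  0.1 -0.9] M [ 0.    0.06 -0.04] w 0.631 q [-0.13  0.57  1.8   0.01  0.75 -1.66]
-> (0.594, -0.062, 0.06, 86.7) n 2
   ([0.0008, 0.0212, -0.0009], 0.14)
   ([0.0008, 0.0212, -0.0009], 0.14)
```

View pics/w41.png

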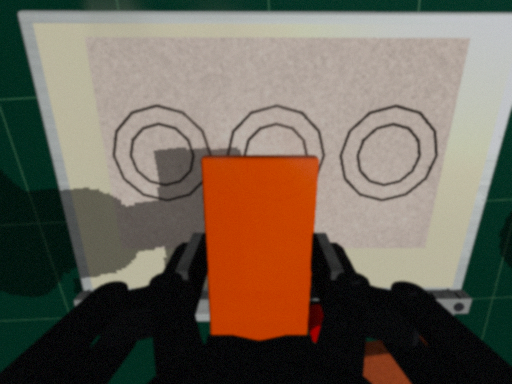

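View pics/s41.png

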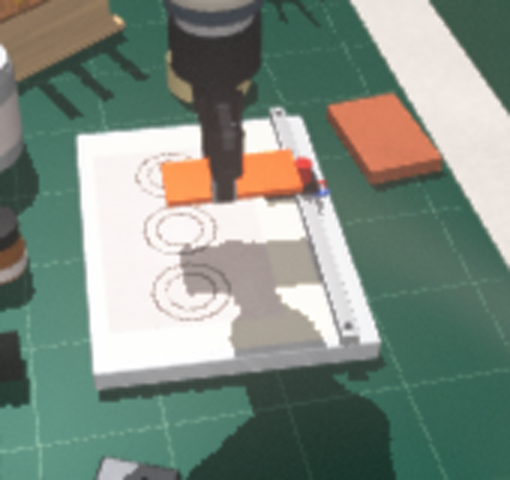

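Request:
{"api": "carry_out", "payload": {"motion": [{"linear": [0, 0.012, 0], "yaw": 0.3, "hand": 255}, {"linear": [0, 0.015, 0], "yaw": 0, "hand": 255}, {"linear": [0, 0.015, 0], "yaw": 0, "hand": 255}, {"linear": [0, 0.01, 0], "yaw": 0, "hand": 255}, {"linear": [0, 0.004, 0], "yaw": 0, "hand": 255}, {"linear": [0, 0, 0], "yaw": 0, "hand": 255}]}}

```text
t: 48.85
eef_pos: [0.5933, -0.0662, 0.0419]
tool_rot: [-1.599, -0.006, 1.508]
wrist_force: [0.2, 0.7, -0.2]
gripper_width: 0.635
```

```bash
python3 -c "
from h import *
st()
"
```

```text
t 48.85 tcp [ 0.5933 -0.0662  0.0419] rot [-91.61  -0.35  86.41] F [ 0.2  0.7 -0.2] M [-0.05  0.02 -0.01] w 0.635 q [-0.13  0.67  1.8   0.01  0.64 -1.65]
```

Request:
{"api": "carry_out", "payload": {"motion": [{"linear": [0, 0.001, 0], "yaw": 0, "hand": 255}, {"linear": [0.001, 0, -0.003], "yaw": 0, "hand": 255}, {"linear": [0.002, 0, -0.003], "yaw": 0, "hand": 255}, {"linear": [0.002, 0, -0.003], "yaw": 0, "hand": 255}, {"linear": [0.002, 0, 0], "yaw": 0, "hand": 255}, {"linear": [0, 0, 0], "yaw": 0, "hand": 255}]}}

```text
t: 49.45
eef_pos: [0.601, -0.0597, 0.0417]
tool_rot: [-1.593, -0.005, 1.508]
wrist_force: [-1.1, -0.1, -1.5]
gripper_width: 0.636
```

```bash
python3 -c "
from h import *
st()
p=robot.camera('wrist'); show(p,'w42')
"
```

```text
t 49.45 tcp [ 0.601  -0.0597  0.0417] rot [-91.28  -0.31  86.41] F [-1.1 -0.1 -1.5] M [0.01 0.12 0.01] w 0.636 q [-0.12  0.68  1.78  0.01  0.66 -1.64]
```

View pics/w42.png

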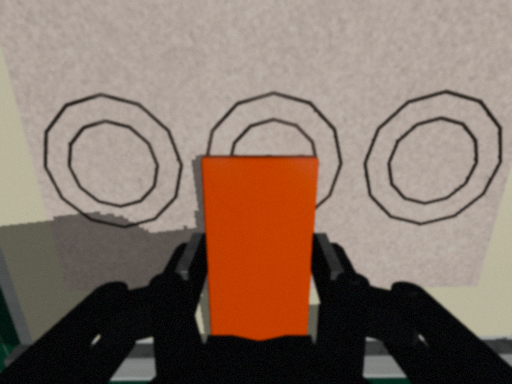

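Request:
{"api": "carry_out", "payload": {"motion": [{"linear": [0.002, 0, -0.003], "yaw": 0, "hand": 255}, {"linear": [0.002, 0.001, -0.003], "yaw": 0, "hand": 255}, {"linear": [0, 0, 0], "yaw": 0, "hand": 255}]}}

```text
t: 49.8
eef_pos: [0.6012, -0.057, 0.0403]
tool_rot: [-1.58, -0.004, 1.509]
wrist_force: [0.4, -0.2, 0.0]
gripper_width: 0.635
```

```bash
python3 -c "
from h import *
st()
p=robot.camera('side'); show(p,'s43',5,(230,170,340,250))
"
```

```text
t 49.8 tcp [ 0.6012 -0.057   0.0403] rot [-90.51  -0.22  86.47] F [ 0.4 -0.2  0. ] M [0.05 0.03 0.02] w 0.635 q [-0.12  0.68  1.78  0.01  0.67 -1.63]
```

View pics/s43.png

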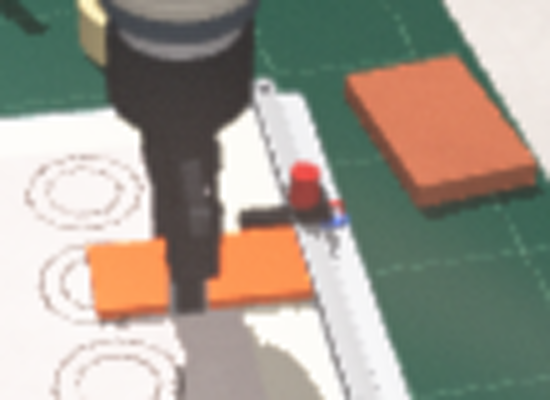

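Request:
{"api": "carry_out", "payload": {"motion": [{"linear": [0.002, 0, 0], "yaw": 0, "hand": 255}, {"linear": [0.002, 0, 0], "yaw": 0, "hand": 255}, {"linear": [0.0015, 0, -0.001], "yaw": 0, "hand": 255}, {"linear": [0, 0, 0], "yaw": 0, "hand": 255}]}}

```text
t: 50.25
eef_pos: [0.6016, -0.0521, 0.0403]
tool_rot: [-1.578, -0.003, 1.509]
wrist_force: [-2.0, -2.7, 1.0]
gripper_width: 0.634
```

```bash
python3 -c "
from h import *
st()
p=robot.camera('side'); show(p,'s44',5,(230,170,340,250))
p=robot.camera('scene'); show(p,'c44',5,(230,180,340,270))
"
```

```text
t 50.25 tcp [ 0.6016 -0.0521  0.0403] rot [-90.4   -0.14  86.46] F [-2.  -2.7  1. ] M [-0.35  0.34 -0.09] w 0.634 q [-0.11  0.68  1.77  0.    0.68 -1.62]
```

View pics/s44.png

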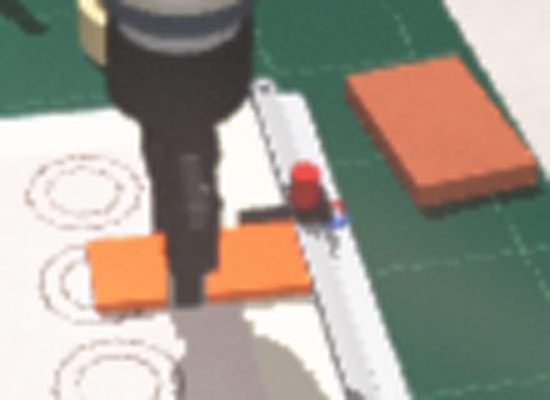

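View pics/c44.png

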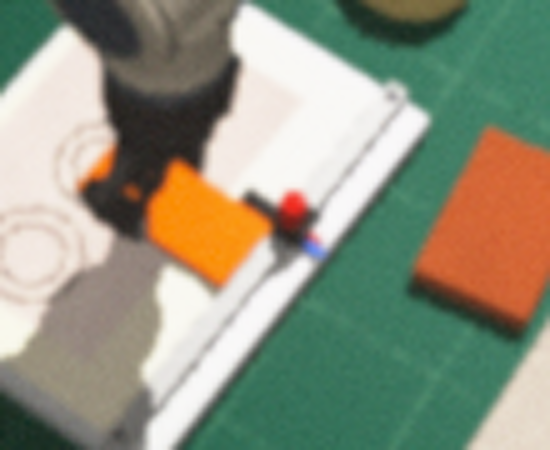

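Request:
{"api": "carry_out", "payload": {"motion": [{"linear": [0, 0, 0], "yaw": 0, "hand": 60}, {"linear": [0, 0, 0], "yaw": 0, "hand": 45}, {"linear": [0, 0, 0], "yaw": 0, "hand": 40}, {"linear": [0, -0.01, 0], "yaw": 0, "hand": 40}, {"linear": [0, -0.03, 0], "yaw": 0, "hand": 40}, {"linear": [0, -0.04, 0.01], "yaw": 0, "hand": 40}, {"linear": [0, -0.04, 0.03], "yaw": 0, "hand": 40}, {"linear": [0, -0.03, 0.03], "yaw": 0, "hand": 40}, {"linear": [0, 0, 0], "yaw": 0, "hand": 40}]}}

```text
t: 51.25
eef_pos: [0.5325, -0.0465, 0.1976]
tool_rot: [-1.587, -0.004, 1.51]
wrist_force: [0.2, -0.9, -0.2]
gripper_width: 0.843
```

```bash
python3 -c "
from h import *
import pickle
st()
p=robot.camera('wrist'); show(p,'w45',1.5); pickle.dump(p,open('w45.pkl','wb'))
q=robot.camera('side'); show(q,'s45',5,(230,170,340,250))
hsv=cv2.cvtColor(p['color'],cv2.COLOR_BGR2HSV); m=((hsv[...,0]>3)&(hsv[...,0]<16)&(hsv[...,1]>180)&(hsv[...,2]>120)).astype(np.uint8)
n,l,s,_=cv2.connectedComponentsWithStats(m); j=1+np.argmax(s[1:,4]); v,u=np.nonzero(l==j); P=plane_hit(p,np.c_[u,v],.030); print(rect(P[:,:2]),len(P))
print('z',np.percentile(cam_pts(p,np.c_[u,v])[:,2],[5,50,95]))
"
```

```text
t 51.25 tcp [ 0.5325 -0.0465  0.1976] rot [-90.91  -0.23  86.52] F [ 0.2 -0.9 -0.2] M [ 0.01 -0.04 -0.01] w 0.843 q [-0.11  0.35  1.88  0.01  0.89 -1.63]
(array([612. , -52.4]), array([ 55.8, 119.9]), 86.1) 4740
z [0.02867733 0.02989007 0.03095849]
```

View pics/w45.png

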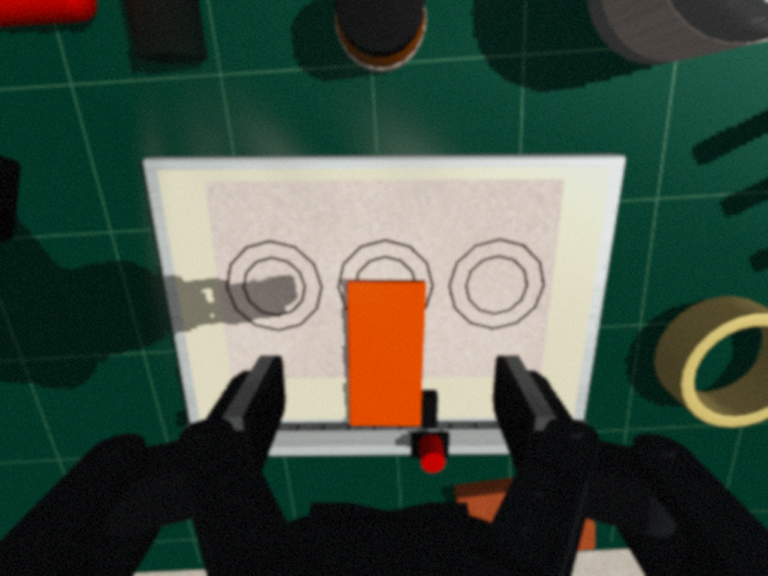

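View pics/s45.png

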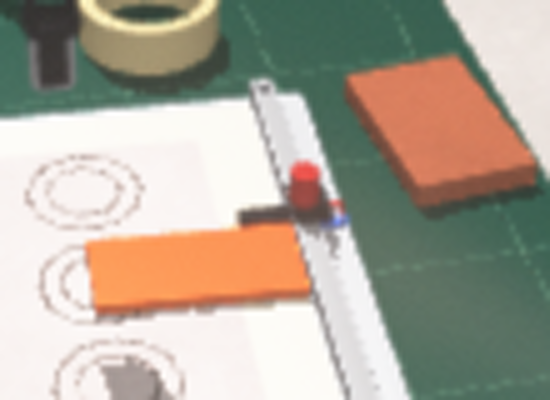

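```bash
python3 -c "
from h import *
import pickle
p=pickle.load(open('w45.pkl','rb'))
show(p,'w45a',8,(225,255,315,320))
"
```

View pics/w45a.png

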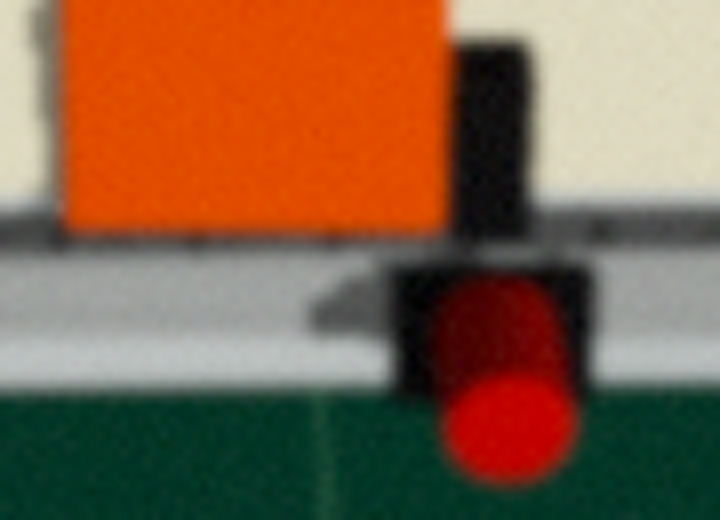

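```bash
python3 -c "
from h import *
import pickle
p=pickle.load(open('w45.pkl','rb'))
ey=np.array([.0576,.9983]); t=np.array([.703,-.025])
k=plane_hit(p,[[288.75,308.75]],.062)[0]; print('knob-tape',k.round(4),(k[:2]-t)@ey)
q=robot.camera('side'); show(q,'s46',12,(280,195,310,220))
k0=np.array([.6831,-.0235,.062]);print(proj(q,[k0]))
q=robot.camera('scene'); show(q,'c46',12,(275,215,305,240))
"
```

```text
knob-tape [ 0.6832 -0.0221  0.062 ] 0.001725297183943894
[[290.63274471 203.94798953]]
```

View pics/s46.png

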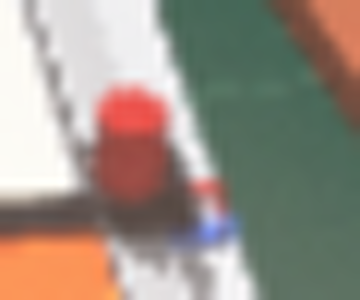

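View pics/c46.png

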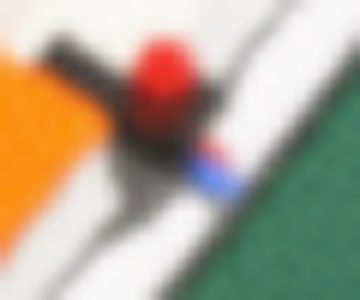

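Request:
{"api": "carry_out", "payload": {"motion": [{"linear": [0, 0, -0.02], "yaw": 0, "hand": 40}, {"linear": [0, 0, -0.035], "yaw": 0, "hand": 40}, {"linear": [0, 0, -0.035], "yaw": 0, "hand": 40}, {"linear": [0, 0, -0.035], "yaw": 0, "hand": 40}, {"linear": [0, 0, -0.035], "yaw": 0, "hand": 40}, {"linear": [0, 0, -0.035], "yaw": 0, "hand": 40}, {"linear": [0, 0, -0.025], "yaw": 0, "hand": 40}, {"linear": [0, 0, 0], "yaw": 0, "hand": 40}]}}

```text
t: 52.25
eef_pos: [0.7614, -0.0598, 0.1751]
tool_rot: [-1.561, -0.005, 1.51]
wrist_force: [-0.6, 0.5, -0.3]
gripper_width: 0.846
```

```bash
python3 -c "
from h import *
st()
p=robot.camera('wrist'); show(p,'w47'); show(p,'w47z',8,(225,80,315,150))
"
```

```text
t 52.25 tcp [ 0.7614 -0.0598  0.1751] rot [-89.46  -0.31  86.53] F [-0.6  0.5 -0.3] M [-0.04 -0.02  0.01] w 0.846 q [-0.1   0.7   1.32  0.01  1.13 -1.61]
```

View pics/w47.png

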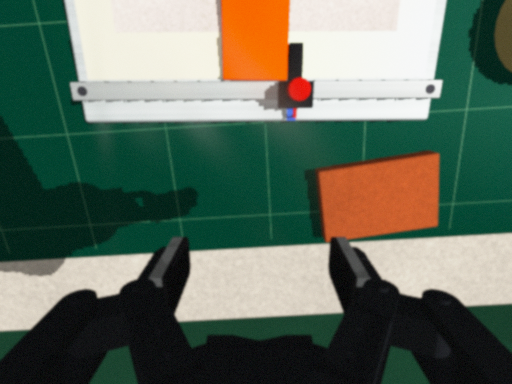

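```bash
python3 -c "
from h import *
p=robot.camera('wrist'); show(p,'w47y',10,(260,70,330,130))
"
```

```text
(no output)
```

View pics/w47y.png

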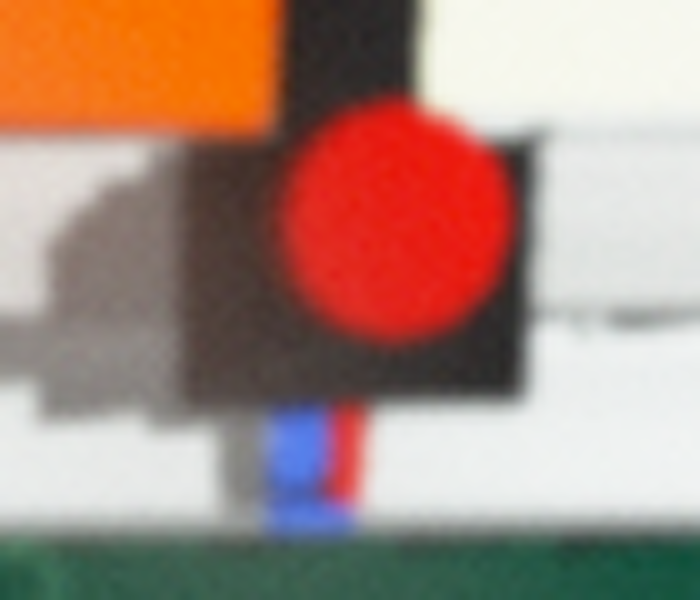

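```bash
python3 -c "
from h import *
p=robot.camera('wrist')
ey=np.array([.0576,.9983]); 
t=plane_hit(p,[[291.05,121.5]],.0222)[0]
for nm,px,z in (('knob',[299.7,92.2],.062),('saddle',[295.6,109],.040),('ptr',[294.9,119],.024),('ptr',[294.9,119],.03),('blade',[294.9,72],.032)):
    k=plane_hit(p,[px],z)[0]; print(nm,k.round(4),((k-t)[:2]@ey).round(4))
print(t)
"
```

```text
knob [ 0.6814 -0.022   0.062 ] 0.0016
saddle [ 0.6949 -0.0227  0.04  ] 0.0016
ptr [ 0.7046 -0.0216  0.024 ] 0.0033
ptr [ 0.7041 -0.0224  0.03  ] 0.0025
blade [ 0.6646 -0.0216  0.032 ] 0.001
[ 0.70675371 -0.02505307  0.0222    ]
```

```bash
python3 -c "
from h import *
plan([(.485,-.39,.19,66)],step=.045)
"
```

```text
-> (0.485, -0.39, 0.19, 66) n 10
   ([-0.0346, -0.0013, 0.0252], 2.05)
   ([-0.0355, -0.0013, 0.024], 2.05)
   ([-0.0363, -0.0013, 0.0227], 2.05)
   ([-0.0371, -0.0013, 0.0214], 2.05)
   ([-0.0379, -0.0013, 0.02], 2.05)
   ([-0.0386, -0.0013, 0.0187], 2.05)
   ([-0.0392, -0.0013, 0.0173], 2.05)
   ([-0.0398, -0.0013, 0.0158], 2.05)
   ([-0.0403, -0.0013, 0.0144], 2.05)
   ([-0.0408, -0.0013, 0.013], 2.05)
```

Request:
{"api": "carry_out", "payload": {"motion": [{"linear": [-0.02, -0.004, 0.012], "yaw": 2, "hand": 150}, {"linear": [-0.0355, -0.002, 0.024], "yaw": 2, "hand": 150}, {"linear": [-0.0365, -0.001, 0.0225], "yaw": 2, "hand": 150}, {"linear": [-0.037, -0.001, 0.0215], "yaw": 2, "hand": 150}, {"linear": [-0.038, -0.001, 0.02], "yaw": 2, "hand": 150}, {"linear": [-0.0385, -0.001, 0.0185], "yaw": 2, "hand": 150}, {"linear": [-0.039, -0.001, 0.0175], "yaw": 2, "hand": 150}, {"linear": [-0.04, -0.001, 0.016], "yaw": 2, "hand": 150}, {"linear": [-0.04, -0.001, 0.0145], "yaw": 2, "hand": 150}, {"linear": [-0.035, 0, 0.012], "yaw": 2, "hand": 150}]}}

```text
t: 53.4
eef_pos: [0.4847, -0.3725, 0.1884]
tool_rot: [-1.549, -0.001, 1.156]
wrist_force: [0.0, -1.4, -1.2]
gripper_width: 0.412
```

Request:
{"api": "carry_out", "payload": {"motion": [{"linear": [0, 0, 0], "yaw": 0, "hand": 150}]}}

```text
t: 53.5
eef_pos: [0.4809, -0.3748, 0.1885]
tool_rot: [-1.548, -0.0, 1.151]
wrist_force: [0.6, 0.1, -0.6]
gripper_width: 0.411
```

```bash
python3 -c "
from h import *
import pickle
st()
p=robot.camera('wrist'); show(p,'w48',1.5); pickle.dump(p,open('w48.pkl','wb'))
"
```

```text
t 53.5 tcp [ 0.4809 -0.3748  0.1885] rot [-88.7   -0.    65.95] F [ 0.6  0.1 -0.6] M [ 0.01  0.02 -0.03] w 0.411 q [-0.68  0.48  1.69 -0.01  0.99 -1.83]
```

View pics/w48.png

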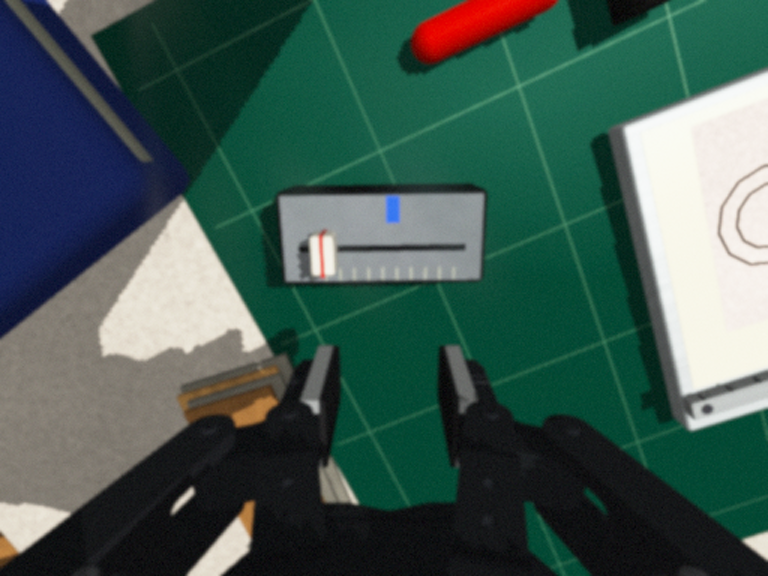

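```bash
python3 -c "
from h import *
import pickle
p=pickle.load(open('w48.pkl','rb'))
E=plane_hit(p,np.array([[278,193],[487,190],[287,284],[481,280.5]])/1.5,.045)
for a,b in ((0,1),(2,3)):
    d=E[b]-E[a]; print(E[a].round(4),E[b].round(4),np.linalg.norm(d).round(4),np.rad2deg(np.arctan2(d[1],d[0])).round(2))
show(p,'w48z',6,(180,120,300,195))
"
```

```text
[ 0.4088 -0.4146  0.045 ] [ 0.4587 -0.2987  0.045 ] 0.1262 66.7
[ 0.462  -0.4366  0.045 ] [ 0.5107 -0.3221  0.045 ] 0.1244 66.97
```

View pics/w48z.png

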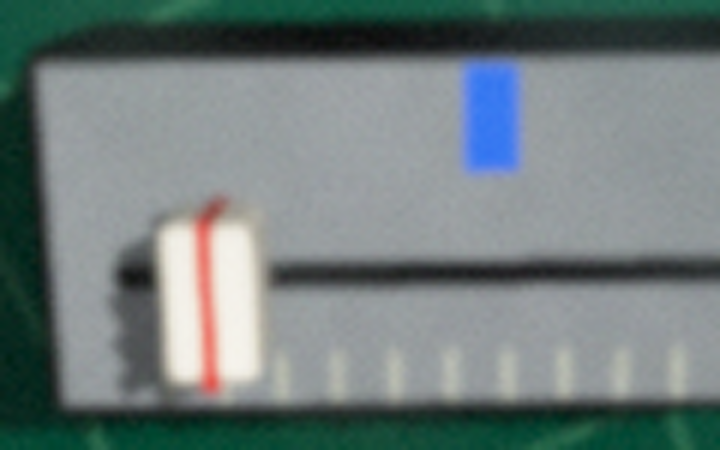

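```bash
python3 -c "
from h import *
import pickle
p=pickle.load(open('w48.pkl','rb'))
a=np.deg2rad(66.8); ey=np.array([np.cos(a),np.sin(a)])
c=plane_hit(p,[[214.4,170.3]],.067)[0]; t=plane_hit(p,[[261.8,139.5]],.0452)[0]
print(c,t,'travel',(t-c)[:2]@ey)
plan([(c[0],c[1],.11,66.8),(c[0],c[1],.069,66.8)],step=.02)
"
```

```text
[ 0.45084847 -0.40265042  0.067     ] [ 0.44603667 -0.35528739  0.0452    ] travel 0.04163746622350535
-> (np.float64(0.45084847321768773), np.float64(-0.4026504235392776), 0.11, 66.8) n 5
   ([-0.0079, 0.0158, 0.003], -0.16)
   ([-0.0078, 0.0158, 0.0031], -0.16)
-> (np.float64(0.45084847321768773), np.float64(-0.4026504235392776), 0.069, 66.8) n 3
   ([-0.0, 0.0137, -0.0003], -0.0)
   ([-0.0, 0.0137, -0.0003], -0.0)
```

Request:
{"api": "carry_out", "payload": {"motion": [{"linear": [-0.008, 0.012, 0.003], "yaw": -0.2, "hand": 150}, {"linear": [-0.008, 0.015, 0.003], "yaw": -0.2, "hand": 150}, {"linear": [-0.008, 0.015, 0.003], "yaw": -0.2, "hand": 150}, {"linear": [-0.008, 0.015, 0.003], "yaw": -0.2, "hand": 150}, {"linear": [-0.006, 0.012, 0.003], "yaw": 0, "hand": 150}, {"linear": [0, 0.004, 0], "yaw": 0, "hand": 150}, {"linear": [0, 0, 0], "yaw": 0, "hand": 150}]}}

```text
t: 54.25
eef_pos: [0.4513, -0.3961, 0.1095]
tool_rot: [-1.546, -0.003, 1.177]
wrist_force: [0.3, 0.2, -0.9]
gripper_width: 0.411
```

```bash
python3 -c "
from h import *
st()
plan([(.4508,-.4027,.069,66.8)],step=.012)
p=robot.camera('wrist'); show(p,'w49')
p=robot.camera('scene'); q=robot.masks_of(p,'plate')[0]; P=mask_pts(p,q['pixels']); P=P[P[:,2]>.022]; print(q['conf'],rect(P[:,:2])); show(p,'c49',3,(190,160,320,290))
"
```

```text
t 54.25 tcp [ 0.4513 -0.3961  0.1095] rot [-88.57  -0.19  67.45] F [ 0.3  0.2 -0.9] M [-0.03 -0.02 -0.02] w 0.411 q [-0.74  0.58  1.75 -0.01  0.84 -1.91]
-> (0.4508, -0.4027, 0.069, 66.8) n 4
   ([-0.0016, 0.0101, -0.0008], 0.16)
   ([-0.0016, 0.0101, -0.0008], 0.16)
0.94 (array([614.2, -53.7]), array([ 59.7, 122.1]), 87.0)
```

View pics/w49.png

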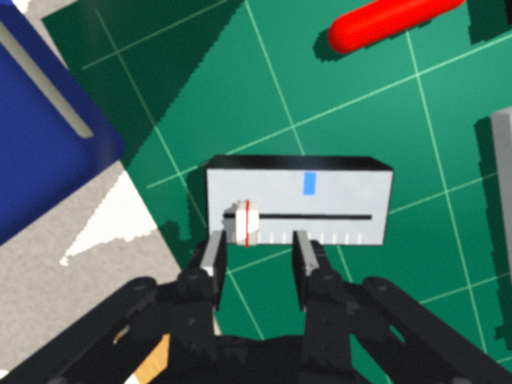

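View pics/c49.png

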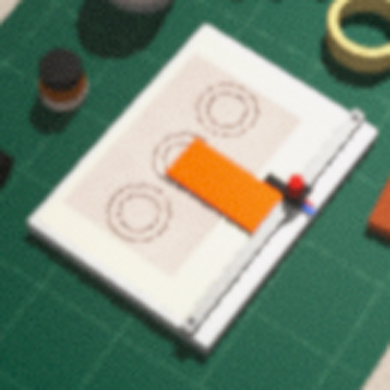

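Request:
{"api": "carry_out", "payload": {"motion": [{"linear": [-0.003, 0.009, -0.001], "yaw": 0.5, "hand": 150}, {"linear": [-0.003, 0.01, -0.001], "yaw": 0, "hand": 150}, {"linear": [-0.001, 0.01, -0.001], "yaw": 0, "hand": 150}, {"linear": [0, 0.008, 0], "yaw": 0, "hand": 150}, {"linear": [0, 0.003, 0], "yaw": 0, "hand": 150}, {"linear": [0, 0, 0], "yaw": 0, "hand": 150}]}}

```text
t: 55.0
eef_pos: [0.4523, -0.4051, 0.0683]
tool_rot: [-1.55, -0.001, 1.168]
wrist_force: [-0.3, -0.9, -0.1]
gripper_width: 0.415
```

```bash
python3 -c "
from h import *
st()
plan([(.4508,-.4027,.069,66.8)],step=.012)
p=robot.camera('wrist'); show(p,'w50')
"
```

```text
t 55.0 tcp [ 0.4523 -0.4051  0.0683] rot [-8.883e+01 -8.000e-02  6.693e+01] F [-0.3 -0.9 -0.1] M [-0.01  0.03  0.02] w 0.415 q [-0.75  0.65  1.75 -0.01  0.77 -1.91]
-> (0.4508, -0.4027, 0.069, 66.8) n 1
   ([0.0016, -0.0006, 0.0024], 0.13)
   ([0.0016, -0.0006, 0.0024], 0.13)
```

View pics/w50.png

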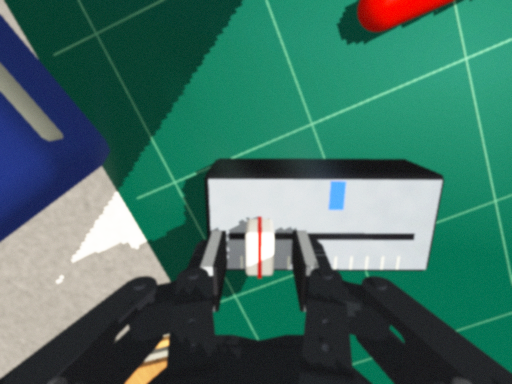

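Request:
{"api": "carry_out", "payload": {"motion": [{"linear": [0, 0, 0.001], "yaw": 0, "hand": 255}, {"linear": [0, 0, 0], "yaw": 0, "hand": 255}, {"linear": [0, 0, 0], "yaw": 0, "hand": 255}], "grip_force": 25}}

```text
t: 55.35
eef_pos: [0.4514, -0.4046, 0.0688]
tool_rot: [-1.551, -0.001, 1.168]
wrist_force: [1.3, -0.5, -4.5]
gripper_width: 0.156
```

```bash
python3 -c "
from h import *
st()
p=robot.camera('wrist'); show(p,'w51z',5,(200,160,350,290))
a=np.deg2rad(66.8); ey=np.array([np.cos(a),np.sin(a)])
s=robot.sense()['eef_pos']
t=plane_hit(p,[[336.5,195]],.0452)[0]; print(t,(t-s)[:2]@ey)
"
```

```text
t 55.35 tcp [ 0.4514 -0.4046  0.0688] rot [-8.885e+01 -7.000e-02  6.693e+01] F [ 1.3 -0.5 -4.5] M [-0.2  -0.13 -0.03] w 0.156 q [-0.75  0.65  1.75 -0.01  0.76 -1.91]
[ 0.444623   -0.35518093  0.0452    ] 0.042796602200769286
```

View pics/w51z.png

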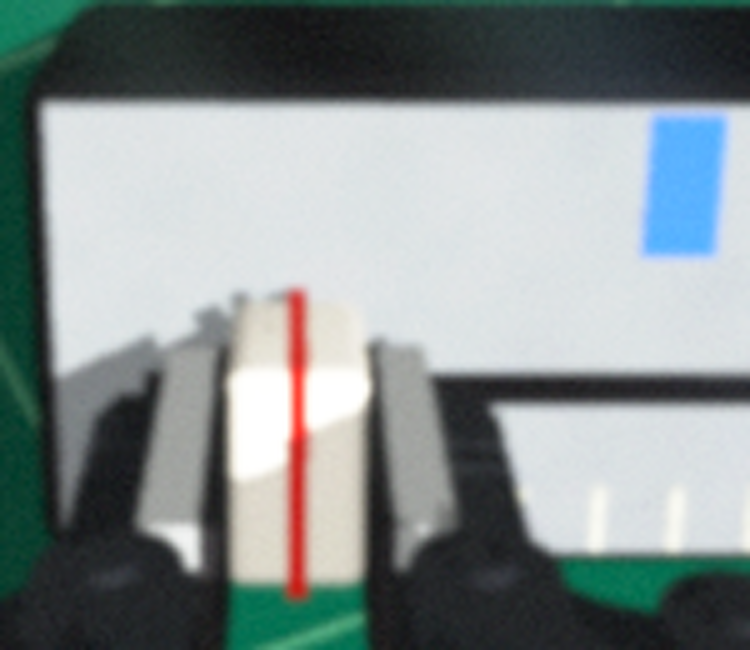

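Request:
{"api": "carry_out", "payload": {"motion": [{"linear": [0.005, 0, 0], "yaw": 0, "hand": 255}, {"linear": [0.008, 0, 0], "yaw": 0, "hand": 255}, {"linear": [0.008, 0, 0], "yaw": 0, "hand": 255}, {"linear": [0.008, 0, 0], "yaw": 0, "hand": 255}, {"linear": [0.006, 0, 0], "yaw": 0, "hand": 255}, {"linear": [0, 0, 0], "yaw": 0, "hand": 255}]}}

```text
t: 56.0
eef_pos: [0.4663, -0.37, 0.0688]
tool_rot: [-1.552, 0.0, 1.169]
wrist_force: [-0.2, -2.6, -5.1]
gripper_width: 0.154
```

```bash
python3 -c "
from h import *
st()
a=np.deg2rad(66.8); ey=np.array([np.cos(a),np.sin(a)])
s=robot.sense()['eef_pos']; print('moved',(s[:2]-np.array([.4514,-.4046]))@ey)
p=robot.camera('wrist'); show(p,'w52z',5,(200,160,350,290))
"
```

```text
t 56.0 tcp [ 0.4663 -0.37    0.0688] rot [-88.89   0.    66.97] F [-0.2 -2.6 -5.1] M [-0.36  0.06 -0.04] w 0.154 q [-0.69  0.64  1.77 -0.01  0.75 -1.85]
moved 0.03765112785163839
```

View pics/w52z.png

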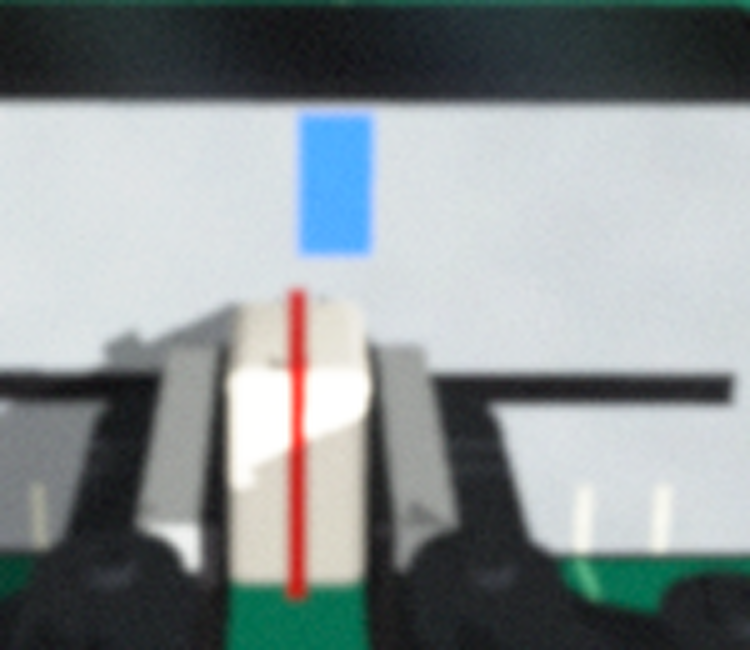

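Request:
{"api": "carry_out", "payload": {"motion": [{"linear": [0.003, 0, 0], "yaw": 0, "hand": 255}, {"linear": [0.002, 0, 0], "yaw": 0, "hand": 255}, {"linear": [0, 0, 0], "yaw": 0, "hand": 255}]}}

```text
t: 56.35
eef_pos: [0.4684, -0.3652, 0.0688]
tool_rot: [-1.551, -0.0, 1.168]
wrist_force: [1.3, 0.7, -3.2]
gripper_width: 0.16
```

```bash
python3 -c "
from h import *
st()
p=robot.camera('wrist'); show(p,'w53z',5,(200,160,350,290))
"
```

```text
t 56.35 tcp [ 0.4684 -0.3652  0.0688] rot [-8.889e+01 -2.000e-02  6.694e+01] F [ 1.3  0.7 -3.2] M [-0.11 -0.11 -0.07] w 0.16 q [-0.68  0.63  1.78 -0.01  0.75 -1.84]
```

View pics/w53z.png

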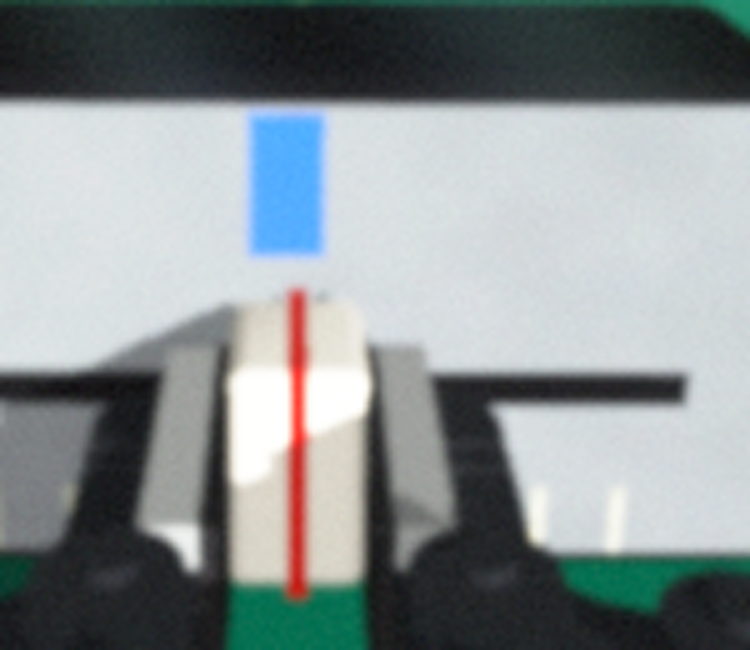

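Request:
{"api": "carry_out", "payload": {"motion": [{"linear": [0, 0, 0], "yaw": 0, "hand": 170}, {"linear": [0, 0, 0], "yaw": 0, "hand": 150}, {"linear": [0, -0.01, 0], "yaw": 0, "hand": 150}, {"linear": [0, -0.03, 0], "yaw": 0, "hand": 150}, {"linear": [0, -0.04, 0], "yaw": 0, "hand": 150}, {"linear": [0, -0.04, 0], "yaw": 0, "hand": 150}, {"linear": [0, 0, -0.02], "yaw": 0, "hand": 150}, {"linear": [0, 0, 0], "yaw": 0, "hand": 150}]}}

```text
t: 57.2
eef_pos: [0.4895, -0.3747, 0.1981]
tool_rot: [-1.554, -0.001, 1.167]
wrist_force: [-0.5, 0.3, -0.1]
gripper_width: 0.411
```

```bash
python3 -c "
from h import *
st()
p=robot.camera('wrist'); show(p,'w54z',5,(190,90,340,210))
p=robot.camera('scene'); show(p,'c54',3,(190,100,340,290))
q=robot.masks_of(p,'plate')[0]; P=mask_pts(p,q['pixels']); P=P[P[:,2]>.022]; print(q['conf'],rect(P[:,:2]))
p=robot.camera('side'); show(p,'s54',1.5)
for c,Y in (('red',72),('blue',24),('yellow',-24)): tailcheck(c,Y,('scene','side'))
"
```

```text
t 57.2 tcp [ 0.4895 -0.3747  0.1981] rot [-8.901e+01 -4.000e-02  6.689e+01] F [-0.5  0.3 -0.1] M [ 0.   -0.01  0.06] w 0.411 q [-0.67  0.48  1.68 -0.    1.01 -1.84]
0.88 (array([612.3, -51.7]), array([ 62.8, 125.9]), 84.8)
scene 34 axial colour extent [-10.8  75.3] (home: tail 70, band starts ~60) perp 0.7 slope 0.1 y 75.4
side 0
scene 18 axial colour extent [-9.8 75.5] (home: tail 70, band starts ~60) perp -0.1 slope 0.11 y 21.3
side 0
scene 9 axial colour extent [18.1 69.6] (home: tail 70, band starts ~60) perp -1.1 slope 0.08 y -25.3
side 0
```

View pics/w54z.png

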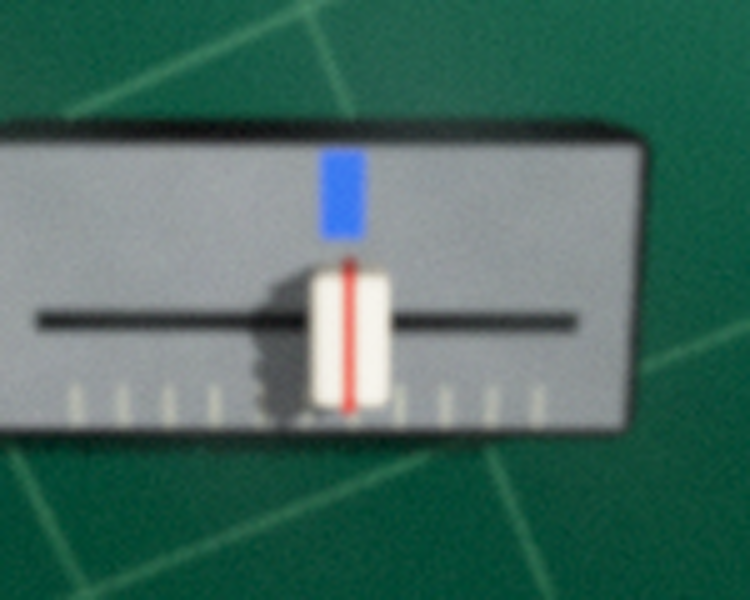

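View pics/c54.png

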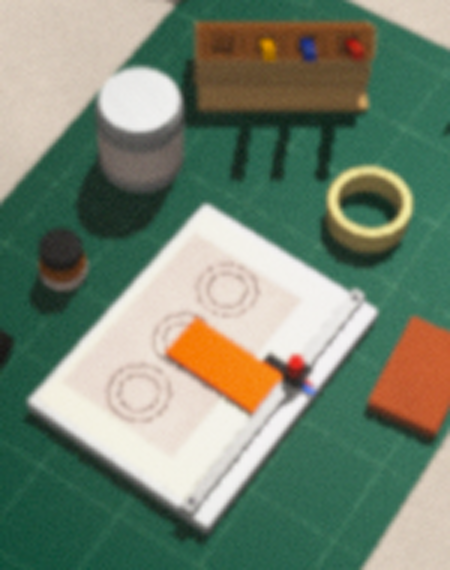

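View pics/s54.png

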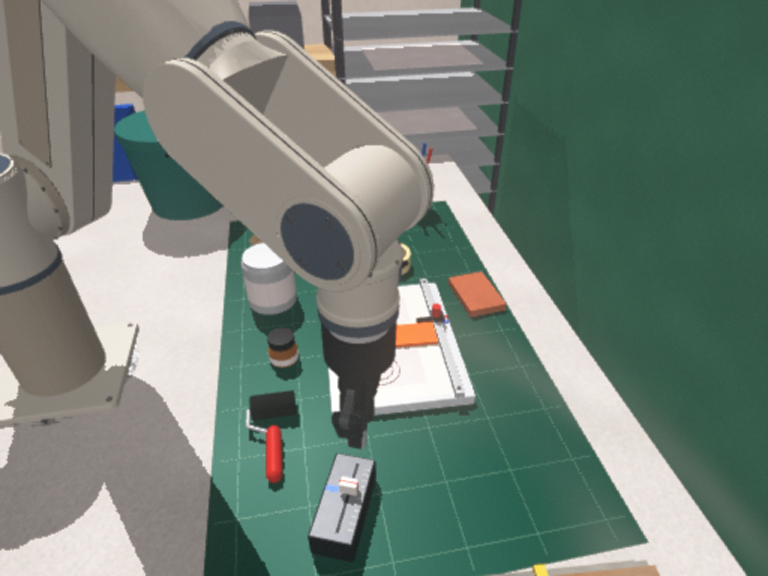

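```bash
python3 -c "
from h import *
plan([(.76,-.025,.20,86.7)],step=.045)
"
```

```text
-> (0.76, -0.025, 0.2, 86.7) n 10
   ([0.0428, -0.0007, -0.0114], -1.98)
   ([0.0423, -0.0007, -0.0129], -1.98)
   ([0.0419, -0.0007, -0.0143], -1.98)
   ([0.0413, -0.0007, -0.0158], -1.98)
   ([0.0408, -0.0007, -0.0172], -1.98)
   ([0.0402, -0.0007, -0.0186], -1.98)
   ([0.0395, -0.0007, -0.02], -1.98)
   ([0.0388, -0.0007, -0.0213], -1.98)
   ([0.038, -0.0007, -0.0227], -1.98)
   ([0.0372, -0.0007, -0.024], -1.98)
```

Request:
{"api": "carry_out", "payload": {"motion": [{"linear": [0.03, -0.001, -0.008], "yaw": -2, "hand": 150}, {"linear": [0.042, -0.001, -0.013], "yaw": -2, "hand": 150}, {"linear": [0.042, -0.001, -0.0145], "yaw": -2, "hand": 150}, {"linear": [0.0415, -0.001, -0.016], "yaw": -2, "hand": 150}, {"linear": [0.041, -0.001, -0.017], "yaw": -2, "hand": 150}, {"linear": [0.04, -0.001, -0.0185], "yaw": -2, "hand": 150}, {"linear": [0.0395, -0.001, -0.02], "yaw": -2, "hand": 150}, {"linear": [0.039, -0.001, -0.021], "yaw": -2, "hand": 150}, {"linear": [0.038, -0.001, -0.0225], "yaw": -2, "hand": 150}, {"linear": [0.03, 0, -0.018], "yaw": -2, "hand": 150}]}}

```text
t: 58.7
eef_pos: [0.7494, -0.0327, 0.1991]
tool_rot: [-1.545, -0.01, 1.521]
wrist_force: [-0.1, -0.5, -0.1]
gripper_width: 0.414
```

Request:
{"api": "carry_out", "payload": {"motion": [{"linear": [0, 0, 0], "yaw": 0, "hand": 150}]}}

```text
t: 58.8
eef_pos: [0.7513, -0.0283, 0.1984]
tool_rot: [-1.546, -0.011, 1.526]
wrist_force: [0.2, -0.5, -0.1]
gripper_width: 0.414
```

```bash
python3 -c "
from h import *
st()
p=robot.camera('wrist'); show(p,'w55'); g=proj(p,[[.703,-.025,.022]])[0]; print(g,p['cx'])
u,v=int(g[0]),int(g[1]); show(p,'w55z',10,(u-35,max(0,v-45),u+35,v+15))
"
```

```text
t 58.8 tcp [ 0.7513 -0.0283  0.1984] rot [-88.58  -0.64  87.41] F [ 0.2 -0.5 -0.1] M [-0.02 -0.03  0.02] w 0.414 q [-0.06  0.67  1.33  0.01  1.17 -1.59]
[257.40113409 126.60312578] 258.96791299899485
```

View pics/w55z.png

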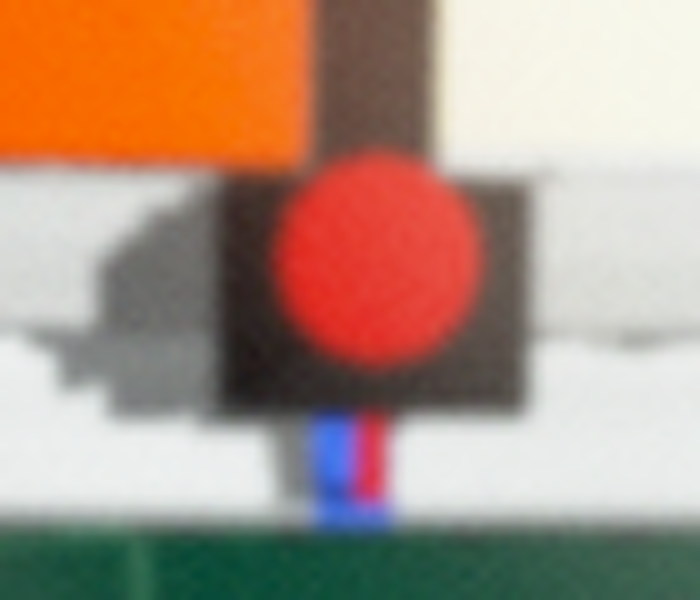

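```bash
python3 -c "
from h import *
tailcheck('red',72,('side',));tailcheck('blue',24,('side',))
print(robot.job_done()); st()
"
```

```text
side 48 axial colour extent [ 0.1 72.1] (home: tail 70, band starts ~60) perp 7.1 slope 0.01 y 70.6
side 8 axial colour extent [25.7 72.3] (home: tail 70, band starts ~60) perp 7.9 slope 0.05 y 17.0
the job is handed in; nothing more can be done
None
the job is handed in; nothing more can be done
```

I handed the job in at about 59 s of the 200 s allowed. By my last camera checks everything is in place, but no verdict was reported.

- **Needles:** Only three were on the board (red, blue, yellow). All are in rack slots, point down, with tails about 70 mm out of the mouths, as a fully home needle should show, and at about 45°. The yellow one was hidden from the side camera, so its last check rests on the wrist and scene views.
- **Stop:** The pointer is over the blue tape but about 2 mm left of its middle; readings ran from 1 to 3 mm against the 4 mm limit. I left it there rather than disturb the plate.
- **Plate:** It lies flat on the board, about 1 mm or less from the fence and touching the stop. It is square to the board within about 0.01 rad by the wrist camera. One late scene-camera reading differed by about 2° (0.04 rad, still under the 0.08 limit), but its corners had not moved in that picture, so I treated it as noise.
- **Dimmer:** I moved it last. Its red line is about 1 mm past the middle of its tape.

I did not touch the other things on the table, and they showed no visible shift. I saw no knock to the plate and no loss of grip. The gripper was empty and well clear of everything at hand-in.

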